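Three marbles from the pouring cup

ROBOT

A 6-joint arm with a two-finger parallel gripper is mounted at the origin on the work surface. World frame = base frame: x ahead of the robot, y to its left, z up, the work surface at z = 0. Lengths are in m, angles in rad, forces in N, time in s.
With the tool pointing down it reaches from about 0.225 to 0.725 m from the base axis. Payload 3.1 kg.
Tool frame: the origin (TCP) lies between the finger pads, 19 mm behind the fingertips; this is the grasp point; z points along the fingers, y is the direction in which the jaws open and shut (so a half turn about z gives the same grasp; the last joint's range is limited). The gripper opens to 85 mm and grips with 20 to 120 N. Pads are 22 mm wide; open, the fingers measure 114 mm over their backs; the gripper's body (76 mm by 85 mm) begins 54 mm behind the grasp point. The pads swing forward as they close: fully open they stand 13 mm farther back than shut.
Start: joints at [-1.314, 0.048, 0.099, 1.622, 0, 1.443], TCP at [0.197, -0.487, 0.25] pointing down, gripper open.
Joint ranges: [-2.91, 2.91], [-0.99, 1.94], [-1.21, 1.42], [-2.12, 2.29], [-1.49, 1.47], [-3.14, 3.14]. Speed limits (rad/s): [2.79, 2.79, 3.14, 3.14, 3.14, 3.14].

INTERFACE

Orientations are given as a 3x3 rotation matrix whose columns are the frame's x, y, z axes.
In Python, from station import get_state, optics, sign_off gives the robot as it stands.
- The arm moves only by the tool servo_tool, never from a script. Its argument "increments" is a list of rows, each an object of numbers: "tx", "ty", "tz": the shift along the tool's x, y, z in cm; "twist": the turn about the tool's z in rad. In form: [{"tx": .., "ty": .., "tz": .., "twist": ..}, ...]. A call has 1 to 5 rows; each row shifts and turns the commanded pose from where the row before left it, along the tool's axes as they then stand; what a row does not reach is not made up. A row lasts 1/12 s, in which the tool goes at most 41.7 mm and 7.16 degrees, less where a joint would pass 70% of its speed; a pose out of reach is approached as far as the arm can. A call is refused whole if a number of a shift passes 4.17 or a number of a turn 0.125, either way. A call with a gripper value outside its range is refused whole. "claw" is the closure, from 0 (fully open) to 1 (shut), set as the call begins (left out, the last holds). The fingers move at their own pace and stop on an object; "squeeze" is the grip in N (left out, the last holds). Time passes only in rows, so rows that do not move let the fingers close. It gives the time, the measured TCP pose, the force and the opening at its end, in the units of the state.
- get_state(): the state, without advancing time (a new reading comes with each control period).
- optics.get_image(name): name is "side" or "top" or "wrist"; returns (picture, depth): 480x640x3 uint8, red, green, blue; 480x640 float32, m along the optical axis (not along the pixel's ray), 0 where there is no reading.
- optics.camera_info(name): a dict with "fx", "fy", "cx", "cy" (pixels), "T" (4x4, takes a point from camera to world coordinates). Camera axes: x right, y up, looking along -z (the intrinsics and any distortion apply to the point x, -y, -z); pixel columns grow to the right and rows downward; lengths in m; the calibration is good to about 2 mm. A picture is of the moment at which its call begins: read the wrist's pose just before it. camera_info takes no time and is no camera call; for the wrist camera it gives the pose at the moment of the call.
- sign_off(): hands the job in, once; it reports no verdict.
The state is a dict: "t": time; "qpos": joint angles; "dq": joint speeds; "effort": joint torques, N m; "eef_pos": TCP position; "eef_rot": TCP orientation; "force": force on the tool from outside, world axes, zero at the start; "ft_torque": the same for the moment, N m; "finger_gap": opening from 0.0 (shut) to 1.0 (fully open).
Only numpy, scipy, OpenCV 4.12 (cv2) and the standard library are available. Lean on these libraries where they do the work, as an engineer would, in place of code of your own. Each camera call takes 0.05 s, during which the arm holds its last target. There are 200 camera calls.

TASK

First clear all the wooden offcuts out of the game tray into the waste tub. Then lift the plywood pouring cup and tilt it slowly over the tray until exactly three of its five steel marbles have dropped in and the other two are still in the cup, and stand the cup upright back on its cork-topped step. Leave the other lost things where they lie.

Things in the scene. Friction and masses are not known exactly. Their poses are not given: they have to be found in the camera images.
- tray: fixed octagonal wooden tray: flat floor 6 mm above the table, inside 230 mm across the flats, rim 6 mm thick and 22 mm above the table; origin at its centre, at table height
- tub: fixed open grey waste tub 160 x 160 mm, 90 mm high, walls 4 mm; origin at the centre of its underside, x and y square to its walls. It and the step change sides from start to start
- step: fixed plywood step 200 (x) x 100 (y) mm, 35 mm high, cork-covered on top, on whose middle the cup stands; origin at the centre of its underside
- cup: narrow open plywood pouring cup, about 160 g, with five steel marbles in one row along its x, each in its own pocket of the floor. Origin: centre of the underside of its 80 x 56 mm foot, z up. Outside x = -68 to +58 mm, 33 mm wide (25 inside), side walls 50 mm high, back wall at -x, open at the lip (+x)
- cup_grip (a point): on the cup's axis 84 mm above its origin, inside the grip block, which is 40 (x) x 22 (y) x 32 mm high, top 94 mm above the origin, on a 33 mm wide bridge whose top is 62 mm up. Good TCP point for a grasp from above, fingers closing along the cup's y
- cup_lip (a point): middle of the lip, 58 mm along the cup's +x and 27 mm above its origin. As the cup is slowly tilted lip down the marbles roll out one at a time, the foremost first: the first at 13 to 22 degrees of tilt, each next some 4 to 12 degrees later, within a second of reaching its tilt; none leaves while the tilt is held or reduced
- marble0: steel marble, 22 mm across, 44 g; origin at its centre. All five are alike and start in the cup
- marble1: steel marble, 22 mm across, 44 g; origin at its centre. All five are alike and start in the cup
- marble2: steel marble, 22 mm across, 44 g; origin at its centre. All five are alike and start in the cup
- marble3: steel marble, 22 mm across, 44 g; origin at its centre. All five are alike and start in the cup
- marble4: steel marble, 22 mm across, 44 g; origin at its centre. All five are alike and start in the cup
- offcut0: pine offcut, block 44 (x) x 22 (y) x 20 (z) mm, 16 g; origin at the centre of its underside; starts lying flat in the tray; may be absent
- offcut1: pine offcut, block 38 (x) x 24 (y) x 18 (z) mm, 16 g; origin at the centre of its underside; starts lying flat in the tray; may be absent
- offcut2: pine offcut, block 40 (x) x 20 (y) x 20 (z) mm, 16 g; origin at the centre of its underside; starts lying flat in the tray; may be absent
- offcut3: pine offcut, block 48 (x) x 22 (y) x 18 (z) mm, 16 g; origin at the centre of its underside; starts lying flat in the tray; may be absent
- offcut4: pine offcut, block 36 (x) x 22 (y) x 22 (z) mm, 16 g; origin at the centre of its underside; starts lying flat in the tray; may be absent
- hairbrush: pink plastic hairbrush 200 mm long, bristles down; bystander, loose; origin at the centre of its underside
- jigsaw: wooden jigsaw piece about 65 x 65 x 8 mm; bystander, loose; origin at the centre of its underside
- whistle: silver metal whistle about 50 mm long, 22 mm high; bystander, loose; origin at the centre of its underside
- frog: purple rubber frog about 60 x 65 mm, 37 mm high; bystander, loose; origin at the centre of its underside
- eraser: eraser 50 x 22 x 13 mm; bystander, loose; origin at the centre of its underside
- tape: cardboard tape roll, 60 mm across, 18 mm high; bystander, loose; origin at the centre of its underside
- flask: aluminium drinking flask, 68 mm across, 190 mm high; bystander, loose; origin at the centre of its underside

How it is judged:
By the outcome, as a careful person would: the job done as asked, in the order asked, and still so for the second after the job is handed in, with the robot touching nothing.
Of offcut0, offcut1, offcut2, offcut3, offcut4 only 3 to 5 are there at a start; the rules pass over those that are not, and their reading is None.
At some moment in a run one of offcut0, offcut1, offcut2, offcut3, offcut4 may be knocked a few centimetres aside while the robot is not near it.
It also fails if it takes over 210 s, if anything falls off the work surface, if the arm or the gripper's body presses on something with over 40 N, if the wrist force passes 120 N, or if a joint passes its speed limit or range.

## Working session

There is one attempt and no reset: what is moved stays moved. The work goes in short steps, Python scripts to look and compute and a tool call to move; the robot and the scene stay as the last step left them, time stands still between calls to the robot, and variables do not carry over. Pictures are saved under pics/ and viewed, on a budget of 14 in all, crops included, one or two more only if the job needs it, and the job is handed in when it is done.

Besides the shell and the picture viewer there is one more tool, called after "Emit:" by a JSON object that holds its "name" and its "arguments". servo_tool: Moves the arm, as the interface text tells. Its arguments: {"type":"object","properties":{"increments":{"type":"array"},"claw":{"type":"number"},"squeeze":{"type":"number"}},"required":["increments"]}

```bash
mkdir -p pics; ls
python3 - <<'E'
from station import get_state, optics
import cv2,numpy as np
s=get_state();print(s['t'],s['eef_pos'],s['eef_rot'],s['finger_gap'])
for n in ['top','side']:
    im,d=optics.get_image(n);cv2.imwrite(f'pics/{n}0.png',im[:,:,::-1]);np.savez(f'{n}0.npz',im=im,d=d)
    print(n,optics.camera_info(n))
print(optics.camera_info('wrist'))
E
```

```text
pics
0.0 [ 0.19691619 -0.48603862  0.24880616] [[ 9.26884251e-01  3.75346833e-01 -5.83636686e-04]
 [ 3.75347143e-01 -9.26881410e-01  2.31816702e-03]
 [ 3.29154655e-04 -2.36773886e-03 -9.99997143e-01]] 1.0010355792380174
top {'fx': 572.2300209197639, 'fy': 572.2300209197639, 'cx': 318.2929841521175, 'cy': 239.8302070843166, 'T': array([[-7.73922414e-04,  9.81401915e-01, -1.91962710e-01,
         3.82127545e-01],
       [-9.99966191e-01,  8.11996588e-04,  8.18279369e-03,
        -1.36820853e-02],
       [ 8.18648247e-03,  1.91962553e-01,  9.81368106e-01,
         1.01362185e+00],
       [ 0.00000000e+00,  0.00000000e+00,  0.00000000e+00,
         1.00000000e+00]])}
side {'fx': 574.2245088722332, 'fy': 574.2245088722332, 'cx': 315.1683409417375, 'cy': 249.53415623811316, 'T': array([[-0.92194167,  0.28614755, -0.2610424 ,  0.22619758],
       [-0.38728295, -0.67066042,  0.63263458,  0.78093062],
       [ 0.00595602,  0.68434946,  0.72912986,  1.01622526],
       [ 0.        ,  0.        ,  0.        ,  1.        ]])}
{'fx': 330.6812534444988, 'fy': 330.6812534444988, 'cx': 320.75389724647545, 'cy': 238.6523625743327, 'T': array([[ 0.37552066,  0.88275385,  0.28236481,  0.26997013],
       [-0.92681183,  0.35833012,  0.11233587, -0.45751584],
       [-0.0020149 , -0.30388348,  0.95270707,  0.37442035],
       [ 0.        ,  0.        ,  0.        ,  1.        ]])}
```

View pics/top0.png

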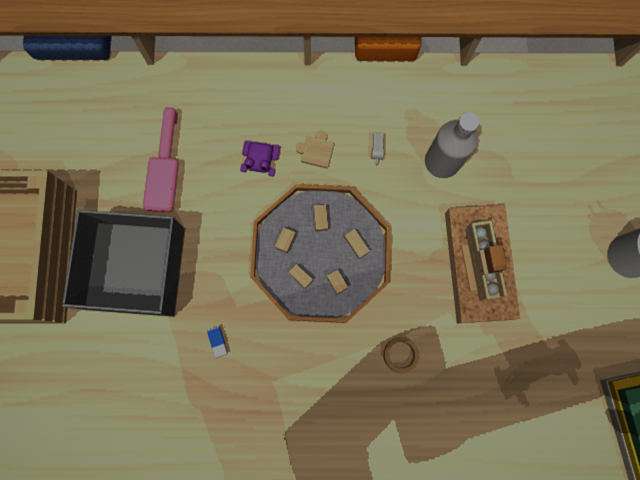

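View pics/side0.png

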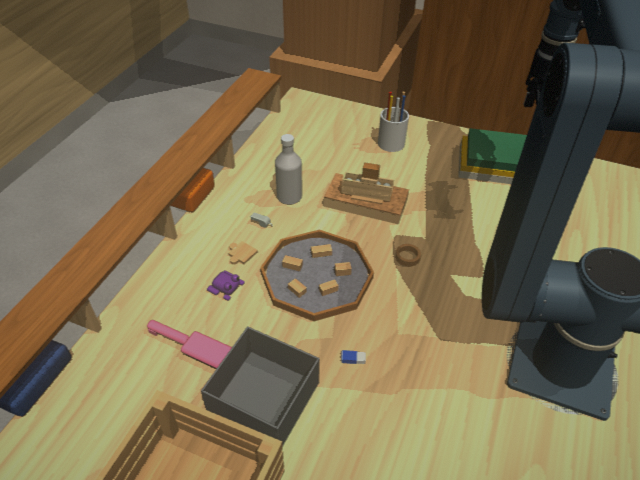

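The tray, at about px (320,253), holds five offcuts. The tub is on the left at (125,262). The step with the cup is on the right at (483,262), and the bystanders lie around them. Next I'll measure.

```bash
cat > h.py <<'E'
from station import get_state, optics
import cv2,numpy as np
def ray(ci,u,v,z):
    T=ci['T'];d=T[:3,:3]@np.array([(u-ci['cx'])/ci['fx'],-(v-ci['cy'])/ci['fy'],-1.]);o=T[:3,3]
    return (o+d*(z-o[2])/d[2])
def cloud(ci,d):
    v,u=np.mgrid[:480,:640];p=np.stack([(u-ci['cx'])/ci['fx']*d,-(v-ci['cy'])/ci['fy']*d,-d],-1)
    return p@ci['T'][:3,:3].T+ci['T'][:3,3]
TRAY=None
def offcuts(im,d,ci,c,R=0.107,zmin=.016):
    P=cloud(ci,d);m=(np.hypot(P[...,0]-c[0],P[...,1]-c[1])<R)&(P[...,2]>zmin)&(P[...,2]<.05)&(d>0)
    hsv=cv2.cvtColor(im,cv2.COLOR_RGB2HSV);m&=(hsv[...,1]>70)
    m=cv2.morphologyEx(m.astype(np.uint8),cv2.MORPH_OPEN,np.ones((3,3)))
    out=[]
    for k in cv2.findContours(m,cv2.RETR_EXTERNAL,cv2.CHAIN_APPROX_NONE)[0]:
        if cv2.contourArea(k)<60: continue
        w=np.array([ray(ci,*q[0],.025)[:2] for q in k],np.float32)
        (x,y),(a,b),_=cv2.minAreaRect(w);B=cv2.boxPoints(cv2.minAreaRect(w))
        e=B[1]-B[0];f=B[2]-B[1];l=e if np.hypot(*e)>np.hypot(*f) else f
        out.append((x,y,np.degrees(np.arctan2(l[1],l[0]))%180,max(a,b),min(a,b)))
    return out
def tool():
    s=get_state();R=np.array(s['eef_rot']);return s,np.array(s['eef_pos']),R
def go(x,y,z,jaw_deg):
    "cm along tool axes and twist so that tool y is along jaw_deg (mod 180)"
    s,p,R=tool();d=R.T@(np.array([x,y,z])-p)*100
    a=np.degrees(np.arctan2(R[1,1],R[0,1]));t=-((jaw_deg-a+90)%180-90)
    return f"t={s['t']:.2f} p={p.round(4)} jaw={a:.1f} d_cm={d.round(2)} twist={np.radians(t):.3f} q6={s['qpos'][5]:.2f}"
E
python3 - <<'E'
from h import *
D=np.load('top0.npz');im,d=D['im'],D['d'];ci=optics.camera_info('top')
P=cloud(ci,d);hsv=cv2.cvtColor(im,cv2.COLOR_RGB2HSV)
# tray floor: grey, z~6mm
m=((hsv[...,1]<60)&(P[...,2]<.015)&(d>0)).astype(np.uint8);m[:180]=0;m[330:]=0;m[:,:240]=0;m[:,400:]=0
k=max(cv2.findContours(m,cv2.RETR_EXTERNAL,cv2.CHAIN_APPROX_NONE)[0],key=cv2.contourArea)
w=np.array([ray(ci,*q[0],.006)[:2] for q in k],np.float32);c,r=cv2.minEnclosingCircle(w);print('tray',c,r)
print('floor z',np.median(P[250:260,310:320,2]))
for o in offcuts(im,d,ci,c):print(np.round(o,4))
# tub top
def rect(m,z,n):
    k=max(cv2.findContours(m.astype(np.uint8),cv2.RETR_EXTERNAL,cv2.CHAIN_APPROX_NONE)[0],key=cv2.contourArea)
    w=np.array([P[q[0][1],q[0][0],:2] for q in k],np.float32);print(n,cv2.minAreaRect(w))
u=np.mgrid[:480,:640][1]
rect((abs(P[...,2]-.09)<.008)&(u>60)&(u<200)&(hsv[...,1]<60),.09,'tub')
rect((abs(P[...,2]-.035)<.006)&(u>430)&(u<540)&(hsv[...,2]>40),.035,'step')
m=(P[...,2]>.11)&(u>470)&(u<520)&(P[...,0]<.5);print('block',P[m].mean(0),m.sum(),P[m].max(0),P[m].min(0))
rect(m,0,'block')
m=(P[...,2]>.06)&(u>455)&(u<520)&(P[...,0]<.49);rect(m,0,'cup')
cv2.imwrite('pics/cup.png',np.hstack([cv2.resize(im[195:335,435:535,::-1],None,fx=4,fy=4,interpolation=2), cv2.resize(np.load('side0.npz')['im'][150:240,310:420,::-1],(400,560),interpolation=2)]))
print(go(c[0],c[1],.2,90))
E
```

```text
tray (0.5555840730667114, -0.025431809946894646) 0.11846960335969925
floor z 0.007015950767397916
[ 5.02500e-01 -5.43000e-02  3.06631e+01  3.66000e-02  2.30000e-02]
[5.12300e-01 9.10000e-03 4.50348e+01 3.96000e-02 1.97000e-02]
[ 5.69800e-01 -8.92000e-02  3.39134e+01  4.76000e-02  2.31000e-02]
[5.769000e-01 3.650000e-02 1.575891e+02 3.850000e-02 2.480000e-02]
[ 0.6168 -0.026   4.671   0.0451  0.0221]
tub ((0.5289533138275146, 0.30406543612480164), (0.16143514215946198, 0.16044707596302032), 85.84442901611328)
step ((0.5348941087722778, -0.30812573432922363), (0.2013694792985916, 0.10266463458538055), 3.6904313564300537)
block [ 0.38212754 -0.01368209  1.01362185] 109 [ 0.38212754 -0.01368209  1.01362185] [ 0.38212754 -0.01368209  1.01362185]
block ((0.3821275532245636, -0.01368208508938551), (0.0, 0.0), 0.0)
cup ((0.4798698425292969, -0.30949899554252625), (0.022435758262872696, 0.0351262092590332), 4.343358039855957)
t=0.10 p=[ 0.1969 -0.4861  0.2489] jaw=-68.0 d_cm=[ 50.53 -29.23   4.97] twist=0.385 q6=1.44
```

View pics/cup.png

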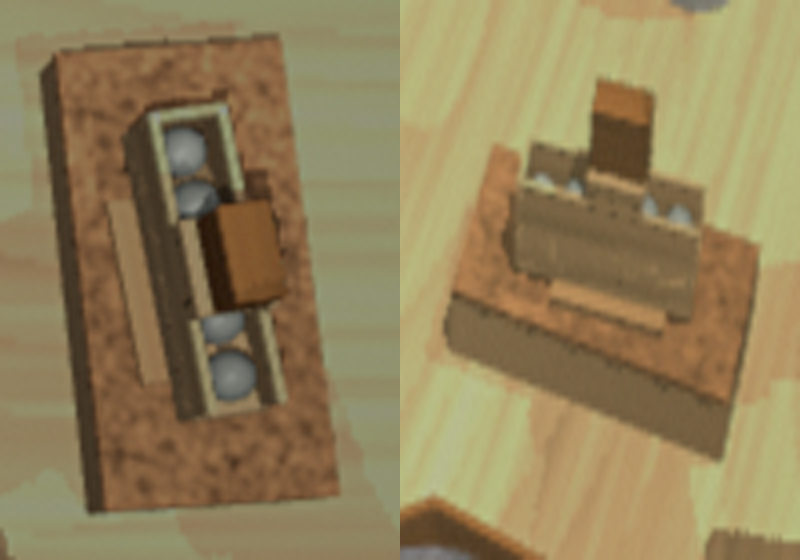

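The cup's lip points toward the robot (-x) and its back wall away. Next I'll plan the offcut moves.

```bash
cat >> h.py <<'E'
def plan(x,y,z,jaw,p=None,a=None):
    "twist first, then shift in the turned tool axes (tool taken as pointing down)"
    if p is None:
        s,p,R=tool();a=np.degrees(np.arctan2(R[1,1],R[0,1]))
    dj=(jaw-a+90)%180-90;b=a+dj;c,s_=np.cos(np.radians(b)),np.sin(np.radians(b))
    D=np.array([x,y,z])-p;ty=D[0]*c+D[1]*s_;tx=-D[0]*s_+D[1]*c
    return np.array([x,y,z]),b,f"twist {-np.radians(dj):.3f} tx {100*tx:.2f} ty {100*ty:.2f} tz {-100*D[2]:.2f} (jaw {b:.0f})"
C=(.5556,-.0254);TUB=(.529,.304)
def look(tag=None):
    im,d=optics.get_image('top');ci=optics.camera_info('top')
    if tag: cv2.imwrite(f'pics/{tag}.png',im[:,:,::-1])
    return offcuts(im,d,ci,C)
E
python3 - <<'E'
from h import *
p,a,t=plan(.5025,-.0543,.12,120.7);print(t)
p,a,t=plan(.5025,-.0543,.03,120.7,p,a);print(t)
p,a,t=plan(.5025,-.0543,.16,120.7,p,a);print(t)
p,a,t=plan(*TUB,.16,a,p,a);print(t)
E
```

```text
twist -0.151 tx 48.32 ty -21.53 tz 12.89 (jaw -59)
twist -0.000 tx 0.00 ty 0.00 tz 9.00 (jaw -59)
twist -0.000 tx 0.00 ty 0.00 tz -13.00 (jaw -59)
twist -0.000 tx 20.57 ty -29.46 tz -0.00 (jaw -59)
```

Emit:
{"name": "servo_tool", "arguments": {"increments": [{"twist": -0.075},{"twist": -0.076},{"tx": 3.02,"ty": -1.35},{"tx": 3.02,"ty": -1.35},{"tx": 3.02,"ty": -1.35}], "claw": 0.4, "squeeze": 40}}

```text
$.increments[0]: bad value
```

Emit:
{"name": "servo_tool", "arguments": {"increments": [{"tx": 3.02,"ty": -1.35},{"tx": 3.02,"ty": -1.35},{"tx": 3.02,"ty": -1.35},{"tx": 3.02,"ty": -1.35},{"tx": 3.02,"ty": -1.35}]}}

```text
$.increments[0]: bad value
```

Emit:
{"name": "servo_tool", "arguments": {"increments": [{"tx": 3.02,"ty": -1.35,"tz": 1.6},{"tx": 3.02,"ty": -1.35,"tz": 1.6},{"tx": 3.02,"ty": -1.35,"tz": 1.6},{"tx": 3.02,"ty": -1.35,"tz": 1.6},{"tx": 3.02,"ty": -1.34,"tz": 1.6}]}}

```text
$.increments[0]: bad value
```

Emit:
{"name": "servo_tool", "arguments": {"increments": [{"tx": 3.02,"ty": -1.34,"tz": 1.6},{"tx": 3.02,"ty": -1.34,"tz": 1.6},{"tx": 3.02,"ty": -1.34,"tz": 1.6},{},{}]}}

```text
$.increments[0]: bad value
```

Run:
```python
from h import *
im,d=optics.get_image('wrist');cv2.imwrite('pics/w1.png',im[:,:,::-1])
print(go(.5025,-.0543,.12,120.7),get_state()['finger_gap'],get_state()['qpos'])
```

```text
t=0.15 p=[ 0.197  -0.4862  0.2491] jaw=-68.0 d_cm=[ 44.53 -28.54  12.97] twist=-0.151 q6=1.44 0.9993852967513495 [-1.31379037e+00  4.86096243e-02  9.79362313e-02  1.62197482e+00
  6.89428458e-06  1.44298222e+00]
```

View pics/w1.png

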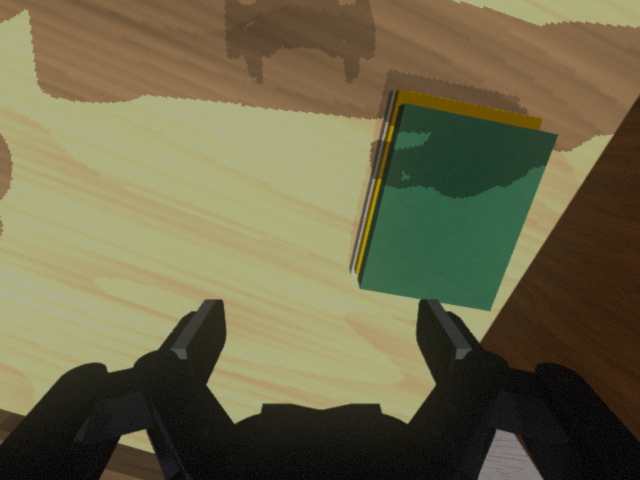

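The calls were refused because every row needs all four keys. The wrist picture shows the start area, with the book at (450,200). I'll resend with full rows.

Emit:
{"name": "servo_tool", "arguments": {"increments": [{"tx": 0,"ty": 0,"tz": 0,"twist": -0.075},{"tx": 0,"ty": 0,"tz": 0,"twist": -0.076},{"tx": 3.02,"ty": -1.35,"tz": 0,"twist": 0},{"tx": 3.02,"ty": -1.35,"tz": 0,"twist": 0},{"tx": 3.02,"ty": -1.35,"tz": 0,"twist": 0}], "claw": 0.4, "squeeze": 40}}

```text
t: 0.57
eef_pos: [0.2544, -0.4046, 0.2493]
eef_rot: [[0.861, 0.509, -0.0], [0.509, -0.861, 0.001], [0.0, -0.001, -1.0]]
force: [0.5, 0.5, 0.2]
finger_gap: 0.595
```

Emit:
{"name": "servo_tool", "arguments": {"increments": [{"tx": 3.02,"ty": -1.35,"tz": 0,"twist": 0},{"tx": 3.02,"ty": -1.35,"tz": 0,"twist": 0},{"tx": 3.02,"ty": -1.35,"tz": 0,"twist": 0},{"tx": 3.02,"ty": -1.35,"tz": 0,"twist": 0},{"tx": 3.02,"ty": -1.35,"tz": 0,"twist": 0}]}}

```text
t: 0.98
eef_pos: [0.3501, -0.2689, 0.2497]
eef_rot: [[0.86, 0.51, -0.0], [0.51, -0.86, 0.0], [-0.0, -0.0, -1.0]]
force: [0.7, 0.1, 1.0]
finger_gap: 0.599
```

Emit:
{"name": "servo_tool", "arguments": {"increments": [{"tx": 3.02,"ty": -1.35,"tz": 1.6,"twist": 0},{"tx": 3.02,"ty": -1.35,"tz": 1.6,"twist": 0},{"tx": 3.02,"ty": -1.35,"tz": 1.6,"twist": 0},{"tx": 3.02,"ty": -1.35,"tz": 1.6,"twist": 0},{"tx": 3.02,"ty": -1.34,"tz": 1.6,"twist": 0}]}}

```text
t: 1.4
eef_pos: [0.4456, -0.1337, 0.1691]
eef_rot: [[0.86, 0.511, 0.0], [0.511, -0.86, -0.0], [-0.0, 0.0, -1.0]]
force: [-0.2, -1.3, 1.2]
finger_gap: 0.602
```

Emit:
{"name": "servo_tool", "arguments": {"increments": [{"tx": 3.02,"ty": -1.34,"tz": 1.6,"twist": 0},{"tx": 3.02,"ty": -1.34,"tz": 1.6,"twist": 0},{"tx": 3.02,"ty": -1.34,"tz": 1.6,"twist": 0},{"tx": 0,"ty": 0,"tz": 0,"twist": 0},{"tx": 0,"ty": 0,"tz": 0,"twist": 0}]}}

```text
t: 1.82
eef_pos: [0.5015, -0.0529, 0.12]
eef_rot: [[0.858, 0.513, -0.004], [0.514, -0.858, 0.001], [-0.003, -0.003, -1.0]]
force: [0.4, 0.3, 0.9]
finger_gap: 0.601
```

Run:
```python
from h import *
im,d=optics.get_image('wrist');cv2.imwrite('pics/w2.png',im[:,:,::-1])
print(go(.5025,-.0543,.12,120.7),get_state()['finger_gap'],get_state()['qpos'])
ci=optics.camera_info('wrist')
for o in offcuts(im,d,ci,C):print(np.round(o,4))
```

```text
t=1.87 p=[ 0.5018 -0.0541  0.1212] jaw=-59.2 d_cm=[0.05 0.05 0.12] twist=0.001 q6=2.36 0.6004791031240664 [-2.39912916e-01  8.54159470e-03 -1.97264340e-01  1.36718561e+00
 -6.64116532e-04  2.36437505e+00]
[ 5.02200e-01 -5.51000e-02  3.00145e+01  4.05000e-02  2.18000e-02]
[5.12400e-01 8.30000e-03 4.69211e+01 4.02000e-02 2.25000e-02]
[ 5.69800e-01 -8.95000e-02  3.32744e+01  4.89000e-02  2.43000e-02]
[5.767000e-01 3.570000e-02 1.569367e+02 3.790000e-02 2.550000e-02]
[ 0.6171 -0.0269  4.9155  0.0458  0.022 ]
```

View pics/w2.png

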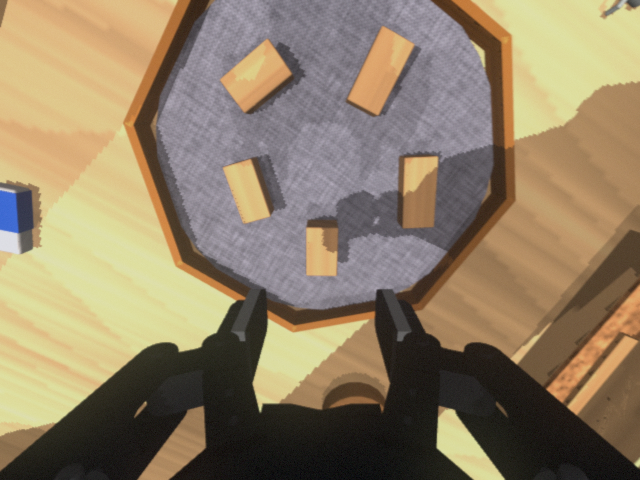

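The wrist view agrees with the top-camera positions to about 1 mm: the offcut at (321,248) is centred between the jaws. Grasping it.

Emit:
{"name": "servo_tool", "arguments": {"increments": [{"tx": 0,"ty": 0,"tz": 2.3,"twist": 0},{"tx": 0,"ty": 0,"tz": 2.3,"twist": 0},{"tx": 0,"ty": 0,"tz": 2.3,"twist": 0},{"tx": 0,"ty": 0,"tz": 2.1,"twist": 0},{"tx": 0,"ty": 0,"tz": 0,"twist": 0}]}}

```text
t: 2.28
eef_pos: [0.4986, -0.0552, 0.0283]
eef_rot: [[0.861, 0.508, -0.007], [0.508, -0.861, 0.001], [-0.006, -0.005, -1.0]]
force: [-1.4, -0.6, -1.2]
finger_gap: 0.602
```

Emit:
{"name": "servo_tool", "arguments": {"increments": [{"tx": 0,"ty": 0,"tz": 0,"twist": 0},{"tx": 0,"ty": 0,"tz": 0,"twist": 0},{"tx": 0,"ty": 0,"tz": 0,"twist": 0},{"tx": 0,"ty": 0,"tz": 0,"twist": 0},{"tx": 0,"ty": 0,"tz": 0,"twist": 0}], "claw": 1}}

```text
t: 2.7
eef_pos: [0.5043, -0.0553, 0.0345]
eef_rot: [[0.86, 0.51, 0.004], [0.51, -0.86, -0.002], [0.003, 0.004, -1.0]]
force: [0.0, -1.4, 5.0]
finger_gap: 0.247
```

Emit:
{"name": "servo_tool", "arguments": {"increments": [{"tx": 0,"ty": 0,"tz": -3.2,"twist": 0},{"tx": 0,"ty": 0,"tz": -3.3,"twist": 0},{"tx": 0,"ty": 0,"tz": -3.3,"twist": 0},{"tx": 0,"ty": 0,"tz": -3.2,"twist": 0},{"tx": 0,"ty": 0,"tz": 0,"twist": -0.12}]}}

```text
t: 3.12
eef_pos: [0.5068, -0.0554, 0.1707]
eef_rot: [[0.791, 0.611, 0.014], [0.612, -0.791, -0.003], [0.009, 0.011, -1.0]]
force: [1.4, -0.4, 0.7]
finger_gap: 0.244
```

Emit:
{"name": "servo_tool", "arguments": {"increments": [{"tx": 0,"ty": 0,"tz": 0,"twist": -0.12},{"tx": 0,"ty": 0,"tz": 0,"twist": -0.12},{"tx": 0,"ty": 0,"tz": 0,"twist": -0.12},{"tx": 0,"ty": 0,"tz": 0,"twist": -0.12},{"tx": 0,"ty": 0,"tz": 0,"twist": -0.12}]}}

```text
t: 3.53
eef_pos: [0.5026, -0.0544, 0.1625]
eef_rot: [[0.304, 0.953, 0.001], [0.953, -0.304, -0.0], [0.0, 0.001, -1.0]]
force: [0.8, -0.1, 0.1]
finger_gap: 0.244
```

Emit:
{"name": "servo_tool", "arguments": {"increments": [{"tx": 0,"ty": 0,"tz": 0,"twist": -0.12},{"tx": 0,"ty": 0,"tz": 0,"twist": -0.12},{"tx": 0,"ty": 0,"tz": 0,"twist": -0.12},{"tx": 0,"ty": 0,"tz": 0,"twist": -0.12},{"tx": 0,"ty": 0,"tz": 0,"twist": -0.12}]}}

```text
t: 3.95
eef_pos: [0.5026, -0.0544, 0.1624]
eef_rot: [[-0.287, 0.958, 0.001], [0.958, 0.287, -0.0], [-0.0, 0.0, -1.0]]
force: [-0.1, -0.1, -0.1]
finger_gap: 0.245
```

Run:
```python
from h import *
s,p,R=tool();a=np.degrees(np.arctan2(R[1,1],R[0,1]))
p,a,t=plan(*TUB,.16,a,p,a);print(t,s['qpos'],s['finger_gap'])
```

```text
twist -0.000 tx 33.58 ty 12.82 tz 0.24 (jaw 17) [-2.40638864e-01 -5.09574755e-03 -1.28687907e-01  1.44667761e+00
  8.20638220e-05  1.03894896e+00] 0.24501546843130995
```

Emit:
{"name": "servo_tool", "arguments": {"increments": [{"tx": 2.8,"ty": 1.07,"tz": 0,"twist": 0},{"tx": 2.8,"ty": 1.07,"tz": 0,"twist": 0},{"tx": 2.8,"ty": 1.07,"tz": 0,"twist": 0},{"tx": 2.8,"ty": 1.07,"tz": 0,"twist": 0},{"tx": 2.8,"ty": 1.07,"tz": 0,"twist": 0}]}}

```text
t: 4.37
eef_pos: [0.5146, 0.0963, 0.1625]
eef_rot: [[-0.281, 0.96, 0.001], [0.96, 0.281, 0.0], [-0.0, 0.001, -1.0]]
force: [-0.2, 0.4, 0.6]
finger_gap: 0.245
```

Emit:
{"name": "servo_tool", "arguments": {"increments": [{"tx": 2.8,"ty": 1.07,"tz": 0,"twist": 0},{"tx": 2.8,"ty": 1.07,"tz": 0,"twist": 0},{"tx": 2.8,"ty": 1.07,"tz": 0,"twist": 0},{"tx": 2.8,"ty": 1.07,"tz": 0,"twist": 0},{"tx": 2.8,"ty": 1.07,"tz": 0,"twist": 0}]}}

```text
t: 4.78
eef_pos: [0.5264, 0.246, 0.1624]
eef_rot: [[-0.282, 0.96, 0.001], [0.96, 0.282, 0.0], [0.0, 0.001, -1.0]]
force: [1.0, 0.6, 0.5]
finger_gap: 0.241
```

Emit:
{"name": "servo_tool", "arguments": {"increments": [{"tx": 2.8,"ty": 1.06,"tz": 0,"twist": 0},{"tx": 2.8,"ty": 1.06,"tz": 0,"twist": 0},{"tx": 0,"ty": 0,"tz": 2,"twist": 0},{"tx": 0,"ty": 0,"tz": 2,"twist": 0},{"tx": 0,"ty": 0,"tz": 2,"twist": 0}]}}

```text
t: 5.2
eef_pos: [0.5314, 0.3053, 0.1022]
eef_rot: [[-0.283, 0.959, 0.002], [0.959, 0.283, 0.001], [0.0, 0.002, -1.0]]
force: [0.2, -0.8, 0.4]
finger_gap: 0.244
```

Emit:
{"name": "servo_tool", "arguments": {"increments": [{"tx": 0,"ty": 0,"tz": 0,"twist": 0},{"tx": 0,"ty": 0,"tz": 0,"twist": 0},{"tx": 0,"ty": 0,"tz": 0,"twist": 0},{"tx": 0,"ty": 0,"tz": -3,"twist": 0},{"tx": 0,"ty": 0,"tz": -3,"twist": 0}], "claw": 0.4}}

```text
t: 5.62
eef_pos: [0.5301, 0.3033, 0.1621]
eef_rot: [[-0.281, 0.96, -0.003], [0.96, 0.281, -0.001], [-0.0, -0.003, -1.0]]
force: [0.1, -0.5, 0.7]
finger_gap: 0.602
```

Emit:
{"name": "servo_tool", "arguments": {"increments": [{"tx": 0,"ty": 0,"tz": 0,"twist": -0.12},{"tx": 0,"ty": 0,"tz": 0,"twist": -0.12},{"tx": 0,"ty": 0,"tz": 0,"twist": -0.12},{"tx": 0,"ty": 0,"tz": 0,"twist": -0.12},{"tx": 0,"ty": 0,"tz": 0,"twist": -0.12}]}}

```text
t: 6.03
eef_pos: [0.5323, 0.3042, 0.1651]
eef_rot: [[-0.777, 0.629, 0.004], [0.629, 0.777, 0.002], [-0.002, 0.004, -1.0]]
force: [-0.4, 0.0, -0.2]
finger_gap: 0.6
```

```bash
cat >> h.py <<'E'
def cyc():
    L=look();
    for o in L: print(np.round(o,4))
    s,p,R=tool();print(s['t'],p.round(4),s['finger_gap'],s['qpos'].round(2) if hasattr(s['qpos'],'round') else s['qpos'])
    for o in L:
        print('--',np.round(o[:3],3));q,a,t=plan(o[0],o[1],.12,o[2]+90);print(t)
        q[2]=.16;q,a,t=plan(*TUB,.16,a,q,a);print('  tub',t)
E
python3 -c "
from h import *
cyc()
im,d=optics.get_image('top');cv2.imwrite('pics/t2.png',im[:,:,::-1])"
```

```text
[5.12100e-01 9.30000e-03 4.71472e+01 4.00000e-02 2.03000e-02]
[ 5.69800e-01 -8.93000e-02  3.39134e+01  4.76000e-02  2.30000e-02]
[5.768000e-01 3.690000e-02 1.568342e+02 3.890000e-02 2.470000e-02]
[ 0.6168 -0.026   4.671   0.0451  0.0221]
6.0833 [0.5323 0.3042 0.1649] 0.5967764805422455 [0.41 0.27 0.18 1.48 0.   1.09]
-- [5.1200e-01 9.0000e-03 4.7147e+01]
twist -1.499 tx 22.99 ty -18.58 tz 4.49 (jaw 137)
  tub twist -0.000 tx -22.75 ty 18.81 tz -0.00 (jaw 137)
-- [ 0.57  -0.089 33.913]
twist -1.268 tx 18.84 ty -34.75 tz 4.49 (jaw 124)
  tub twist -0.000 tx -18.56 ty 34.91 tz -0.00 (jaw 124)
-- [5.77000e-01 3.70000e-02 1.56834e+02]
twist -0.272 tx -14.61 ty -22.83 tz 4.49 (jaw 67)
  tub twist -0.000 tx 14.91 ty 22.68 tz -0.00 (jaw 67)
-- [ 0.617 -0.026  4.671]
twist -0.758 tx -5.73 ty -33.60 tz 4.49 (jaw 95)
  tub twist -0.000 tx 6.06 ty 33.61 tz -0.00 (jaw 95)
```

Emit:
{"name": "servo_tool", "arguments": {"increments": [{"tx": 0,"ty": 0,"tz": 0,"twist": -0.12},{"tx": 0,"ty": 0,"tz": 0,"twist": -0.12},{"tx": 0,"ty": 0,"tz": 0,"twist": -0.032},{"tx": -1.62,"ty": -2.54,"tz": 0,"twist": 0},{"tx": -1.62,"ty": -2.54,"tz": 0,"twist": 0}]}}

```text
t: 6.55
eef_pos: [0.5408, 0.2451, 0.1636]
eef_rot: [[-0.915, 0.402, 0.003], [0.402, 0.915, 0.001], [-0.002, 0.002, -1.0]]
force: [0.7, 0.3, 0.3]
finger_gap: 0.599
```

Emit:
{"name": "servo_tool", "arguments": {"increments": [{"tx": -1.62,"ty": -2.54,"tz": 0,"twist": 0},{"tx": -1.62,"ty": -2.54,"tz": 0,"twist": 0},{"tx": -1.62,"ty": -2.54,"tz": 0,"twist": 0},{"tx": -1.63,"ty": -2.54,"tz": 0,"twist": 0},{"tx": -1.63,"ty": -2.54,"tz": 0,"twist": 0}]}}

```text
t: 6.97
eef_pos: [0.5644, 0.094, 0.1638]
eef_rot: [[-0.914, 0.405, 0.003], [0.405, 0.914, 0.0], [-0.003, 0.001, -1.0]]
force: [0.3, 0.5, -0.2]
finger_gap: 0.599
```

Emit:
{"name": "servo_tool", "arguments": {"increments": [{"tx": -1.63,"ty": -2.53,"tz": 1.5,"twist": 0},{"tx": -1.63,"ty": -2.52,"tz": 1.5,"twist": 0},{"tx": 0,"ty": 0,"tz": 2.5,"twist": 0},{"tx": 0,"ty": 0,"tz": 2.5,"twist": 0},{"tx": 0,"ty": 0,"tz": 2,"twist": 0}]}}

```text
t: 7.38
eef_pos: [0.5737, 0.0349, 0.062]
eef_rot: [[-0.913, 0.407, 0.002], [0.407, 0.913, 0.0], [-0.001, 0.001, -1.0]]
force: [0.1, -0.2, 0.2]
finger_gap: 0.602
```

Emit:
{"name": "servo_tool", "arguments": {"increments": [{"tx": 0,"ty": 0,"tz": 2,"twist": 0},{"tx": 0,"ty": 0,"tz": 1.4,"twist": 0},{"tx": 0,"ty": 0,"tz": 0,"twist": 0},{"tx": 0,"ty": 0,"tz": 0,"twist": 0},{"tx": 0,"ty": 0,"tz": 0,"twist": 0}]}}

```text
t: 7.8
eef_pos: [0.5745, 0.036, 0.03]
eef_rot: [[-0.915, 0.403, 0.003], [0.403, 0.915, -0.0], [-0.003, 0.001, -1.0]]
force: [0.5, -0.1, 0.1]
finger_gap: 0.6
```

Emit:
{"name": "servo_tool", "arguments": {"increments": [{"tx": 0,"ty": 0,"tz": 0,"twist": 0},{"tx": 0,"ty": 0,"tz": 0,"twist": 0},{"tx": 0,"ty": 0,"tz": 0,"twist": 0},{"tx": 0,"ty": 0,"tz": 0,"twist": 0},{"tx": 0,"ty": 0,"tz": -2,"twist": 0}], "claw": 1}}

```text
t: 8.22
eef_pos: [0.5703, 0.0363, 0.0448]
eef_rot: [[-0.916, 0.402, -0.007], [0.402, 0.916, 0.0], [0.006, -0.002, -1.0]]
force: [-1.2, 0.2, -0.3]
finger_gap: 0.269
```

Emit:
{"name": "servo_tool", "arguments": {"increments": [{"tx": 0,"ty": 0,"tz": -3.5,"twist": 0},{"tx": 0,"ty": 0,"tz": -3.5,"twist": 0},{"tx": 0,"ty": 0,"tz": -3.5,"twist": 0},{"tx": 1.65,"ty": 2.52,"tz": 0,"twist": 0},{"tx": 1.65,"ty": 2.52,"tz": 0,"twist": 0}]}}

```text
t: 8.63
eef_pos: [0.5658, 0.095, 0.1573]
eef_rot: [[-0.914, 0.406, 0.008], [0.406, 0.914, 0.0], [-0.007, 0.004, -1.0]]
force: [-0.2, 1.0, -1.0]
finger_gap: 0.271
```

Emit:
{"name": "servo_tool", "arguments": {"increments": [{"tx": 1.65,"ty": 2.52,"tz": 0,"twist": 0},{"tx": 1.65,"ty": 2.52,"tz": 0,"twist": 0},{"tx": 1.65,"ty": 2.52,"tz": 0,"twist": 0},{"tx": 1.65,"ty": 2.52,"tz": 0,"twist": 0},{"tx": 1.65,"ty": 2.52,"tz": 0,"twist": 0}]}}

```text
t: 9.05
eef_pos: [0.5377, 0.2454, 0.153]
eef_rot: [[-0.915, 0.402, -0.0], [0.402, 0.915, -0.0], [0.0, -0.0, -1.0]]
force: [0.3, -0.2, 0.4]
finger_gap: 0.268
```

Emit:
{"name": "servo_tool", "arguments": {"increments": [{"tx": 1.65,"ty": 2.52,"tz": 0,"twist": 0},{"tx": 1.65,"ty": 2.52,"tz": 0,"twist": 0},{"tx": 0,"ty": 0,"tz": 2,"twist": 0},{"tx": 0,"ty": 0,"tz": 2,"twist": 0},{"tx": 0,"ty": 0,"tz": 2,"twist": 0}]}}

```text
t: 9.47
eef_pos: [0.5283, 0.3047, 0.0928]
eef_rot: [[-0.916, 0.401, 0.001], [0.401, 0.916, 0.0], [-0.001, 0.001, -1.0]]
force: [0.6, -0.1, -0.5]
finger_gap: 0.268
```

Emit:
{"name": "servo_tool", "arguments": {"increments": [{"tx": 0,"ty": 0,"tz": 0,"twist": 0},{"tx": 0,"ty": 0,"tz": 0,"twist": 0},{"tx": 0,"ty": 0,"tz": 0,"twist": 0},{"tx": 0,"ty": 0,"tz": -3,"twist": 0},{"tx": 0,"ty": 0,"tz": -3,"twist": 0}], "claw": 0.4}}

```text
t: 9.88
eef_pos: [0.5273, 0.3028, 0.1529]
eef_rot: [[-0.915, 0.403, -0.003], [0.403, 0.915, -0.001], [0.002, -0.002, -1.0]]
force: [0.6, 0.4, 0.1]
finger_gap: 0.596
```

Emit:
{"name": "servo_tool", "arguments": {"increments": [{"tx": 0,"ty": 0,"tz": 0,"twist": -0.12},{"tx": 0,"ty": 0,"tz": 0,"twist": -0.12},{"tx": 0,"ty": 0,"tz": 0,"twist": -0.12},{"tx": 0,"ty": 0,"tz": 0,"twist": -0.12},{"tx": 0,"ty": 0,"tz": 0,"twist": 0}]}}

```text
t: 10.3
eef_pos: [0.5296, 0.3038, 0.1558]
eef_rot: [[-0.998, -0.068, 0.004], [-0.068, 0.998, 0.002], [-0.004, 0.001, -1.0]]
force: [-0.2, -0.1, -0.1]
finger_gap: 0.599
```

```bash
python3 -c "
from h import *
cyc()"
```

```text
[5.12300e-01 9.10000e-03 4.50348e+01 3.96000e-02 1.97000e-02]
[ 5.69900e-01 -8.94000e-02  3.28033e+01  4.78000e-02  2.27000e-02]
[ 0.617  -0.026   4.671   0.0447  0.0221]
10.35 [0.5294 0.3037 0.1553] 0.5982888448188687 [0.41 0.27 0.15 1.46 0.   0.35]
-- [5.1200e-01 9.0000e-03 4.5035e+01]
twist -0.723 tx 22.05 ty -19.61 tz 3.53 (jaw 135)
  tub twist -0.000 tx -22.04 ty 19.66 tz -0.00 (jaw 135)
-- [ 0.57  -0.089 32.803]
twist -0.509 tx 17.90 ty -35.24 tz 3.53 (jaw 123)
  tub twist -0.000 tx -17.87 ty 35.29 tz -0.00 (jaw 123)
-- [ 0.617 -0.026  4.671]
twist -0.018 tx -6.04 ty -33.58 tz 3.53 (jaw 95)
  tub twist -0.000 tx 6.08 ty 33.61 tz -0.00 (jaw 95)
```

Emit:
{"name": "servo_tool", "arguments": {"increments": [{"tx": -0.5,"ty": -2.8,"tz": 0,"twist": -0.018},{"tx": -0.5,"ty": -2.8,"tz": 0,"twist": 0},{"tx": -0.5,"ty": -2.8,"tz": 0,"twist": 0},{"tx": -0.5,"ty": -2.8,"tz": 0,"twist": 0},{"tx": -0.5,"ty": -2.8,"tz": 0,"twist": 0}]}}

```text
t: 10.77
eef_pos: [0.5653, 0.1648, 0.1543]
eef_rot: [[-0.997, -0.081, 0.002], [-0.081, 0.997, 0.0], [-0.002, 0.0, -1.0]]
force: [0.6, -0.6, 0.8]
finger_gap: 0.601
```

Emit:
{"name": "servo_tool", "arguments": {"increments": [{"tx": -0.5,"ty": -2.8,"tz": 0,"twist": 0},{"tx": -0.5,"ty": -2.8,"tz": 0,"twist": 0},{"tx": -0.5,"ty": -2.8,"tz": 0,"twist": 0},{"tx": -0.5,"ty": -2.8,"tz": 0,"twist": 0},{"tx": -0.5,"ty": -2.8,"tz": 1,"twist": 0}]}}

```text
t: 11.18
eef_pos: [0.6035, 0.0269, 0.1467]
eef_rot: [[-0.997, -0.08, 0.007], [-0.08, 0.997, -0.0], [-0.007, -0.001, -1.0]]
force: [0.6, -0.2, 0.4]
finger_gap: 0.6
```

Emit:
{"name": "servo_tool", "arguments": {"increments": [{"tx": -0.5,"ty": -2.8,"tz": 1,"twist": 0},{"tx": -0.5,"ty": -2.8,"tz": 1.5,"twist": 0},{"tx": 0,"ty": 0,"tz": 2.5,"twist": 0},{"tx": 0,"ty": 0,"tz": 2.5,"twist": 0},{"tx": 0,"ty": 0,"tz": 2,"twist": 0}]}}

```text
t: 11.6
eef_pos: [0.6161, -0.0276, 0.0474]
eef_rot: [[-0.997, -0.079, 0.001], [-0.079, 0.997, 0.0], [-0.001, -0.0, -1.0]]
force: [-0.3, -0.6, -0.8]
finger_gap: 0.599
```

Emit:
{"name": "servo_tool", "arguments": {"increments": [{"tx": 0,"ty": 0,"tz": 1.5,"twist": 0},{"tx": 0,"ty": 0,"tz": 0.4,"twist": 0},{"tx": 0,"ty": 0,"tz": 0,"twist": 0},{"tx": 0,"ty": 0,"tz": 0,"twist": 0},{"tx": 0,"ty": 0,"tz": 0,"twist": 0}]}}

```text
t: 12.02
eef_pos: [0.6175, -0.0266, 0.0313]
eef_rot: [[-0.997, -0.083, 0.004], [-0.083, 0.997, -0.001], [-0.004, -0.001, -1.0]]
force: [-0.9, 1.2, 0.6]
finger_gap: 0.598
```

Emit:
{"name": "servo_tool", "arguments": {"increments": [{"tx": 0,"ty": 0,"tz": 0,"twist": 0},{"tx": 0,"ty": 0,"tz": 0,"twist": 0},{"tx": 0,"ty": 0,"tz": 0,"twist": 0},{"tx": 0,"ty": 0,"tz": 0,"twist": 0},{"tx": 0,"ty": 0,"tz": -2,"twist": 0}], "claw": 1}}

```text
t: 12.43
eef_pos: [0.6128, -0.0259, 0.0452]
eef_rot: [[-0.996, -0.084, -0.008], [-0.084, 0.996, 0.001], [0.007, 0.002, -1.0]]
force: [-1.2, 0.3, -1.6]
finger_gap: 0.246
```

Emit:
{"name": "servo_tool", "arguments": {"increments": [{"tx": 0,"ty": 0,"tz": -3.5,"twist": 0},{"tx": 0,"ty": 0,"tz": -3.5,"twist": 0},{"tx": 0,"ty": 0,"tz": -3.5,"twist": 0},{"tx": 0.5,"ty": 2.8,"tz": 0,"twist": 0},{"tx": 0.5,"ty": 2.8,"tz": 0,"twist": 0}]}}

```text
t: 12.85
eef_pos: [0.6037, 0.0277, 0.1583]
eef_rot: [[-0.997, -0.081, 0.008], [-0.081, 0.997, -0.001], [-0.008, -0.001, -1.0]]
force: [-0.3, 1.8, -0.6]
finger_gap: 0.244
```

Emit:
{"name": "servo_tool", "arguments": {"increments": [{"tx": 0.5,"ty": 2.8,"tz": 0,"twist": 0},{"tx": 0.5,"ty": 2.8,"tz": 0,"twist": 0},{"tx": 0.5,"ty": 2.8,"tz": 0,"twist": 0},{"tx": 0.5,"ty": 2.8,"tz": 0,"twist": 0},{"tx": 0.5,"ty": 2.8,"tz": 0,"twist": 0}]}}

```text
t: 13.27
eef_pos: [0.5638, 0.1672, 0.1538]
eef_rot: [[-0.996, -0.084, -0.0], [-0.084, 0.996, -0.0], [0.0, -0.0, -1.0]]
force: [0.5, 0.6, 0.4]
finger_gap: 0.24
```

Emit:
{"name": "servo_tool", "arguments": {"increments": [{"tx": 0.5,"ty": 2.8,"tz": 0,"twist": 0},{"tx": 0.5,"ty": 2.8,"tz": 0,"twist": 0},{"tx": 0.5,"ty": 2.8,"tz": 0,"twist": 0},{"tx": 0.5,"ty": 2.8,"tz": 0,"twist": 0},{"tx": 0.5,"ty": 2.8,"tz": 0,"twist": 0}]}}

```text
t: 13.68
eef_pos: [0.5271, 0.3046, 0.1538]
eef_rot: [[-0.996, -0.084, -0.0], [-0.084, 0.996, -0.0], [0.0, -0.0, -1.0]]
force: [0.6, -0.1, 0.6]
finger_gap: 0.245
```

Emit:
{"name": "servo_tool", "arguments": {"increments": [{"tx": 0,"ty": 0,"tz": 2,"twist": 0},{"tx": 0,"ty": 0,"tz": 2,"twist": 0},{"tx": 0,"ty": 0,"tz": 2,"twist": 0},{"tx": 0,"ty": 0,"tz": 0,"twist": 0},{"tx": 0,"ty": 0,"tz": 0,"twist": 0}]}}

```text
t: 14.1
eef_pos: [0.5263, 0.3028, 0.0922]
eef_rot: [[-0.996, -0.084, -0.004], [-0.084, 0.996, -0.002], [0.004, -0.001, -1.0]]
force: [0.9, 0.0, 0.2]
finger_gap: 0.247
```

Emit:
{"name": "servo_tool", "arguments": {"increments": [{"tx": 0,"ty": 0,"tz": 0,"twist": 0},{"tx": 0,"ty": 0,"tz": 0,"twist": 0},{"tx": 0,"ty": 0,"tz": 0,"twist": 0},{"tx": 0,"ty": 0,"tz": -3,"twist": 0},{"tx": 0,"ty": 0,"tz": -3,"twist": 0}], "claw": 0.4}}

```text
t: 14.52
eef_pos: [0.5264, 0.3026, 0.153]
eef_rot: [[-0.996, -0.084, -0.004], [-0.084, 0.996, -0.002], [0.004, -0.001, -1.0]]
force: [1.3, 1.5, 0.9]
finger_gap: 0.603
```

Emit:
{"name": "servo_tool", "arguments": {"increments": [{"tx": 0,"ty": 0,"tz": 0,"twist": -0.12},{"tx": 0,"ty": 0,"tz": 0,"twist": -0.12},{"tx": 0,"ty": 0,"tz": 0,"twist": -0.12},{"tx": 0,"ty": 0,"tz": 0,"twist": -0.12},{"tx": 0,"ty": 0,"tz": 0,"twist": 0}]}}

```text
t: 14.93
eef_pos: [0.5286, 0.3035, 0.1556]
eef_rot: [[-0.844, -0.536, 0.002], [-0.536, 0.844, 0.001], [-0.003, -0.0, -1.0]]
force: [0.2, -0.5, -0.7]
finger_gap: 0.596
```

```bash
python3 -c "
from h import *
cyc()"
```

```text
[5.12100e-01 9.30000e-03 4.71472e+01 4.00000e-02 2.03000e-02]
[ 5.6950e-01 -8.9400e-02  3.4084e+01  4.8100e-02  2.3300e-02]
14.9833 [0.5285 0.3035 0.1553] 0.5983070734297906 [ 0.41  0.26  0.15  1.46  0.   -0.15]
-- [5.1200e-01 9.0000e-03 4.7147e+01]
twist -0.261 tx 22.68 ty -18.81 tz 3.53 (jaw 137)
  tub twist -0.000 tx -22.75 ty 18.81 tz -0.00 (jaw 137)
-- [ 0.57  -0.089 34.084]
twist -0.033 tx 18.61 ty -34.83 tz 3.53 (jaw 124)
  tub twist -0.000 tx -18.69 ty 34.85 tz -0.00 (jaw 124)
```

Emit:
{"name": "servo_tool", "arguments": {"increments": [{"tx": 0,"ty": 0,"tz": 0,"twist": -0.033},{"tx": 1.43,"ty": -2.68,"tz": 0,"twist": 0},{"tx": 1.43,"ty": -2.68,"tz": 0,"twist": 0},{"tx": 1.43,"ty": -2.68,"tz": 0,"twist": 0},{"tx": 1.43,"ty": -2.68,"tz": 0,"twist": 0}]}}

```text
t: 15.4
eef_pos: [0.5411, 0.1816, 0.1547]
eef_rot: [[-0.828, -0.56, 0.001], [-0.56, 0.828, 0.0], [-0.001, -0.001, -1.0]]
force: [-0.4, -1.0, 0.0]
finger_gap: 0.6
```

Emit:
{"name": "servo_tool", "arguments": {"increments": [{"tx": 1.43,"ty": -2.68,"tz": 0,"twist": 0},{"tx": 1.43,"ty": -2.68,"tz": 0,"twist": 0},{"tx": 1.43,"ty": -2.68,"tz": 0,"twist": 0},{"tx": 1.43,"ty": -2.68,"tz": 0,"twist": 0},{"tx": 1.43,"ty": -2.68,"tz": 0,"twist": 0}]}}

```text
t: 15.82
eef_pos: [0.5573, 0.03, 0.1548]
eef_rot: [[-0.829, -0.559, 0.001], [-0.559, 0.829, -0.0], [-0.001, -0.001, -1.0]]
force: [0.7, -0.1, 0.4]
finger_gap: 0.604
```

Emit:
{"name": "servo_tool", "arguments": {"increments": [{"tx": 1.43,"ty": -2.68,"tz": 0,"twist": 0},{"tx": 1.43,"ty": -2.68,"tz": 0,"twist": 0},{"tx": 1.44,"ty": -2.68,"tz": 1,"twist": 0},{"tx": 1.44,"ty": -2.67,"tz": 2,"twist": 0},{"tx": 0,"ty": 0,"tz": 2.5,"twist": 0}]}}

```text
t: 16.23
eef_pos: [0.5727, -0.0956, 0.1017]
eef_rot: [[-0.832, -0.555, 0.008], [-0.555, 0.832, -0.005], [-0.003, -0.009, -1.0]]
force: [0.6, 0.2, -0.5]
finger_gap: 0.597
```

Emit:
{"name": "servo_tool", "arguments": {"increments": [{"tx": 0,"ty": 0,"tz": 2.5,"twist": 0},{"tx": 0,"ty": 0,"tz": 2.5,"twist": 0},{"tx": 0,"ty": 0,"tz": 1.5,"twist": 0},{"tx": 0,"ty": 0,"tz": 0.4,"twist": 0},{"tx": 0,"ty": 0,"tz": 0,"twist": 0}]}}

```text
t: 16.65
eef_pos: [0.5685, -0.0891, 0.0286]
eef_rot: [[-0.828, -0.561, -0.003], [-0.561, 0.828, 0.001], [0.002, 0.002, -1.0]]
force: [-0.7, 0.4, 0.6]
finger_gap: 0.6
```

Emit:
{"name": "servo_tool", "arguments": {"increments": [{"tx": 0,"ty": 0,"tz": 0,"twist": 0},{"tx": 0,"ty": 0,"tz": 0,"twist": 0},{"tx": 0,"ty": 0,"tz": 0,"twist": 0},{"tx": 0,"ty": 0,"tz": 0,"twist": 0},{"tx": 0,"ty": 0,"tz": 0,"twist": 0}], "claw": 1}}

```text
t: 17.07
eef_pos: [0.5717, -0.0897, 0.0325]
eef_rot: [[-0.827, -0.562, 0.004], [-0.562, 0.827, -0.001], [-0.003, -0.004, -1.0]]
force: [-0.3, -0.2, 5.3]
finger_gap: 0.242
```

Emit:
{"name": "servo_tool", "arguments": {"increments": [{"tx": 0,"ty": 0,"tz": -3,"twist": 0},{"tx": 0,"ty": 0,"tz": -3.3,"twist": 0},{"tx": 0,"ty": 0,"tz": -3.3,"twist": 0},{"tx": 0,"ty": 0,"tz": -3,"twist": 0},{"tx": -1.43,"ty": 2.68,"tz": 0,"twist": 0}]}}

```text
t: 17.48
eef_pos: [0.5713, -0.0639, 0.1643]
eef_rot: [[-0.83, -0.557, 0.014], [-0.558, 0.83, -0.006], [-0.008, -0.013, -1.0]]
force: [2.3, -0.2, 1.0]
finger_gap: 0.246
```

Emit:
{"name": "servo_tool", "arguments": {"increments": [{"tx": -1.43,"ty": 2.68,"tz": 0,"twist": 0},{"tx": -1.43,"ty": 2.68,"tz": 0,"twist": 0},{"tx": -1.43,"ty": 2.68,"tz": 0,"twist": 0},{"tx": -1.43,"ty": 2.68,"tz": 0,"twist": 0},{"tx": -1.43,"ty": 2.68,"tz": 0,"twist": 0}]}}

```text
t: 17.9
eef_pos: [0.5498, 0.0933, 0.1561]
eef_rot: [[-0.827, -0.562, -0.0], [-0.562, 0.827, 0.0], [0.0, 0.0, -1.0]]
force: [0.2, 0.3, 0.8]
finger_gap: 0.245
```

Emit:
{"name": "servo_tool", "arguments": {"increments": [{"tx": -1.43,"ty": 2.68,"tz": 0,"twist": 0},{"tx": -1.43,"ty": 2.68,"tz": 0,"twist": 0},{"tx": -1.43,"ty": 2.68,"tz": 0,"twist": 0},{"tx": -1.43,"ty": 2.68,"tz": 0,"twist": 0},{"tx": -1.43,"ty": 2.68,"tz": 0,"twist": 0}]}}

```text
t: 18.32
eef_pos: [0.5335, 0.2444, 0.1559]
eef_rot: [[-0.827, -0.562, -0.0], [-0.562, 0.827, -0.0], [0.0, 0.0, -1.0]]
force: [-0.2, -0.1, -0.3]
finger_gap: 0.242
```

Emit:
{"name": "servo_tool", "arguments": {"increments": [{"tx": -1.43,"ty": 2.68,"tz": 0,"twist": 0},{"tx": -1.44,"ty": 2.68,"tz": 0,"twist": 0},{"tx": 0,"ty": 0,"tz": 2,"twist": 0},{"tx": 0,"ty": 0,"tz": 2,"twist": 0},{"tx": 0,"ty": 0,"tz": 2,"twist": 0}]}}

```text
t: 18.73
eef_pos: [0.5277, 0.3046, 0.0957]
eef_rot: [[-0.826, -0.564, 0.001], [-0.564, 0.826, 0.0], [-0.001, -0.0, -1.0]]
force: [0.4, 0.0, -1.5]
finger_gap: 0.243
```

Emit:
{"name": "servo_tool", "arguments": {"increments": [{"tx": 0,"ty": 0,"tz": 0,"twist": 0},{"tx": 0,"ty": 0,"tz": 0,"twist": 0},{"tx": 0,"ty": 0,"tz": 0,"twist": 0},{"tx": 0,"ty": 0,"tz": -3,"twist": 0},{"tx": 0,"ty": 0,"tz": -3,"twist": 0}], "claw": 0.4}}

```text
t: 19.15
eef_pos: [0.5267, 0.3027, 0.1559]
eef_rot: [[-0.827, -0.562, -0.003], [-0.562, 0.827, -0.001], [0.003, 0.001, -1.0]]
force: [0.6, 1.1, 0.8]
finger_gap: 0.598
```

Emit:
{"name": "servo_tool", "arguments": {"increments": [{"tx": 0,"ty": 0,"tz": 0,"twist": -0.11},{"tx": 0,"ty": 0,"tz": 0,"twist": -0.11},{"tx": 0,"ty": 0,"tz": 0,"twist": 0},{"tx": 0,"ty": 0,"tz": 0,"twist": 0},{"tx": 0,"ty": 0,"tz": 0,"twist": 0}]}}

```text
t: 19.57
eef_pos: [0.528, 0.3034, 0.1568]
eef_rot: [[-0.686, -0.727, 0.001], [-0.727, 0.686, 0.0], [-0.001, -0.0, -1.0]]
force: [0.2, 0.9, -1.4]
finger_gap: 0.6
```

```bash
python3 -c "
from h import *
cyc()"
```

```text
[5.12300e-01 9.10000e-03 4.50348e+01 3.96000e-02 1.97000e-02]
19.6167 [0.5278 0.3033 0.1563] 0.5998946256367779 [ 0.41  0.26  0.16  1.46  0.   -0.4 ]
-- [5.1200e-01 9.0000e-03 4.5035e+01]
twist 0.029 tx 21.91 ty -19.70 tz 3.63 (jaw 135)
  tub twist -0.000 tx -22.04 ty 19.66 tz -0.00 (jaw 135)
```

Emit:
{"name": "servo_tool", "arguments": {"increments": [{"tx": 2.19,"ty": -1.97,"tz": 0,"twist": 0},{"tx": 2.19,"ty": -1.97,"tz": 0,"twist": 0},{"tx": 2.19,"ty": -1.97,"tz": 0,"twist": 0},{"tx": 2.19,"ty": -1.97,"tz": 0,"twist": 0},{"tx": 2.19,"ty": -1.97,"tz": 0,"twist": 0}]}}

```text
t: 20.03
eef_pos: [0.5241, 0.1549, 0.1557]
eef_rot: [[-0.685, -0.729, -0.001], [-0.729, 0.685, -0.0], [0.001, 0.0, -1.0]]
force: [1.2, -0.4, -0.6]
finger_gap: 0.601
```

Emit:
{"name": "servo_tool", "arguments": {"increments": [{"tx": 2.19,"ty": -1.97,"tz": 0,"twist": 0},{"tx": 2.19,"ty": -1.97,"tz": 0,"twist": 0},{"tx": 2.19,"ty": -1.97,"tz": 0,"twist": 0},{"tx": 2.19,"ty": -1.97,"tz": 1.5,"twist": 0},{"tx": 2.19,"ty": -1.97,"tz": 2,"twist": 0}]}}

```text
t: 20.45
eef_pos: [0.5231, 0.0073, 0.1229]
eef_rot: [[-0.685, -0.728, 0.005], [-0.728, 0.685, -0.001], [-0.003, -0.004, -1.0]]
force: [1.5, -0.6, -0.0]
finger_gap: 0.601
```

Emit:
{"name": "servo_tool", "arguments": {"increments": [{"tx": 0,"ty": 0,"tz": 2.5,"twist": 0.029},{"tx": 0,"ty": 0,"tz": 2.5,"twist": 0},{"tx": 0,"ty": 0,"tz": 2,"twist": 0},{"tx": 0,"ty": 0,"tz": 1.5,"twist": 0},{"tx": 0,"ty": 0,"tz": 0.5,"twist": 0}]}}

```text
t: 20.87
eef_pos: [0.5186, 0.009, 0.0275]
eef_rot: [[-0.706, -0.708, -0.006], [-0.708, 0.706, 0.001], [0.004, 0.005, -1.0]]
force: [-0.5, 0.2, -0.1]
finger_gap: 0.599
```

Emit:
{"name": "servo_tool", "arguments": {"increments": [{"tx": 0,"ty": 0,"tz": 0,"twist": 0},{"tx": 0,"ty": 0,"tz": 0,"twist": 0},{"tx": 0,"ty": 0,"tz": 0,"twist": 0},{"tx": 0,"ty": 0,"tz": 0,"twist": 0},{"tx": 0,"ty": 0,"tz": 0,"twist": 0}], "claw": 1}}

```text
t: 21.28
eef_pos: [0.5227, 0.0088, 0.0325]
eef_rot: [[-0.705, -0.709, 0.003], [-0.709, 0.705, -0.0], [-0.002, -0.002, -1.0]]
force: [0.5, 0.4, -0.0]
finger_gap: 0.216
```

Emit:
{"name": "servo_tool", "arguments": {"increments": [{"tx": 0,"ty": 0,"tz": -3,"twist": 0},{"tx": 0,"ty": 0,"tz": -3.3,"twist": 0},{"tx": 0,"ty": 0,"tz": -3.3,"twist": 0},{"tx": 0,"ty": 0,"tz": -3,"twist": 0},{"tx": 0,"ty": 0,"tz": 0,"twist": 0}]}}

```text
t: 21.7
eef_pos: [0.5261, 0.0085, 0.1658]
eef_rot: [[-0.705, -0.709, 0.015], [-0.709, 0.705, -0.002], [-0.009, -0.012, -1.0]]
force: [0.0, 0.2, 0.7]
finger_gap: 0.223
```

Emit:
{"name": "servo_tool", "arguments": {"increments": [{"tx": -2.2,"ty": 1.97,"tz": 0,"twist": 0},{"tx": -2.2,"ty": 1.97,"tz": 0,"twist": 0},{"tx": -2.2,"ty": 1.97,"tz": 0,"twist": 0},{"tx": -2.2,"ty": 1.97,"tz": 0,"twist": 0},{"tx": -2.2,"ty": 1.97,"tz": 0,"twist": 0}]}}

```text
t: 22.12
eef_pos: [0.5293, 0.1577, 0.1573]
eef_rot: [[-0.705, -0.709, 0.001], [-0.709, 0.705, 0.0], [-0.001, -0.001, -1.0]]
force: [-0.3, 0.4, -0.2]
finger_gap: 0.222
```

Emit:
{"name": "servo_tool", "arguments": {"increments": [{"tx": -2.2,"ty": 1.97,"tz": 0,"twist": 0},{"tx": -2.2,"ty": 1.97,"tz": 0,"twist": 0},{"tx": -2.2,"ty": 1.97,"tz": 0,"twist": 0},{"tx": -2.2,"ty": 1.97,"tz": 0,"twist": 0},{"tx": -2.2,"ty": 1.97,"tz": 0,"twist": 0}]}}

```text
t: 22.53
eef_pos: [0.5369, 0.3054, 0.1572]
eef_rot: [[-0.705, -0.709, 0.001], [-0.709, 0.705, 0.0], [-0.001, -0.0, -1.0]]
force: [0.1, 0.2, 0.5]
finger_gap: 0.218
```

Emit:
{"name": "servo_tool", "arguments": {"increments": [{"tx": 0,"ty": 0,"tz": 2,"twist": 0},{"tx": 0,"ty": 0,"tz": 2,"twist": 0},{"tx": 0,"ty": 0,"tz": 2,"twist": 0},{"tx": 0,"ty": 0,"tz": 0,"twist": 0},{"tx": 0,"ty": 0,"tz": 0,"twist": 0}]}}

```text
t: 22.95
eef_pos: [0.54, 0.3065, 0.1013]
eef_rot: [[-0.705, -0.71, 0.009], [-0.71, 0.705, 0.006], [-0.011, -0.002, -1.0]]
force: [0.8, 2.8, 8.0]
finger_gap: 0.22
```

Emit:
{"name": "servo_tool", "arguments": {"increments": [{"tx": 0,"ty": 0,"tz": 0,"twist": 0},{"tx": 0,"ty": 0,"tz": 0,"twist": 0},{"tx": 0,"ty": 0,"tz": 0,"twist": 0},{"tx": 0,"ty": 0,"tz": -3,"twist": 0},{"tx": 0,"ty": 0,"tz": -3,"twist": 0}], "claw": 0.4}}

```text
t: 23.37
eef_pos: [0.5342, 0.3026, 0.1535]
eef_rot: [[-0.705, -0.709, -0.008], [-0.709, 0.705, -0.004], [0.008, 0.003, -1.0]]
force: [1.3, -0.7, 0.4]
finger_gap: 0.601
```

```bash
python3 -c "
from h import *
cyc()
im,d=optics.get_image('top');ci=optics.camera_info('top')
cv2.imwrite('pics/t3.png',im[:,:,::-1])
P=cloud(ci,d);u=np.mgrid[:480,:640][1]
m=(P[...,2]>.115)&(P[...,2]<.145)&(d>0)&(u>460)&(u<530)&(P[...,0]<.6)&(P[...,0]>.45)
k=P[m];print('block',k.mean(0),cv2.minAreaRect(k[:,:2].astype(np.float32)))
m=(P[...,2]>.078)&(P[...,2]<.105)&(d>0)&(u>455)&(u<520)&(P[...,0]<.64)&(P[...,0]>.42)
k=P[m];print('cup',k.mean(0),cv2.minAreaRect(k[:,:2].astype(np.float32)))
"
```

```text
23.4167 [0.5383 0.3044 0.1632] 0.6024295077732252 [ 0.41  0.28  0.19  1.47 -0.   -0.38]
block [ 0.52709428 -0.30096743  0.12850589] ((0.5278917551040649, -0.30260539054870605), (0.040293361991643906, 0.022950634360313416), 7.404124736785889)
cup [ 0.52945594 -0.29849833  0.08643042] ((0.5329136848449707, -0.3019096851348877), (0.1261402815580368, 0.03534107282757759), 8.501049995422363)
```

View pics/t3.png

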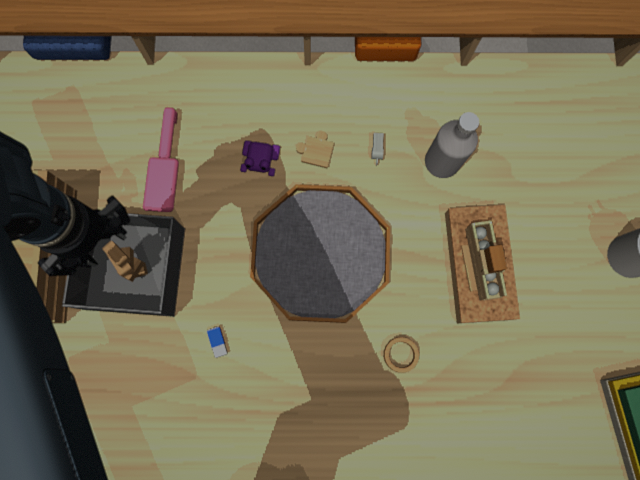

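The tray is empty and the offcuts are in the tub at (122,258); the cup is unmoved. The increments offer no tilt axis, so I'll go to the inner reach limit, aligned with the cup's axis, and see how the arm handles an unreachable pose there.

Emit:
{"name": "servo_tool", "arguments": {"increments": [{"tx": 0,"ty": 0,"tz": -3,"twist": 0.12},{"tx": 0,"ty": 0,"tz": -3,"twist": 0.12},{"tx": 0,"ty": 0,"tz": -2.7,"twist": 0.12},{"tx": 0,"ty": 0,"tz": 0,"twist": 0.12},{"tx": 0,"ty": 0,"tz": 0,"twist": 0.12}]}}

```text
t: 23.88
eef_pos: [0.5378, 0.3041, 0.2461]
eef_rot: [[-0.983, -0.181, 0.003], [-0.181, 0.983, 0.001], [-0.004, 0.001, -1.0]]
force: [-0.6, -0.8, -0.4]
finger_gap: 0.599
```

Emit:
{"name": "servo_tool", "arguments": {"increments": [{"tx": 0,"ty": 0,"tz": 0,"twist": 0.046},{"tx": 0,"ty": 0,"tz": 0,"twist": 0},{"tx": 0,"ty": 0,"tz": 0,"twist": 0},{"tx": 0,"ty": 0,"tz": 0,"twist": 0},{"tx": 0,"ty": 0,"tz": 0,"twist": 0}]}}

```text
t: 24.3
eef_pos: [0.5367, 0.3037, 0.2433]
eef_rot: [[-0.99, -0.142, -0.001], [-0.142, 0.99, -0.001], [0.001, -0.0, -1.0]]
force: [0.1, 0.1, -0.8]
finger_gap: 0.6
```

```bash
python3 -c "
from h import *
print(plan(.277,.039,.22,98)[2],tool()[0]['qpos'])
"
```

```text
twist 0.003 tx 29.40 ty -22.60 tz 2.33 (jaw 98) [ 4.06242287e-01  2.93774951e-01  3.63863784e-01  1.64213116e+00
 -2.42036208e-05  2.63296857e-01]
```

Emit:
{"name": "servo_tool", "arguments": {"increments": [{"tx": 2.1,"ty": -1.61,"tz": 0,"twist": 0},{"tx": 2.1,"ty": -1.61,"tz": 0,"twist": 0},{"tx": 2.1,"ty": -1.61,"tz": 0,"twist": 0},{"tx": 2.1,"ty": -1.61,"tz": 0,"twist": 0},{"tx": 2.1,"ty": -1.61,"tz": 0,"twist": 0}]}}

```text
t: 24.72
eef_pos: [0.4434, 0.2084, 0.2437]
eef_rot: [[-0.99, -0.143, -0.0], [-0.143, 0.99, -0.0], [0.0, -0.0, -1.0]]
force: [0.0, -0.6, 0.5]
finger_gap: 0.604
```

Emit:
{"name": "servo_tool", "arguments": {"increments": [{"tx": 2.1,"ty": -1.61,"tz": 0,"twist": 0},{"tx": 2.1,"ty": -1.61,"tz": 0,"twist": 0},{"tx": 2.1,"ty": -1.61,"tz": 0,"twist": 0},{"tx": 2.1,"ty": -1.61,"tz": 0,"twist": 0},{"tx": 2.1,"ty": -1.62,"tz": 0,"twist": 0}]}}

```text
t: 25.13
eef_pos: [0.3507, 0.1138, 0.2439]
eef_rot: [[-0.99, -0.143, 0.0], [-0.143, 0.99, -0.0], [-0.0, -0.0, -1.0]]
force: [-0.0, -0.3, 1.2]
finger_gap: 0.602
```

Emit:
{"name": "servo_tool", "arguments": {"increments": [{"tx": 2.1,"ty": -1.62,"tz": 0,"twist": 0},{"tx": 2.1,"ty": -1.62,"tz": 0,"twist": 0},{"tx": 2.1,"ty": -1.62,"tz": 0,"twist": 0},{"tx": 2.1,"ty": -1.62,"tz": 0,"twist": 0},{"tx": 0,"ty": 0,"tz": 0,"twist": 0}]}}

```text
t: 25.55
eef_pos: [0.2757, 0.0366, 0.2444]
eef_rot: [[-0.99, -0.138, 0.0], [-0.138, 0.99, -0.002], [0.0, -0.002, -1.0]]
force: [1.2, -0.2, 0.4]
finger_gap: 0.598
```

```bash
python3 -c "
from h import *
s=tool()[0];print(s['eef_pos'],s['eef_rot'],s['qpos'])
"
```

```text
[0.27565772 0.0366287  0.24438884] [[-9.90371210e-01 -1.38437116e-01  1.78354669e-04]
 [-1.38437214e-01  9.90369621e-01 -1.77527561e-03]
 [ 6.91269899e-05 -1.78287277e-03 -9.99998408e-01]] [-1.08939920e-01 -6.08398281e-01 -4.29383955e-01  1.74944034e+00
 -1.74536097e-03 -2.47823565e-01]
```

Emit:
{"name": "servo_tool", "arguments": {"increments": [{"tx": 0.3,"ty": 2.3,"tz": 0,"twist": 0},{"tx": 0.3,"ty": 2.3,"tz": 0,"twist": 0},{"tx": 0.3,"ty": 2.3,"tz": 0,"twist": 0},{"tx": 1,"ty": 0,"tz": 0,"twist": 0},{"tx": 1,"ty": 0,"tz": 0,"twist": 0}]}}

```text
t: 25.97
eef_pos: [0.239, 0.104, 0.2439]
eef_rot: [[-0.989, -0.146, -0.0], [-0.146, 0.989, 0.0], [0.0, 0.0, -1.0]]
force: [0.2, -0.9, 1.2]
finger_gap: 0.599
```

Emit:
{"name": "servo_tool", "arguments": {"increments": [{"tx": 1,"ty": 0,"tz": 0,"twist": 0},{"tx": 1,"ty": 0,"tz": 0,"twist": 0},{"tx": 1,"ty": 0,"tz": 0,"twist": 0},{"tx": 1,"ty": 0,"tz": 0,"twist": 0},{"tx": 1,"ty": 0,"tz": 0,"twist": 0}]}}

```text
t: 26.38
eef_pos: [0.1897, 0.0959, 0.244]
eef_rot: [[-0.99, -0.143, 0.0], [-0.143, 0.99, 0.0], [-0.0, 0.0, -1.0]]
force: [0.4, 0.2, 0.2]
finger_gap: 0.6
```

Emit:
{"name": "servo_tool", "arguments": {"increments": [{"tx": 1,"ty": 0,"tz": 0,"twist": 0},{"tx": 1,"ty": 0,"tz": 0,"twist": 0},{"tx": 1,"ty": 0,"tz": 0,"twist": 0},{"tx": 0,"ty": 0,"tz": 0,"twist": 0},{"tx": 0,"ty": 0,"tz": 0,"twist": 0}]}}

```text
t: 26.8
eef_pos: [0.1607, 0.0916, 0.2442]
eef_rot: [[-0.99, -0.142, 0.002], [-0.142, 0.99, 0.0], [-0.002, 0.0, -1.0]]
force: [0.4, -0.5, -0.7]
finger_gap: 0.603
```

```bash
python3 -c "
from h import *
s=tool()[0];print(s['eef_pos'],s['eef_rot'],s['qpos'])
"
```

```text
[0.16070838 0.0916348  0.24418758] [[-9.89807705e-01 -1.42399027e-01  1.79553079e-03]
 [-1.42398471e-01  9.89809318e-01  4.34518108e-04]
 [-1.83910807e-03  1.74408531e-04 -9.99998294e-01]] [ 1.47918584e-01 -8.77434007e-01 -5.52652235e-01  1.89373814e+00
  1.65148253e-04  5.03417280e-03]
```

Emit:
{"name": "servo_tool", "arguments": {"increments": [{"tx": 1,"ty": 0,"tz": 0,"twist": 0},{"tx": 1,"ty": 0,"tz": 0,"twist": 0},{"tx": 0,"ty": 0,"tz": 0,"twist": 0},{"tx": 0,"ty": 0,"tz": 0,"twist": 0},{"tx": 0,"ty": 0,"tz": 0,"twist": 0}]}}

```text
t: 27.22
eef_pos: [0.1412, 0.0887, 0.244]
eef_rot: [[-0.99, -0.142, 0.001], [-0.142, 0.99, 0.0], [-0.001, 0.0, -1.0]]
force: [0.2, -0.1, 0.6]
finger_gap: 0.602
```

```bash
python3 -c "
from h import *
s=tool()[0];print(s['eef_pos'],s['eef_rot'],s['qpos'])
im,d=optics.get_image('side');cv2.imwrite('pics/s5.png',im[:,:,::-1])
"
```

```text
[0.14121982 0.08868951 0.24396429] [[-9.89897919e-01 -1.41780595e-01  6.09978687e-04]
 [-1.41780536e-01  9.89898106e-01  1.38842345e-04]
 [-6.23501897e-04  5.09566434e-05 -9.99999804e-01]] [ 1.47879305e-01 -9.30412607e-01 -5.71509180e-01  1.92907598e+00
  4.74521686e-05  5.61938619e-03]
```

View pics/s5.png

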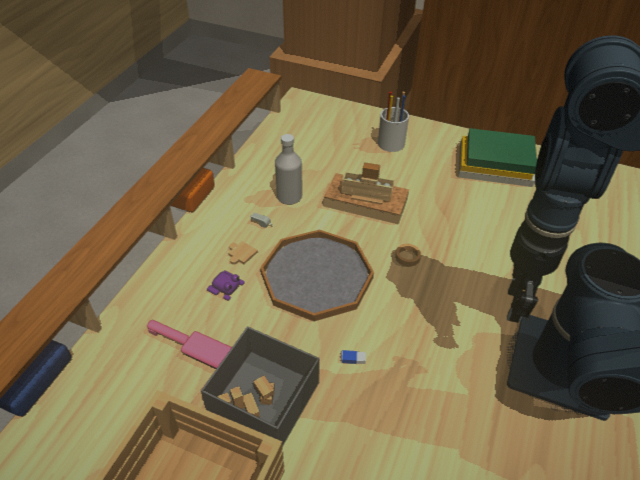

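The arm is folded back and the gripper hangs just in front of the base at (520,300). The tray is empty and the offcuts lie in the tub. I'll raise the tool and feel for the limit there.

Emit:
{"name": "servo_tool", "arguments": {"increments": [{"tx": 0,"ty": 0,"tz": -2.5,"twist": 0},{"tx": 0,"ty": 0,"tz": -2.5,"twist": 0},{"tx": 0,"ty": 0,"tz": -2.5,"twist": 0},{"tx": 0,"ty": 0,"tz": -2.5,"twist": 0},{"tx": 0,"ty": 0,"tz": 0,"twist": 0}]}}

```text
t: 27.68
eef_pos: [0.1419, 0.0887, 0.3476]
eef_rot: [[-0.99, -0.142, 0.005], [-0.142, 0.99, 0.001], [-0.005, 0.0, -1.0]]
force: [-0.3, 0.1, -0.3]
finger_gap: 0.601
```

```bash
python3 -c "
from h import *
from scipy.optimize import least_squares
s=tool()[0];print(s['eef_pos'],s['eef_rot'][2],s['qpos'])
D=np.array([[.5018,-.0541,.1212,.00854,-.19726],[.5026,-.0544,.1624,-.0051,-.1287],[.5367,.3037,.2433,.29377,.36386],[.27566,.03663,.24439,-.6084,-.42938],[.16071,.09163,.24419,-.87743,-.55265],[.14122,.08869,.24396,-.9304,-.57151],[.1969,-.4861,.249,.0486,.0979],list(s['eef_pos'])+list(s['qpos'][1:3])])
r=np.hypot(D[:,0],D[:,1]);q2,q3=D[:,3],D[:,4]
def f(p):
    R=p[0]+p[1]*np.sin(q2+p[2])+p[3]*np.cos(q2-q3+p[4]);Z=p[5]+p[1]*np.cos(q2+p[2])-p[3]*np.sin(q2-q3+p[4])
    return np.r_[np.sqrt(np.maximum(r**2-p[6]**2,0))-R,D[:,2]-Z]
b=min((least_squares(f,[0,.28,a,.3,c,.1,.065]) for a in(-.3,0,.3) for c in (-.3,0,.3)),key=lambda x:x.cost);print(b.x,b.cost)
"
```

```text
[0.14188713 0.0887497  0.34759393] [-5.42793474e-03  3.58616345e-05 -9.99985268e-01] [ 1.47707817e-01 -8.01213995e-01 -2.96154695e-01  2.07042755e+00
  5.38349148e-06  5.61499329e-03]
[-0.00099246  0.38888214  0.00122803  0.50370104 -0.04188416 -0.18530313
  0.0719772 ] 1.2493360448103602e-06
```

Emit:
{"name": "servo_tool", "arguments": {"increments": [{"tx": 0,"ty": 0,"tz": -2.5,"twist": 0},{"tx": 0,"ty": 0,"tz": -2.5,"twist": 0},{"tx": 0,"ty": 0,"tz": -2.5,"twist": 0},{"tx": 0,"ty": 0,"tz": -2.5,"twist": 0},{"tx": 0,"ty": 0,"tz": -2.5,"twist": 0}]}}

```text
t: 28.1
eef_pos: [0.141, 0.0886, 0.4696]
eef_rot: [[-0.99, -0.142, -0.001], [-0.142, 0.99, -0.0], [0.001, 0.0, -1.0]]
force: [0.2, -0.6, 1.4]
finger_gap: 0.599
```

Emit:
{"name": "servo_tool", "arguments": {"increments": [{"tx": 0,"ty": 0,"tz": -1,"twist": 0},{"tx": 0,"ty": 0,"tz": -1,"twist": 0},{"tx": 0,"ty": 0,"tz": -1,"twist": 0},{"tx": 0,"ty": 0,"tz": -1,"twist": 0},{"tx": 0,"ty": 0,"tz": 0,"twist": 0}]}}

```text
t: 28.52
eef_pos: [0.1474, 0.0927, 0.4984]
eef_rot: [[-0.99, -0.142, 0.01], [-0.142, 0.99, -0.001], [-0.01, -0.002, -1.0]]
force: [-0.3, -0.1, -0.5]
finger_gap: 0.6
```

Emit:
{"name": "servo_tool", "arguments": {"increments": [{"tx": 0,"ty": 0,"tz": -1,"twist": 0},{"tx": 0,"ty": 0,"tz": -1,"twist": 0},{"tx": 0,"ty": 0,"tz": -1,"twist": 0},{"tx": 0,"ty": 0,"tz": 0,"twist": 0},{"tx": 0,"ty": 0,"tz": 0,"twist": 0}]}}

```text
t: 28.93
eef_pos: [0.1554, 0.0984, 0.511]
eef_rot: [[-0.989, -0.142, 0.027], [-0.142, 0.99, -0.001], [-0.026, -0.005, -1.0]]
force: [-0.8, -0.4, 0.3]
finger_gap: 0.6
```

```bash
python3 -c "
from h import *
s=tool()[0];print(s['eef_pos'],s['eef_rot'],s['qpos'])
"
```

```text
[0.15536169 0.09837138 0.51095178] [[-9.89460726e-01 -1.42353954e-01  2.65108280e-02]
 [-1.42427245e-01  9.89804876e-01 -8.87457366e-04]
 [-2.61142137e-02 -4.65396840e-03 -9.99648132e-01]] [ 0.20283127 -0.51800518  0.23096806  2.29397762 -0.00620974  0.05984967]
```

The arm does tilt at its limit: joint 4 reached 2.29 and the tool leaned outward 1.5°. So I can lean the tool by an angle α, grasp the cup, and then use `twist` to tilt the cup smoothly by up to 2α. For that lean direction the lip must point away from the robot. So I'll first turn the cup 180° on its step with the still-vertical tool.

```bash
python3 -c "
from h import *
print(go(.528,-.3025,.22,98))
"
```

```text
t=28.93 p=[0.1554 0.0984 0.511 ] jaw=98.2 d_cm=[-30.4  -44.85  30.11] twist=0.003 q6=0.06
```

Emit:
{"name": "servo_tool", "arguments": {"increments": [{"tx": -3,"ty": 0,"tz": 0,"twist": 0},{"tx": -3,"ty": 0,"tz": 0,"twist": 0},{"tx": -3,"ty": 0,"tz": 0,"twist": 0},{"tx": -3,"ty": 0,"tz": 0,"twist": 0},{"tx": -3,"ty": 0,"tz": 0,"twist": 0}]}}

```text
t: 29.35
eef_pos: [0.3049, 0.1196, 0.5146]
eef_rot: [[-0.99, -0.142, 0.026], [-0.142, 0.99, -0.001], [-0.026, -0.005, -1.0]]
force: [-0.3, -0.3, -0.2]
finger_gap: 0.599
```

Emit:
{"name": "servo_tool", "arguments": {"increments": [{"tx": -3,"ty": 0,"tz": 0,"twist": 0},{"tx": -0.7,"ty": -2.5,"tz": 1.67,"twist": 0},{"tx": -0.7,"ty": -2.5,"tz": 1.67,"twist": 0},{"tx": -0.7,"ty": -2.5,"tz": 1.67,"twist": 0},{"tx": -0.7,"ty": -2.5,"tz": 1.67,"twist": 0}]}}

```text
t: 29.77
eef_pos: [0.3776, 0.0276, 0.4487]
eef_rot: [[-0.99, -0.142, 0.025], [-0.142, 0.99, -0.001], [-0.025, -0.004, -1.0]]
force: [0.3, 1.7, 1.1]
finger_gap: 0.597
```

Emit:
{"name": "servo_tool", "arguments": {"increments": [{"tx": -0.7,"ty": -2.5,"tz": 1.67,"twist": 0},{"tx": -0.7,"ty": -2.5,"tz": 1.67,"twist": 0},{"tx": -0.7,"ty": -2.5,"tz": 1.67,"twist": 0},{"tx": -0.7,"ty": -2.5,"tz": 1.67,"twist": 0},{"tx": -0.7,"ty": -2.5,"tz": 1.67,"twist": 0}]}}

```text
t: 30.18
eef_pos: [0.4317, -0.0915, 0.3667]
eef_rot: [[-0.99, -0.141, 0.026], [-0.141, 0.99, -0.001], [-0.025, -0.004, -1.0]]
force: [0.9, 0.5, 0.5]
finger_gap: 0.6
```

Emit:
{"name": "servo_tool", "arguments": {"increments": [{"tx": -0.7,"ty": -2.5,"tz": 1.67,"twist": 0},{"tx": -0.7,"ty": -2.5,"tz": 1.67,"twist": 0},{"tx": -0.7,"ty": -2.5,"tz": 1.67,"twist": 0},{"tx": -0.7,"ty": -2.5,"tz": 1.67,"twist": 0},{"tx": -0.7,"ty": -2.5,"tz": 1.67,"twist": 0}]}}

```text
t: 30.6
eef_pos: [0.4861, -0.2102, 0.2846]
eef_rot: [[-0.99, -0.141, 0.025], [-0.141, 0.99, -0.0], [-0.025, -0.004, -1.0]]
force: [0.8, 0.0, 0.6]
finger_gap: 0.599
```

Emit:
{"name": "servo_tool", "arguments": {"increments": [{"tx": -0.7,"ty": -2.5,"tz": 1.67,"twist": 0},{"tx": -0.7,"ty": -2.5,"tz": 1.67,"twist": 0},{"tx": 0,"ty": 0,"tz": 0,"twist": 0},{"tx": 0,"ty": 0,"tz": 0,"twist": 0},{"tx": 0,"ty": 0,"tz": 0,"twist": 0}], "claw": 0.35}}

```text
t: 31.02
eef_pos: [0.5075, -0.2562, 0.2529]
eef_rot: [[-0.99, -0.141, 0.025], [-0.142, 0.99, 0.0], [-0.025, -0.003, -1.0]]
force: [0.1, 0.4, 0.1]
finger_gap: 0.653
```

```bash
python3 -c "
from h import *
print(go(.528,-.3025,.121,98))
im,d=optics.get_image('wrist');cv2.imwrite('pics/w6.png',im[:,:,::-1])
ci=optics.camera_info('wrist');P=cloud(ci,d)
m=(P[...,2]>.118)&(P[...,2]<.14)&(d>0)&(abs(P[...,0]-.53)<.06)&(abs(P[...,1]+.3)<.06)
k=P[m];print('block',m.sum(),k.mean(0),cv2.minAreaRect(k[:,:2].astype(np.float32)))
"
```

```text
t=31.02 p=[ 0.5075 -0.2562  0.2529] jaw=98.1 d_cm=[-1.04 -4.83 13.24] twist=0.002 q6=-0.73
block 1472 [ 0.52476248 -0.30186929  0.13054374] ((0.5268219709396362, -0.3024095296859741), (0.040112096816301346, 0.02211172506213188), 8.657695770263672)
```

View pics/w6.png

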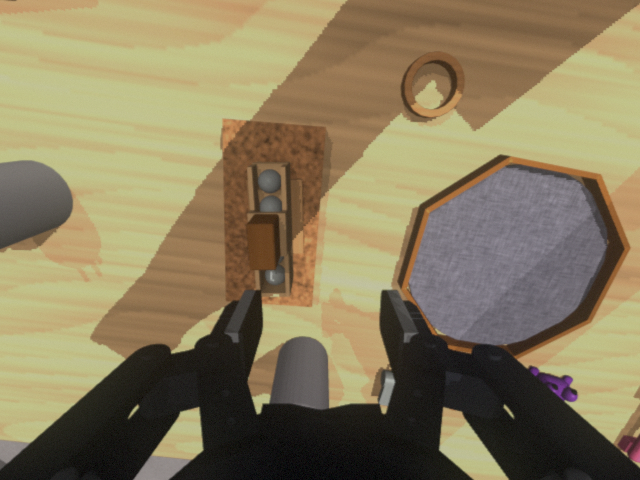

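The cup at (270,230) on its step matches the top-camera position to within 1–2 mm. The flask at (300,370) is well clear. Grasping the cup.

Emit:
{"name": "servo_tool", "arguments": {"increments": [{"tx": -0.47,"ty": -2.4,"tz": 0,"twist": 0},{"tx": -0.47,"ty": -2.42,"tz": 0,"twist": 0},{"tx": 0,"ty": 0,"tz": 2.5,"twist": 0},{"tx": 0,"ty": 0,"tz": 2.5,"twist": 0},{"tx": 0,"ty": 0,"tz": 2.5,"twist": 0}], "claw": 0.4}}

```text
t: 31.48
eef_pos: [0.5272, -0.3031, 0.1805]
eef_rot: [[-0.989, -0.142, 0.03], [-0.142, 0.99, -0.003], [-0.03, -0.008, -1.0]]
force: [0.3, 0.6, -0.9]
finger_gap: 0.599
```

Emit:
{"name": "servo_tool", "arguments": {"increments": [{"tx": 0,"ty": 0,"tz": 2,"twist": 0},{"tx": 0,"ty": 0,"tz": 1.5,"twist": 0},{"tx": 0,"ty": 0,"tz": 1.2,"twist": 0},{"tx": 0,"ty": 0,"tz": 1,"twist": 0},{"tx": 0,"ty": 0,"tz": 0,"twist": 0}]}}

```text
t: 31.9
eef_pos: [0.5269, -0.3019, 0.1203]
eef_rot: [[-0.989, -0.142, 0.025], [-0.143, 0.99, 0.001], [-0.024, -0.003, -1.0]]
force: [-0.2, 0.1, -0.2]
finger_gap: 0.599
```

Emit:
{"name": "servo_tool", "arguments": {"increments": [{"tx": 0,"ty": 0,"tz": 0,"twist": 0},{"tx": 0,"ty": 0,"tz": 0,"twist": 0},{"tx": 0,"ty": 0,"tz": 0,"twist": 0},{"tx": 0,"ty": 0,"tz": 0,"twist": 0},{"tx": 0,"ty": 0,"tz": 0,"twist": 0}], "claw": 1, "squeeze": 60}}

```text
t: 32.32
eef_pos: [0.5284, -0.3033, 0.1235]
eef_rot: [[-0.989, -0.142, 0.029], [-0.142, 0.99, -0.002], [-0.028, -0.006, -1.0]]
force: [-0.8, 1.4, 4.6]
finger_gap: 0.244
```

Emit:
{"name": "servo_tool", "arguments": {"increments": [{"tx": 0,"ty": 0,"tz": 0,"twist": 0},{"tx": 0,"ty": 0,"tz": -0.3,"twist": 0},{"tx": 0,"ty": 0,"tz": -0.6,"twist": 0},{"tx": 0,"ty": 0,"tz": -0.6,"twist": 0},{"tx": 0,"ty": 0,"tz": -0.5,"twist": 0}]}}

```text
t: 32.73
eef_pos: [0.5265, -0.3029, 0.1411]
eef_rot: [[-0.99, -0.141, 0.025], [-0.142, 0.99, 0.0], [-0.024, -0.003, -1.0]]
force: [1.0, 0.8, -4.1]
finger_gap: 0.243
```

Emit:
{"name": "servo_tool", "arguments": {"increments": [{"tx": 0,"ty": 0,"tz": -0.5,"twist": 0},{"tx": 0,"ty": 0,"tz": -0.5,"twist": 0},{"tx": 0,"ty": 0,"tz": -0.3,"twist": 0},{"tx": 0,"ty": 0,"tz": 0,"twist": 0},{"tx": 0,"ty": 0,"tz": 0,"twist": 0}]}}

```text
t: 33.15
eef_pos: [0.5269, -0.3032, 0.155]
eef_rot: [[-0.99, -0.142, 0.027], [-0.142, 0.99, -0.001], [-0.026, -0.005, -1.0]]
force: [-0.4, -0.5, -4.0]
finger_gap: 0.243
```

```bash
python3 -c "
from h import *
s=tool()[0];print(s['eef_pos'],s['finger_gap'],s['force'],s['qpos'])
im,d=optics.get_image('side');cv2.imwrite('pics/s7.png',cv2.resize(im[80:280,260:500,::-1],(720,600)))
"
```

```text
[ 0.52689402 -0.30318321  0.15503642] 0.24335698264322297 [-0.3935718  -0.49395515 -4.00962378] [-0.63981712  0.23763442  0.12081069  1.43161519  0.01505901 -0.78181996]
```

View pics/s7.png

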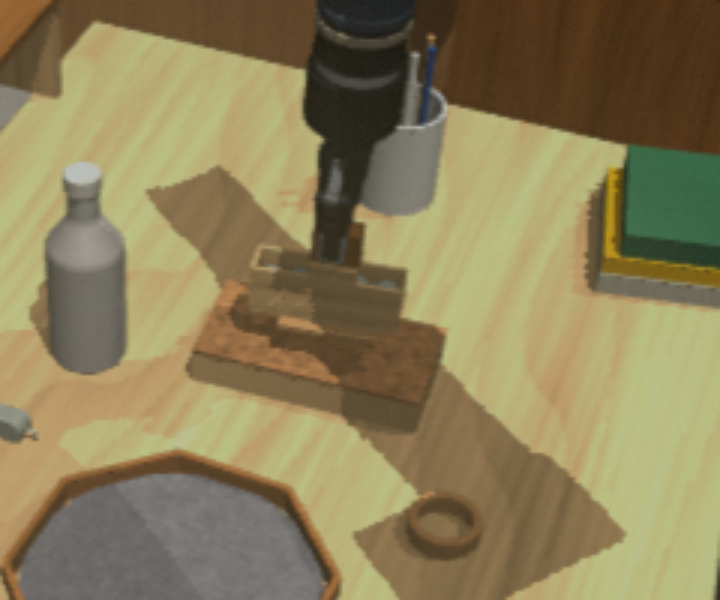

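The cup is lifted level and the wrist force reads 4.0 N, as expected for the full cup. Turning it half a turn.

Emit:
{"name": "servo_tool", "arguments": {"increments": [{"tx": 0,"ty": 0,"tz": 0,"twist": 0.05},{"tx": 0,"ty": 0,"tz": 0,"twist": 0.1},{"tx": 0,"ty": 0,"tz": 0,"twist": 0.12},{"tx": 0,"ty": 0,"tz": 0,"twist": 0.12},{"tx": 0,"ty": 0,"tz": 0,"twist": 0.12}]}}

```text
t: 33.62
eef_pos: [0.5264, -0.3028, 0.1541]
eef_rot: [[-0.931, 0.365, 0.026], [0.365, 0.931, -0.0], [-0.024, 0.009, -1.0]]
force: [0.9, 0.0, -4.0]
finger_gap: 0.243
```

Emit:
{"name": "servo_tool", "arguments": {"increments": [{"tx": 0,"ty": 0,"tz": 0,"twist": 0.12},{"tx": 0,"ty": 0,"tz": 0,"twist": 0.12},{"tx": 0,"ty": 0,"tz": 0,"twist": 0.12},{"tx": 0,"ty": 0,"tz": 0,"twist": 0.12},{"tx": 0,"ty": 0,"tz": 0,"twist": 0.12}]}}

```text
t: 34.03
eef_pos: [0.5264, -0.3028, 0.1541]
eef_rot: [[-0.562, 0.827, 0.026], [0.827, 0.562, -0.0], [-0.015, 0.021, -1.0]]
force: [0.3, 0.0, -4.9]
finger_gap: 0.248
```

Emit:
{"name": "servo_tool", "arguments": {"increments": [{"tx": 0,"ty": 0,"tz": 0,"twist": 0.12},{"tx": 0,"ty": 0,"tz": 0,"twist": 0.12},{"tx": 0,"ty": 0,"tz": 0,"twist": 0.12},{"tx": 0,"ty": 0,"tz": 0,"twist": 0.12},{"tx": 0,"ty": 0,"tz": 0,"twist": 0.12}]}}

```text
t: 34.45
eef_pos: [0.5264, -0.3028, 0.154]
eef_rot: [[0.003, 1.0, 0.025], [1.0, -0.003, -0.0], [-0.0, 0.025, -1.0]]
force: [-0.2, 0.2, -4.0]
finger_gap: 0.248
```

Emit:
{"name": "servo_tool", "arguments": {"increments": [{"tx": 0,"ty": 0,"tz": 0,"twist": 0.12},{"tx": 0,"ty": 0,"tz": 0,"twist": 0.12},{"tx": 0,"ty": 0,"tz": 0,"twist": 0.12},{"tx": 0,"ty": 0,"tz": 0,"twist": 0.12},{"tx": 0,"ty": 0,"tz": 0,"twist": 0.12}]}}

```text
t: 34.87
eef_pos: [0.5264, -0.3028, 0.154]
eef_rot: [[0.567, 0.823, 0.025], [0.824, -0.567, -0.0], [0.014, 0.021, -1.0]]
force: [0.6, 0.1, -4.4]
finger_gap: 0.247
```

Emit:
{"name": "servo_tool", "arguments": {"increments": [{"tx": 0,"ty": 0,"tz": 0,"twist": 0.12},{"tx": 0,"ty": 0,"tz": 0,"twist": 0.12},{"tx": 0,"ty": 0,"tz": 0,"twist": 0.12},{"tx": 0,"ty": 0,"tz": 0,"twist": 0.12},{"tx": 0,"ty": 0,"tz": 0,"twist": 0.12}]}}

```text
t: 35.28
eef_pos: [0.5265, -0.3028, 0.1541]
eef_rot: [[0.933, 0.36, 0.026], [0.36, -0.933, -0.0], [0.024, 0.009, -1.0]]
force: [-0.5, 1.0, -3.8]
finger_gap: 0.241
```

Emit:
{"name": "servo_tool", "arguments": {"increments": [{"tx": 0,"ty": 0,"tz": 0,"twist": 0.12},{"tx": 0,"ty": 0,"tz": 0,"twist": 0.07},{"tx": 0,"ty": 0,"tz": 0,"twist": 0.04},{"tx": 0,"ty": 0,"tz": 0,"twist": 0},{"tx": 0,"ty": 0,"tz": 0,"twist": 0}]}}

```text
t: 35.7
eef_pos: [0.5265, -0.3029, 0.1543]
eef_rot: [[0.989, 0.144, 0.026], [0.144, -0.99, -0.0], [0.025, 0.004, -1.0]]
force: [0.6, -0.0, -3.0]
finger_gap: 0.246
```

```bash
python3 -c "
from h import *
s=tool()[0];print(s['eef_pos'],s['eef_rot'],s['force'],s['qpos'])
"
```

```text
[ 0.52653642 -0.30286081  0.1542536 ] [[ 9.89182651e-01  1.44399303e-01  2.58171344e-02]
 [ 1.44456362e-01 -9.89511110e-01 -3.49111802e-04]
 [ 2.54959298e-02  4.07478466e-03 -9.99666621e-01]] [ 0.63859587 -0.04456419 -2.95411224] [-0.63977907  0.23807311  0.11979776  1.4315974   0.01513381  2.35701286]
```

Emit:
{"name": "servo_tool", "arguments": {"increments": [{"tx": 0,"ty": 0,"tz": 0.6,"twist": 0},{"tx": 0,"ty": 0,"tz": 0.8,"twist": 0},{"tx": 0,"ty": 0,"tz": 0.8,"twist": 0},{"tx": 0,"ty": 0,"tz": 0.5,"twist": 0},{"tx": 0,"ty": 0,"tz": 0.2,"twist": 0}]}}

```text
t: 36.12
eef_pos: [0.5271, -0.3026, 0.1251]
eef_rot: [[0.989, 0.143, 0.025], [0.143, -0.99, 0.0], [0.025, 0.004, -1.0]]
force: [-2.4, 1.8, 3.5]
finger_gap: 0.247
```

Emit:
{"name": "servo_tool", "arguments": {"increments": [{"tx": 0,"ty": 0,"tz": 0.1,"twist": 0},{"tx": 0,"ty": 0,"tz": 0.1,"twist": 0},{"tx": 0,"ty": 0,"tz": 0.1,"twist": 0},{"tx": 0,"ty": 0,"tz": 0.1,"twist": 0},{"tx": 0,"ty": 0,"tz": 0,"twist": 0}]}}

```text
t: 36.53
eef_pos: [0.5283, -0.3033, 0.1246]
eef_rot: [[0.989, 0.143, 0.029], [0.144, -0.99, -0.002], [0.028, 0.007, -1.0]]
force: [-2.3, 2.4, 6.9]
finger_gap: 0.245
```

```bash
python3 -c "
from h import *
s=tool()[0];print(s['eef_pos'],s['force'],s['ft_torque'])
"
```

```text
[ 0.52828769 -0.3033094   0.12456662] [-2.34414294  2.37034893  6.85013206] [0.68358219 0.9282613  0.01531574]
```

Emit:
{"name": "servo_tool", "arguments": {"increments": [{"tx": 0,"ty": 0,"tz": 0,"twist": 0},{"tx": 0,"ty": 0,"tz": 0,"twist": 0},{"tx": 0,"ty": 0,"tz": 0,"twist": 0},{"tx": 0,"ty": 0,"tz": 0,"twist": 0},{"tx": 0,"ty": 0,"tz": 0,"twist": 0}], "claw": 0.4}}

```text
t: 36.95
eef_pos: [0.5276, -0.3032, 0.1215]
eef_rot: [[0.989, 0.143, 0.026], [0.143, -0.99, -0.001], [0.026, 0.005, -1.0]]
force: [-0.6, -0.2, -0.8]
finger_gap: 0.6
```

Emit:
{"name": "servo_tool", "arguments": {"increments": [{"tx": 0,"ty": 0,"tz": -1.5,"twist": 0},{"tx": 0,"ty": 0,"tz": -2.5,"twist": 0},{"tx": 0,"ty": 0,"tz": -3,"twist": 0},{"tx": 0,"ty": 0,"tz": -3,"twist": 0},{"tx": 0,"ty": 0,"tz": -3,"twist": 0}]}}

```text
t: 37.37
eef_pos: [0.5239, -0.3028, 0.2525]
eef_rot: [[0.989, 0.143, 0.026], [0.143, -0.99, -0.0], [0.025, 0.004, -1.0]]
force: [0.6, -0.9, 0.8]
finger_gap: 0.597
```

Emit:
{"name": "servo_tool", "arguments": {"increments": [{"tx": 0,"ty": 0,"tz": -3,"twist": 0},{"tx": 0,"ty": 0,"tz": -3,"twist": 0},{"tx": 0,"ty": 0,"tz": -3,"twist": 0},{"tx": 0,"ty": 0,"tz": -3,"twist": 0},{"tx": 0,"ty": 0,"tz": -3,"twist": 0}]}}

```text
t: 37.78
eef_pos: [0.52, -0.3027, 0.4031]
eef_rot: [[0.989, 0.143, 0.027], [0.143, -0.99, -0.001], [0.026, 0.005, -1.0]]
force: [0.4, -1.2, 1.5]
finger_gap: 0.599
```

```bash
python3 -c "
from h import *
s=tool()[0];print(s['eef_pos'],s['force'],s['qpos'])
im,d=optics.get_image('wrist');cv2.imwrite('pics/w8.png',im[:,:,::-1])
ci=optics.camera_info('wrist');P=cloud(ci,d)
def r(lo,hi,n):
    m=(P[...,2]>lo)&(P[...,2]<hi)&(d>0)&(abs(P[...,0]-.53)<.09)&(abs(P[...,1]+.3)<.06)
    k=P[m];print(n,m.sum(),k.mean(0),cv2.minAreaRect(k[:,:2].astype(np.float32)))
r(.118,.14,'block');r(.078,.1,'cup')
print(go(.24,.04,.40,98))
"
```

```text
[ 0.51999307 -0.30270686  0.40307387] [ 0.38524548 -1.24734725  1.46379886] [-0.64613599  0.36145514  0.7810614   1.96816325  0.01518861  2.35179568]
block 606 [ 0.5391675  -0.30571845  0.13709984] ((0.5384984016418457, -0.3059661388397217), (0.03939729183912277, 0.02094806544482708), 8.097240447998047)
cup 1044 [ 0.53196221 -0.30721873  0.08837326] ((0.5332974791526794, -0.30646228790283203), (0.12575338780879974, 0.032881446182727814), 8.799002647399902)
t=37.83 p=[ 0.5206 -0.3034  0.41  ] jaw=-81.8 d_cm=[-22.87 -38.01  -0.28] twist=0.004 q6=2.35
```

View pics/w8.png

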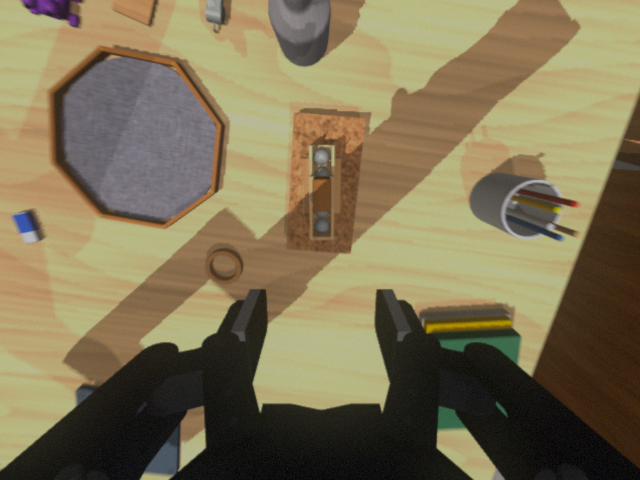

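The cup now stands on the step with its lip toward +x. Next I turn the tool back (joint 6 range), go to the top of the reach circle at azimuth 8° and push up there to build the lean.

Emit:
{"name": "servo_tool", "arguments": {"increments": [{"tx": 0,"ty": 0,"tz": 0,"twist": -0.12},{"tx": 0,"ty": 0,"tz": 0,"twist": -0.125},{"tx": 0,"ty": 0,"tz": 0,"twist": -0.125},{"tx": 0,"ty": 0,"tz": 0,"twist": -0.125},{"tx": 0,"ty": 0,"tz": 0,"twist": -0.125}]}}

```text
t: 38.25
eef_pos: [0.5204, -0.303, 0.4012]
eef_rot: [[0.718, 0.696, 0.026], [0.696, -0.718, -0.001], [0.018, 0.019, -1.0]]
force: [-0.2, 0.5, 0.3]
finger_gap: 0.603
```

Emit:
{"name": "servo_tool", "arguments": {"increments": [{"tx": 0,"ty": 0,"tz": 0,"twist": -0.125},{"tx": 0,"ty": 0,"tz": 0,"twist": -0.125},{"tx": 0,"ty": 0,"tz": 0,"twist": -0.125},{"tx": 0,"ty": 0,"tz": 0,"twist": -0.125},{"tx": 0,"ty": 0,"tz": 0,"twist": -0.125}]}}

```text
t: 38.67
eef_pos: [0.5203, -0.303, 0.4012]
eef_rot: [[0.175, 0.984, 0.026], [0.985, -0.175, -0.001], [0.004, 0.026, -1.0]]
force: [0.6, 0.7, 0.0]
finger_gap: 0.599
```

Emit:
{"name": "servo_tool", "arguments": {"increments": [{"tx": 0,"ty": 0,"tz": 0,"twist": -0.125},{"tx": 0,"ty": 0,"tz": 0,"twist": -0.125},{"tx": 0,"ty": 0,"tz": 0,"twist": -0.125},{"tx": 0,"ty": 0,"tz": 0,"twist": -0.125},{"tx": 0,"ty": 0,"tz": 0,"twist": -0.125}]}}

```text
t: 39.08
eef_pos: [0.5203, -0.303, 0.4012]
eef_rot: [[-0.434, 0.901, 0.026], [0.901, 0.434, -0.001], [-0.012, 0.023, -1.0]]
force: [-0.3, -0.1, -0.5]
finger_gap: 0.601
```

Emit:
{"name": "servo_tool", "arguments": {"increments": [{"tx": 0,"ty": 0,"tz": 0,"twist": -0.125},{"tx": 0,"ty": 0,"tz": 0,"twist": -0.125},{"tx": 0,"ty": 0,"tz": 0,"twist": -0.125},{"tx": 0,"ty": 0,"tz": 0,"twist": -0.125},{"tx": 0,"ty": 0,"tz": 0,"twist": -0.125}]}}

```text
t: 39.5
eef_pos: [0.5203, -0.303, 0.4012]
eef_rot: [[-0.879, 0.476, 0.026], [0.476, 0.879, -0.001], [-0.023, 0.012, -1.0]]
force: [-0.4, -1.1, 0.4]
finger_gap: 0.601
```

Emit:
{"name": "servo_tool", "arguments": {"increments": [{"tx": 0,"ty": 0,"tz": 0,"twist": -0.125},{"tx": 0,"ty": 0,"tz": 0,"twist": -0.125},{"tx": 0,"ty": 0,"tz": 0,"twist": -0.125},{"tx": 0,"ty": 0,"tz": 0,"twist": -0.125},{"tx": 0,"ty": 0,"tz": 0,"twist": -0.12}]}}

```text
t: 39.92
eef_pos: [0.5203, -0.303, 0.4012]
eef_rot: [[-0.992, -0.123, 0.026], [-0.123, 0.992, -0.001], [-0.026, -0.004, -1.0]]
force: [-0.2, -0.4, 0.0]
finger_gap: 0.599
```

Emit:
{"name": "servo_tool", "arguments": {"increments": [{"tx": 0.58,"ty": 2.47,"tz": -0.6,"twist": 0},{"tx": 0.58,"ty": 2.47,"tz": -0.6,"twist": 0},{"tx": 0.58,"ty": 2.47,"tz": -0.6,"twist": 0},{"tx": 0.58,"ty": 2.47,"tz": -0.6,"twist": 0},{"tx": 0.58,"ty": 2.47,"tz": -0.6,"twist": 0}]}}

```text
t: 40.33
eef_pos: [0.4757, -0.1827, 0.4302]
eef_rot: [[-0.993, -0.116, 0.026], [-0.117, 0.993, -0.001], [-0.026, -0.004, -1.0]]
force: [-0.6, 0.1, 0.3]
finger_gap: 0.6
```

Emit:
{"name": "servo_tool", "arguments": {"increments": [{"tx": 0.58,"ty": 2.47,"tz": -0.6,"twist": 0},{"tx": 0.58,"ty": 2.47,"tz": -0.6,"twist": 0},{"tx": 0.58,"ty": 2.47,"tz": -0.6,"twist": 0},{"tx": 0.58,"ty": 2.47,"tz": -0.6,"twist": 0},{"tx": 0.58,"ty": 2.47,"tz": -0.6,"twist": 0}]}}

```text
t: 40.75
eef_pos: [0.4317, -0.0632, 0.4592]
eef_rot: [[-0.993, -0.117, 0.027], [-0.117, 0.993, -0.001], [-0.027, -0.004, -1.0]]
force: [0.1, 0.4, -0.5]
finger_gap: 0.598
```

Emit:
{"name": "servo_tool", "arguments": {"increments": [{"tx": 0.58,"ty": 2.47,"tz": -0.6,"twist": 0},{"tx": 0.58,"ty": 2.47,"tz": -0.6,"twist": 0},{"tx": 0.58,"ty": 2.47,"tz": -0.6,"twist": 0},{"tx": 0.58,"ty": 2.47,"tz": -0.6,"twist": 0},{"tx": 0.58,"ty": 2.47,"tz": -0.6,"twist": 0}]}}

```text
t: 41.17
eef_pos: [0.3876, 0.056, 0.4881]
eef_rot: [[-0.993, -0.117, 0.027], [-0.117, 0.993, -0.001], [-0.027, -0.004, -1.0]]
force: [1.4, 0.3, -0.1]
finger_gap: 0.597
```

Emit:
{"name": "servo_tool", "arguments": {"increments": [{"tx": 0.58,"ty": 2.47,"tz": -0.6,"twist": 0},{"tx": 0.58,"ty": 2.47,"tz": -0.6,"twist": 0},{"tx": 0.58,"ty": 2.47,"tz": -0.6,"twist": 0},{"tx": 0,"ty": 0,"tz": 0,"twist": 0},{"tx": 0,"ty": 0,"tz": 0,"twist": 0}]}}

```text
t: 41.58
eef_pos: [0.3615, 0.1274, 0.5055]
eef_rot: [[-0.992, -0.12, 0.028], [-0.12, 0.993, -0.001], [-0.028, -0.004, -1.0]]
force: [-0.0, -0.7, -0.2]
finger_gap: 0.598
```

Emit:
{"name": "servo_tool", "arguments": {"increments": [{"tx": 0,"ty": 0,"tz": -3,"twist": 0},{"tx": 0,"ty": 0,"tz": -3,"twist": 0},{"tx": 0,"ty": 0,"tz": -3,"twist": 0},{"tx": 0,"ty": 0,"tz": -3,"twist": 0},{"tx": 0,"ty": 0,"tz": -3,"twist": 0}]}}

```text
t: 42.0
eef_pos: [0.3547, 0.1249, 0.5874]
eef_rot: [[-0.989, -0.116, 0.095], [-0.115, 0.993, 0.01], [-0.096, -0.001, -0.995]]
force: [0.7, 0.1, -0.6]
finger_gap: 0.603
```

```bash
python3 -c "
from h import *
s=tool()[0];print(s['eef_pos'],s['eef_rot'],s['qpos'])
"
```

```text
[0.35472809 0.12493129 0.58736633] [[-9.88719271e-01 -1.15681598e-01  9.51418521e-02]
 [-1.15218479e-01  9.93286091e-01  1.03654895e-02]
 [-9.57021747e-02 -7.13540276e-04 -9.95409757e-01]] [ 0.1640411   0.00858387  0.82722063  2.29372834 -0.00531096  0.04781134]
```

The lean works: 5.5° now, at azimuth about 8°, with the jaw axis still level. I'll keep pushing.

Emit:
{"name": "servo_tool", "arguments": {"increments": [{"tx": 0,"ty": 0,"tz": -4,"twist": 0},{"tx": 0,"ty": 0,"tz": -4,"twist": 0},{"tx": 0,"ty": 0,"tz": -4,"twist": 0},{"tx": 0,"ty": 0,"tz": -4,"twist": 0},{"tx": 0,"ty": 0,"tz": 0,"twist": 0}]}}

```text
t: 42.42
eef_pos: [0.3319, 0.1228, 0.6341]
eef_rot: [[-0.968, -0.118, 0.219], [-0.114, 0.993, 0.031], [-0.221, 0.005, -0.975]]
force: [-1.3, 0.3, 0.0]
finger_gap: 0.602
```

Emit:
{"name": "servo_tool", "arguments": {"increments": [{"tx": 0,"ty": 0,"tz": -4,"twist": 0},{"tx": 0,"ty": 0,"tz": -4,"twist": 0},{"tx": 0,"ty": 0,"tz": -4,"twist": 0},{"tx": 0,"ty": 0,"tz": -4,"twist": 0},{"tx": 0,"ty": 0,"tz": 0,"twist": 0}]}}

```text
t: 42.83
eef_pos: [0.3004, 0.12, 0.6747]
eef_rot: [[-0.936, -0.12, 0.33], [-0.11, 0.993, 0.049], [-0.334, 0.01, -0.943]]
force: [-1.8, 0.1, -0.1]
finger_gap: 0.601
```

```bash
python3 -c "
from h import *
s=tool()[0];print(s['eef_pos'],s['eef_rot'],s['qpos'])
"
```

```text
[0.30039328 0.12001136 0.67472914] [[-0.9362619  -0.11994513  0.3301921 ]
 [-0.10977084  0.99273046  0.04936195]
 [-0.33371248  0.00997025 -0.94262218]] [ 0.18239388 -0.11501739  0.9493999   2.29499844 -0.01134875  0.06191672]
```

Emit:
{"name": "servo_tool", "arguments": {"increments": [{"tx": 0,"ty": 0,"tz": -4,"twist": 0},{"tx": 0,"ty": 0,"tz": -4,"twist": 0},{"tx": 0,"ty": 0,"tz": -4,"twist": 0},{"tx": 0,"ty": 0,"tz": -4,"twist": 0},{"tx": 0,"ty": 0,"tz": -2,"twist": 0}]}}

```text
t: 43.25
eef_pos: [0.2539, 0.1175, 0.7144]
eef_rot: [[-0.887, -0.122, 0.445], [-0.102, 0.992, 0.068], [-0.45, 0.015, -0.893]]
force: [-1.3, -0.1, -0.3]
finger_gap: 0.601
```

Emit:
{"name": "servo_tool", "arguments": {"increments": [{"tx": 0,"ty": 0,"tz": 2,"twist": 0},{"tx": 0,"ty": 0,"tz": 3,"twist": 0},{"tx": 0,"ty": 0,"tz": 3,"twist": 0},{"tx": 0,"ty": 0,"tz": 0,"twist": 0},{"tx": 0,"ty": 0,"tz": 0,"twist": 0}]}}

```text
t: 43.67
eef_pos: [0.2917, 0.1233, 0.6377]
eef_rot: [[-0.893, -0.121, 0.432], [-0.103, 0.993, 0.065], [-0.437, 0.014, -0.899]]
force: [-0.5, 0.2, 1.7]
finger_gap: 0.603
```

```bash
python3 -c "
from h import *
s,p,R=tool();print(p,R,s['qpos'])
z=R[:,2];print('lean',np.degrees(np.arccos(-z[2])),np.degrees(np.arctan2(z[1],z[0])))
B=np.array([.5285,-.3035,.121]); pre=B-z*.10
print('pre',(R.T@(pre-p)*100).round(2))
im,d=optics.get_image('top');ci=optics.camera_info('top');P=cloud(ci,d);u=np.mgrid[:480,:640][1]
for lo,hi,n in((.115,.145,'block'),(.078,.105,'cup')):
    m=(P[...,2]>lo)&(P[...,2]<hi)&(d>0)&(u>455)&(u<530)&(P[...,0]<.64)&(P[...,0]>.42)
    k=P[m];print(n,m.sum(),k.mean(0),cv2.minAreaRect(k[:,:2].astype(np.float32)))
"
```

```text
[0.29174425 0.12325592 0.63766395] [[-0.89347277 -0.12120273  0.43245382]
 [-0.10301858  0.99253154  0.06533238]
 [-0.43714252  0.01382192 -0.89928603]] [ 0.2133994  -0.38091913  0.56554546  2.06539091 -0.02773969  0.08869124]
lean 25.93562226304577 8.590917796869231
pre [  5.83 -45.94  43.91]
block 420 [ 0.53461971 -0.30197952  0.12849957] ((0.5353841781616211, -0.3034899830818176), (0.03986112028360367, 0.023226018995046616), 7.796883583068848)
cup 805 [ 0.52882809 -0.30056927  0.08659289] ((0.5307625532150269, -0.30476975440979004), (0.1258942037820816, 0.03506409749388695), 8.278392791748047)
```

Lean is 25.9° toward azimuth 8.6°, matching the cup's 8°. Moving to a pre-grasp point 10 cm back along the leaned tool axis.

Emit:
{"name": "servo_tool", "arguments": {"increments": [{"tx": 0.27,"ty": -2.3,"tz": 2.19,"twist": 0},{"tx": 0.27,"ty": -2.3,"tz": 2.19,"twist": 0},{"tx": 0.27,"ty": -2.3,"tz": 2.19,"twist": 0},{"tx": 0.27,"ty": -2.3,"tz": 2.19,"twist": 0},{"tx": 0.27,"ty": -2.3,"tz": 2.19,"twist": 0}]}}

```text
t: 44.13
eef_pos: [0.3418, 0.0142, 0.5399]
eef_rot: [[-0.886, -0.122, 0.448], [-0.104, 0.993, 0.064], [-0.452, 0.01, -0.892]]
force: [0.6, 0.1, 0.1]
finger_gap: 0.599
```

Emit:
{"name": "servo_tool", "arguments": {"increments": [{"tx": 0.27,"ty": -2.3,"tz": 2.19,"twist": 0},{"tx": 0.27,"ty": -2.3,"tz": 2.19,"twist": 0},{"tx": 0.27,"ty": -2.3,"tz": 2.19,"twist": 0},{"tx": 0.27,"ty": -2.3,"tz": 2.19,"twist": 0},{"tx": 0.27,"ty": -2.3,"tz": 2.19,"twist": 0}]}}

```text
t: 44.55
eef_pos: [0.3928, -0.0951, 0.4344]
eef_rot: [[-0.887, -0.121, 0.446], [-0.104, 0.993, 0.061], [-0.45, 0.008, -0.893]]
force: [2.0, 1.0, -0.6]
finger_gap: 0.599
```

Emit:
{"name": "servo_tool", "arguments": {"increments": [{"tx": 0.27,"ty": -2.3,"tz": 2.19,"twist": 0},{"tx": 0.27,"ty": -2.3,"tz": 2.19,"twist": 0},{"tx": 0.27,"ty": -2.3,"tz": 2.19,"twist": 0},{"tx": 0.27,"ty": -2.3,"tz": 2.19,"twist": 0},{"tx": 0.27,"ty": -2.3,"tz": 2.19,"twist": 0}]}}

```text
t: 44.97
eef_pos: [0.4439, -0.2044, 0.3287]
eef_rot: [[-0.888, -0.121, 0.444], [-0.105, 0.993, 0.06], [-0.448, 0.007, -0.894]]
force: [0.8, -0.1, 0.2]
finger_gap: 0.601
```

Emit:
{"name": "servo_tool", "arguments": {"increments": [{"tx": 0.27,"ty": -2.3,"tz": 2.19,"twist": 0},{"tx": 0.27,"ty": -2.3,"tz": 2.19,"twist": 0},{"tx": 0.27,"ty": -2.3,"tz": 2.19,"twist": 0},{"tx": 0.27,"ty": -2.3,"tz": 2.19,"twist": -0.01},{"tx": 0,"ty": 0,"tz": 0,"twist": 0}]}}

```text
t: 45.38
eef_pos: [0.4831, -0.2923, 0.2375]
eef_rot: [[-0.89, -0.128, 0.437], [-0.111, 0.992, 0.065], [-0.442, 0.009, -0.897]]
force: [-0.7, 0.3, -0.8]
finger_gap: 0.6
```

```bash
python3 -c "
from h import *
s,p,R=tool();print(p,R,s['qpos'])
z=R[:,2];B=np.array([.5325,-.304,.124])
for k in(.10,.0):print((R.T@(B-z*k-p)*100).round(2))
im,d=optics.get_image('wrist');cv2.imwrite('pics/w9.png',im[:,:,::-1])
"
```

```text
[ 0.48314293 -0.29225256  0.23752621] [[-0.89037358 -0.12805942  0.43684742]
 [-0.11090003  0.99172432  0.06468434]
 [-0.44151565  0.00914684 -0.89720692]] [-0.86458758 -0.17297494 -0.20386897  1.28448383  0.38368791 -0.94100454]
[ 0.75 -1.9   2.27]
[ 0.75 -1.9  12.27]
```

View pics/w9.png

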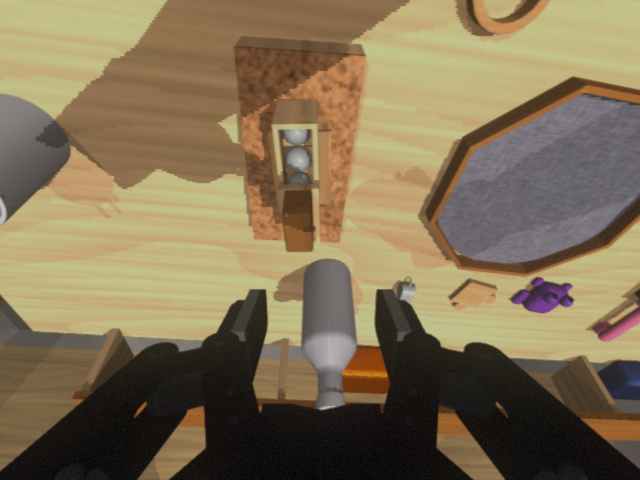

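The view shows the back wall toward the robot, three marbles visible at (297,135)–(298,182), and the cup straight ahead of the jaws. Advancing along the tool axis and gripping.

Emit:
{"name": "servo_tool", "arguments": {"increments": [{"tx": 0.4,"ty": -1,"tz": 1,"twist": 0},{"tx": 0.35,"ty": -0.9,"tz": 1.3,"twist": 0},{"tx": 0,"ty": 0,"tz": 2.5,"twist": 0},{"tx": 0,"ty": 0,"tz": 0,"twist": 0},{"tx": 0,"ty": 0,"tz": 0,"twist": 0}]}}

```text
t: 45.85
eef_pos: [0.4991, -0.3045, 0.1931]
eef_rot: [[-0.889, -0.131, 0.439], [-0.113, 0.991, 0.067], [-0.444, 0.009, -0.896]]
force: [0.4, -0.5, 0.3]
finger_gap: 0.599
```

```bash
python3 -c "
from h import *
s,p,R=tool();print(p,s['qpos'])
B=np.array([.5325,-.304,.124]);print((R.T@(B-p)*100).round(2))
im,d=optics.get_image('wrist');ci=optics.camera_info('wrist');P=cloud(ci,d)
m=(P[...,2]>.115)&(P[...,2]<.142)&(d>0)&(abs(P[...,0]-.535)<.05)&(abs(P[...,1]+.304)<.04)
k=P[m];print(m.sum(),k.mean(0),k.min(0),k.max(0),((k-p)@R*100).mean(0))
"
```

```text
[ 0.4990756  -0.30447194  0.1931171 ] [-0.85764262 -0.11714512 -0.24320539  1.18642734  0.38488704 -0.93647456]
[ 0.09 -0.46  7.66]
2007 [ 0.52732078 -0.30530736  0.12910261] [ 0.51298695 -0.31770207  0.11500265] [ 0.55537776 -0.29114588  0.13311758] [ 0.33947359 -0.51349024  6.97025976]
```

Emit:
{"name": "servo_tool", "arguments": {"increments": [{"tx": 0.1,"ty": -0.48,"tz": 1.6,"twist": 0},{"tx": 0,"ty": 0,"tz": 2,"twist": 0},{"tx": 0,"ty": 0,"tz": 1.5,"twist": 0},{"tx": 0,"ty": 0,"tz": 1.2,"twist": 0},{"tx": 0,"ty": 0,"tz": 0.8,"twist": 0}]}}

```text
t: 46.32
eef_pos: [0.5303, -0.3051, 0.1294]
eef_rot: [[-0.888, -0.131, 0.44], [-0.114, 0.991, 0.065], [-0.445, 0.008, -0.896]]
force: [-0.3, -0.5, -0.5]
finger_gap: 0.601
```

Emit:
{"name": "servo_tool", "arguments": {"increments": [{"tx": 0,"ty": 0,"tz": 0.5,"twist": 0},{"tx": 0,"ty": 0,"tz": 0,"twist": 0},{"tx": 0,"ty": 0,"tz": 0,"twist": 0},{"tx": 0,"ty": 0,"tz": 0,"twist": 0},{"tx": 0,"ty": 0,"tz": 0,"twist": 0}]}}

```text
t: 46.73
eef_pos: [0.532, -0.3049, 0.1247]
eef_rot: [[-0.889, -0.13, 0.44], [-0.113, 0.991, 0.065], [-0.445, 0.008, -0.896]]
force: [0.4, -0.1, 0.4]
finger_gap: 0.598
```

Emit:
{"name": "servo_tool", "arguments": {"increments": [{"tx": 0,"ty": 0,"tz": 0,"twist": 0},{"tx": 0,"ty": 0,"tz": 0,"twist": 0},{"tx": 0,"ty": 0,"tz": 0,"twist": 0},{"tx": 0,"ty": 0,"tz": 0,"twist": 0},{"tx": 0,"ty": 0,"tz": 0,"twist": 0}], "claw": 1, "squeeze": 90}}

```text
t: 47.15
eef_pos: [0.5319, -0.3044, 0.124]
eef_rot: [[-0.889, -0.13, 0.439], [-0.113, 0.991, 0.066], [-0.444, 0.009, -0.896]]
force: [-1.5, 1.2, 3.8]
finger_gap: 0.24
```

```bash
python3 -c "
from h import *
s,p,R=tool();print(p,s['force'],s['ft_torque'],s['finger_gap'])
print('up 0.5cm world in tool', R.T@np.array([0,0,.5]))
im,d=optics.get_image('side');cv2.imwrite('pics/s10.png',cv2.resize(im[80:280,260:500,::-1],(720,600)))
"
```

```text
[ 0.53193125 -0.30443402  0.12399851] [-1.47894527  1.22609716  3.81293191] [0.0683435  0.36224082 0.06843911] 0.23992989240013912
up 0.5cm world in tool [-0.22208895  0.00472716 -0.44794436]
```

View pics/s10.png

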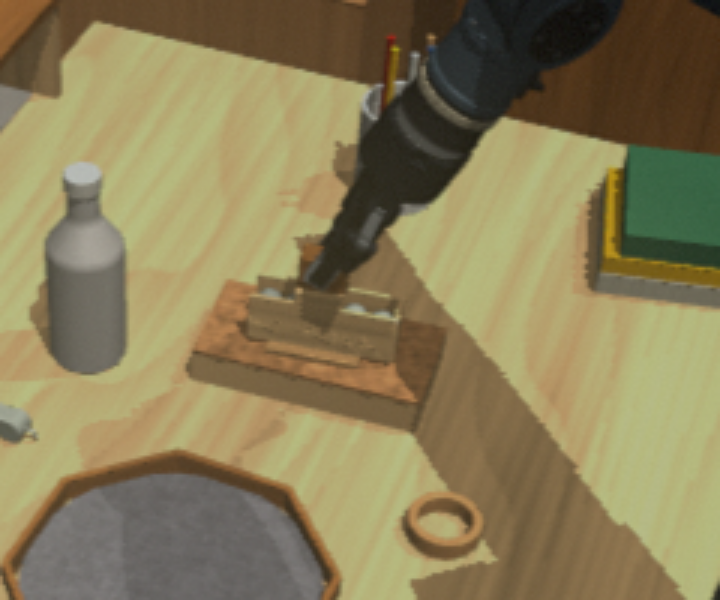

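The grip is firm with the cup flat on the cork. Lifting it and carrying it over the tray, smoothly.

Emit:
{"name": "servo_tool", "arguments": {"increments": [{"tx": -0.15,"ty": 0,"tz": -0.3,"twist": 0},{"tx": -0.3,"ty": 0,"tz": -0.6,"twist": 0},{"tx": -0.4,"ty": 0,"tz": -0.8,"twist": 0},{"tx": -0.45,"ty": 0,"tz": -0.9,"twist": 0},{"tx": -0.45,"ty": 0,"tz": -0.9,"twist": 0}]}}

```text
t: 47.62
eef_pos: [0.5316, -0.3045, 0.1628]
eef_rot: [[-0.89, -0.13, 0.438], [-0.112, 0.991, 0.067], [-0.443, 0.011, -0.897]]
force: [-0.5, 0.3, -4.0]
finger_gap: 0.236
```

Emit:
{"name": "servo_tool", "arguments": {"increments": [{"tx": -0.45,"ty": 0,"tz": -0.9,"twist": 0},{"tx": -0.4,"ty": 0,"tz": -0.8,"twist": 0},{"tx": -0.25,"ty": 0,"tz": -0.5,"twist": 0},{"tx": 0,"ty": 0,"tz": 0,"twist": 0},{"tx": 0,"ty": 0,"tz": 0,"twist": 0}]}}

```text
t: 48.03
eef_pos: [0.5322, -0.3052, 0.1877]
eef_rot: [[-0.889, -0.13, 0.439], [-0.113, 0.991, 0.066], [-0.444, 0.009, -0.896]]
force: [-0.1, 0.7, -4.5]
finger_gap: 0.236
```

Emit:
{"name": "servo_tool", "arguments": {"increments": [{"tx": -0.1,"ty": 0.45,"tz": 0.05,"twist": 0},{"tx": -0.2,"ty": 0.9,"tz": 0.1,"twist": 0},{"tx": -0.3,"ty": 1.4,"tz": 0.16,"twist": 0},{"tx": -0.4,"ty": 1.8,"tz": 0.21,"twist": 0},{"tx": -0.4,"ty": 1.8,"tz": 0.21,"twist": 0}]}}

```text
t: 48.45
eef_pos: [0.539, -0.2377, 0.1864]
eef_rot: [[-0.89, -0.13, 0.438], [-0.111, 0.991, 0.069], [-0.443, 0.012, -0.897]]
force: [-0.5, 0.7, -4.6]
finger_gap: 0.239
```

Emit:
{"name": "servo_tool", "arguments": {"increments": [{"tx": -0.4,"ty": 1.8,"tz": 0.21,"twist": 0},{"tx": -0.4,"ty": 1.8,"tz": 0.21,"twist": 0},{"tx": -0.4,"ty": 1.8,"tz": 0.21,"twist": 0},{"tx": -0.4,"ty": 1.8,"tz": 0.21,"twist": 0},{"tx": -0.4,"ty": 1.8,"tz": 0.21,"twist": 0}]}}

```text
t: 48.87
eef_pos: [0.5494, -0.1448, 0.1868]
eef_rot: [[-0.89, -0.131, 0.438], [-0.113, 0.991, 0.069], [-0.443, 0.012, -0.897]]
force: [0.4, -0.3, -3.7]
finger_gap: 0.238
```

Emit:
{"name": "servo_tool", "arguments": {"increments": [{"tx": -0.4,"ty": 1.8,"tz": 0.21,"twist": 0},{"tx": -0.4,"ty": 1.8,"tz": 0.21,"twist": 0},{"tx": -0.4,"ty": 1.8,"tz": 0.21,"twist": 0},{"tx": -0.4,"ty": 1.8,"tz": 0.21,"twist": 0},{"tx": -0.4,"ty": 1.8,"tz": 0.21,"twist": 0}]}}

```text
t: 49.28
eef_pos: [0.5596, -0.0527, 0.1871]
eef_rot: [[-0.89, -0.132, 0.437], [-0.113, 0.991, 0.069], [-0.442, 0.012, -0.897]]
force: [0.7, -0.3, -3.9]
finger_gap: 0.239
```

Emit:
{"name": "servo_tool", "arguments": {"increments": [{"tx": -0.4,"ty": 1.8,"tz": 0.21,"twist": 0},{"tx": -0.35,"ty": 1.5,"tz": 0.19,"twist": 0},{"tx": -0.2,"ty": 1,"tz": 0.12,"twist": 0},{"tx": -0.1,"ty": 0.5,"tz": 0.05,"twist": 0},{"tx": 0,"ty": 0,"tz": 0,"twist": 0}]}}

```text
t: 49.7
eef_pos: [0.5657, -0.0046, 0.1875]
eef_rot: [[-0.889, -0.133, 0.438], [-0.114, 0.991, 0.068], [-0.443, 0.011, -0.897]]
force: [-0.2, -0.4, -4.2]
finger_gap: 0.238
```

```bash
cat >> h.py <<'E'
R0=np.array([[-.889,-.1302,.4392],[-.1132,.9914,.0655],[-.444,.0088,-.896]])
_a=np.radians(8.2);CUP=np.array([[np.cos(_a),-np.sin(_a),0],[np.sin(_a),np.cos(_a),0],[0,0,1]])
TC=R0.T@CUP; G=np.array([-.0035,0,.089])
def cup():
    s,p,R=tool();c=R@TC;o=p-c@G
    pitch=-np.degrees(np.arcsin(c[2,0]));roll=np.degrees(np.arcsin(c[2,1]));lip=o+c@[.058,0,.027]
    pts=[o+c@np.array([x,y,0]) for x in(-.04,.04) for y in(-.028,.028)]
    print(f"t {s['t']:.2f} p {p.round(3)} lipdown {pitch:.1f} roll {roll:.1f} tilt {np.degrees(np.arccos(c[2,2])):.1f} yaw {np.degrees(np.arctan2(c[1,0],c[0,0])):.0f} lip {lip.round(3)} minfoot {min(q[2] for q in pts):.3f} Fz {s['force'][2]:.2f} q {np.round(s['qpos'],2)}")
def marbles(n='side'):
    im,d=optics.get_image(n);ci=optics.camera_info(n);P=cloud(ci,d)
    m=(np.hypot(P[...,0]-C[0],P[...,1]-C[1])<.112)&(P[...,2]>.0165)&(P[...,2]<.034)&(d>0)
    N,l,st,ce=cv2.connectedComponentsWithStats(m.astype(np.uint8))
    print(n,[(int(st[i,4]),P[l==i].mean(0).round(3).tolist()) for i in range(1,N) if st[i,4]>12])
    return im
E
python3 -c "
from h import *
cup();marbles();marbles('top')
R=tool()[2];print('down1cm',R.T@[0,0,-1.],'x+1',R.T@[1.,0,0],'y+1',R.T@[0,1.,0])
"
```

```text
t 49.70 p [ 0.566 -0.005  0.188] lipdown 0.1 roll 0.1 tilt nan yaw 8 lip [0.626 0.004 0.125] minfoot 0.098 Fz -4.23 q [-0.21 -0.31 -0.43  1.02  0.16 -0.31]
side []
top []
down1cm [ 0.4429657  -0.00972753  0.89648579] x+1 [-0.88944942 -0.13026757  0.43807544] y+1 [-0.11252164  0.99143115  0.06635621]h.py:55: RuntimeWarning: invalid value encountered in arccos
  print(f"t {s['t']:.2f} p {p.round(3)} lipdown {pitch:.1f} roll {roll:.1f} tilt {np.degrees(np.arccos(c[2,2])):.1f} yaw {np.degrees(np.arctan2(c[1,0],c[0,0])):.0f} lip {lip.round(3)} minfoot {min(q[2] for q in pts):.3f} Fz {s['force'][2]:.2f} q {np.round(s['qpos'],2)}")
```

Emit:
{"name": "servo_tool", "arguments": {"increments": [{"tx": 0.2,"ty": 0,"tz": 0.4,"twist": 0},{"tx": 0.4,"ty": 0,"tz": 0.8,"twist": 0},{"tx": 0.4,"ty": 0,"tz": 0.8,"twist": 0},{"tx": 0.35,"ty": 0,"tz": 0.7,"twist": 0},{"tx": 0.2,"ty": 0,"tz": 0.4,"twist": 0}]}}

```text
t: 50.22
eef_pos: [0.5647, -0.0063, 0.1503]
eef_rot: [[-0.891, -0.129, 0.435], [-0.111, 0.992, 0.067], [-0.44, 0.011, -0.898]]
force: [-0.1, 0.9, -3.4]
finger_gap: 0.239
```

```bash
python3 -c "
from h import *
from scipy.spatial.transform import Rotation as Q
cup()
s,p,R=tool()
for sg in(1,-1):
  for ps in (0,.8,1,1.2,1.4,1.6,1.8,2,2.2,2.4,2.6):
    c=R@Q.from_rotvec([0,0,sg*ps]).as_matrix()@TC;o=p-c@G
    print(sg*ps,round(-np.degrees(np.arcsin(c[2,0])),1),'roll',round(np.degrees(np.arcsin(c[2,1])),1),'tilt',round(np.degrees(np.arccos(min(1,c[2,2]))),1),'yaw',round(np.degrees(np.arctan2(c[1,0],c[0,0]))),(o+c@[.058,0,.027]).round(3))
"
```

```text
t 50.22 p [ 0.565 -0.006  0.15 ] lipdown 0.3 roll 0.2 tilt nan yaw 8 lip [0.625 0.003 0.088] minfoot 0.061 Fz -3.40 q [-0.21 -0.3  -0.49  0.95  0.16 -0.31]
0 0.3 roll 0.2 tilt 0.0 yaw 8 [0.625 0.003 0.088]
0.8 7.3 roll 18.5 tilt 20.0 yaw -32 [ 0.621 -0.018  0.084]
1 10.9 roll 21.8 tilt 24.6 yaw -42 [ 0.617 -0.022  0.082]
1.2 15.1 roll 24.2 tilt 29.0 yaw -52 [ 0.613 -0.025  0.08 ]
1.4 19.7 roll 25.6 tilt 33.2 yaw -61 [ 0.609 -0.027  0.078]
1.6 24.5 roll 25.9 tilt 37.1 yaw -71 [ 0.604 -0.028  0.075]
1.8 29.5 roll 25.2 tilt 40.6 yaw -81 [ 0.599 -0.028  0.073]
2 34.5 roll 23.3 tilt 43.8 yaw -92 [ 0.594 -0.027  0.071]
2.2 39.4 roll 20.5 tilt 46.5 yaw -103 [ 0.589 -0.025  0.069]
2.4 43.8 roll 17.0 tilt 48.7 yaw -115 [ 0.585 -0.022  0.067]
2.6 47.6 roll 12.7 tilt 50.5 yaw -129 [ 0.582 -0.018  0.065]
0 0.3 roll 0.2 tilt 0.0 yaw 8 [0.625 0.003 0.088]
-0.8 6.9 roll -18.3 tilt 19.7 yaw 49 [0.615 0.021 0.084]
-1 10.5 roll -21.7 tilt 24.3 yaw 58 [0.611 0.024 0.083]
-1.2 14.6 roll -24.2 tilt 28.8 yaw 68 [0.606 0.026 0.08 ]
-1.4 19.1 roll -25.8 tilt 33.0 yaw 78 [0.601 0.027 0.078]
-1.6 23.9 roll -26.2 tilt 36.9 yaw 87 [0.596 0.027 0.076]
-1.8 28.9 roll -25.6 tilt 40.4 yaw 97 [0.591 0.025 0.073]
-2 34.0 roll -23.8 tilt 43.6 yaw 108 [0.587 0.023 0.071]
-2.2 38.8 roll -21.1 tilt 46.3 yaw 119 [0.583 0.019 0.069]
-2.4 43.3 roll -17.6 tilt 48.6 yaw 131 [0.58  0.015 0.067]
-2.6 47.2 roll -13.5 tilt 50.4 yaw 145 [0.578 0.011 0.066]h.py:55: RuntimeWarning: invalid value encountered in arccos
  print(f"t {s['t']:.2f} p {p.round(3)} lipdown {pitch:.1f} roll {roll:.1f} tilt {np.degrees(np.arccos(c[2,2])):.1f} yaw {np.degrees(np.arctan2(c[1,0],c[0,0])):.0f} lip {lip.round(3)} minfoot {min(q[2] for q in pts):.3f} Fz {s['force'][2]:.2f} q {np.round(s['qpos'],2)}")
```

Emit:
{"name": "servo_tool", "arguments": {"increments": [{"tx": 0.4,"ty": 0.4,"tz": -0.2,"twist": 0},{"tx": 0.8,"ty": 0.9,"tz": -0.4,"twist": 0},{"tx": 0.8,"ty": 0.9,"tz": -0.4,"twist": 0},{"tx": 0.8,"ty": 0.9,"tz": -0.4,"twist": 0},{"tx": 0.4,"ty": 0.4,"tz": -0.15,"twist": 0}]}}

```text
t: 50.63
eef_pos: [0.5251, 0.0251, 0.1534]
eef_rot: [[-0.889, -0.131, 0.438], [-0.113, 0.991, 0.068], [-0.443, 0.011, -0.896]]
force: [0.1, 0.5, -4.6]
finger_gap: 0.241
```

Emit:
{"name": "servo_tool", "arguments": {"increments": [{"tx": 0,"ty": 0,"tz": 0,"twist": 0.02},{"tx": 0,"ty": 0,"tz": 0,"twist": 0.05},{"tx": 0,"ty": 0,"tz": 0,"twist": 0.08},{"tx": 0,"ty": 0,"tz": 0,"twist": 0.08},{"tx": 0,"ty": 0,"tz": 0,"twist": 0.08}]}}

```text
t: 51.05
eef_pos: [0.5269, 0.0236, 0.1539]
eef_rot: [[-0.885, 0.152, 0.44], [0.2, 0.977, 0.066], [-0.42, 0.147, -0.896]]
force: [-0.1, -0.8, -4.3]
finger_gap: 0.235
```

Emit:
{"name": "servo_tool", "arguments": {"increments": [{"tx": 0,"ty": 0,"tz": 0,"twist": 0.08},{"tx": 0,"ty": 0,"tz": 0,"twist": 0.08},{"tx": 0,"ty": 0,"tz": 0,"twist": 0.08},{"tx": 0,"ty": 0,"tz": 0,"twist": 0.08},{"tx": 0,"ty": 0,"tz": 0,"twist": 0.08}]}}

```text
t: 51.47
eef_pos: [0.5269, 0.0235, 0.1538]
eef_rot: [[-0.756, 0.485, 0.439], [0.565, 0.822, 0.066], [-0.329, 0.298, -0.896]]
force: [0.1, -0.5, -4.5]
finger_gap: 0.237
```

Emit:
{"name": "servo_tool", "arguments": {"increments": [{"tx": 0,"ty": 0,"tz": 0,"twist": 0.06},{"tx": 0,"ty": 0,"tz": 0,"twist": 0.03},{"tx": 0,"ty": 0,"tz": 0,"twist": 0},{"tx": 0,"ty": 0,"tz": 0,"twist": 0},{"tx": 0,"ty": 0,"tz": 0,"twist": 0}]}}

```text
t: 51.88
eef_pos: [0.5266, 0.0238, 0.1536]
eef_rot: [[-0.713, 0.547, 0.439], [0.633, 0.771, 0.066], [-0.302, 0.325, -0.896]]
force: [0.3, 0.4, -4.4]
finger_gap: 0.234
```

Emit:
{"name": "servo_tool", "arguments": {"increments": [{"tx": 0,"ty": 0,"tz": 0,"twist": 0},{"tx": 0,"ty": 0,"tz": 0,"twist": 0},{"tx": 0,"ty": 0,"tz": 0,"twist": 0},{"tx": 0,"ty": 0,"tz": 0,"twist": 0},{"tx": 0,"ty": 0,"tz": 0,"twist": 0}]}}

```text
t: 52.3
eef_pos: [0.5263, 0.024, 0.1534]
eef_rot: [[-0.713, 0.547, 0.439], [0.633, 0.771, 0.067], [-0.302, 0.325, -0.896]]
force: [0.3, -0.2, -3.7]
finger_gap: 0.236
```

```bash
python3 -c "
from h import *
cup();im=marbles();marbles('top');w,_=optics.get_image('wrist')
cv2.imwrite('pics/s11.png',np.hstack([cv2.resize(im[180:340,220:420,::-1],(500,400)),cv2.resize(w[:,:,::-1],(300,225)) if 0 else cv2.copyMakeBorder(cv2.resize(w[:,:,::-1],(300,225)),0,175,0,0,0)]))
" 2>/dev/null
```

```text
t 52.30 p [0.526 0.024 0.153] lipdown 7.1 roll 18.6 tilt 20.0 yaw -32 lip [0.582 0.012 0.088] minfoot 0.055 Fz -3.73 q [-0.16 -0.42 -0.58  0.97  0.14  0.54]
side []
top []
```

View pics/s11.png

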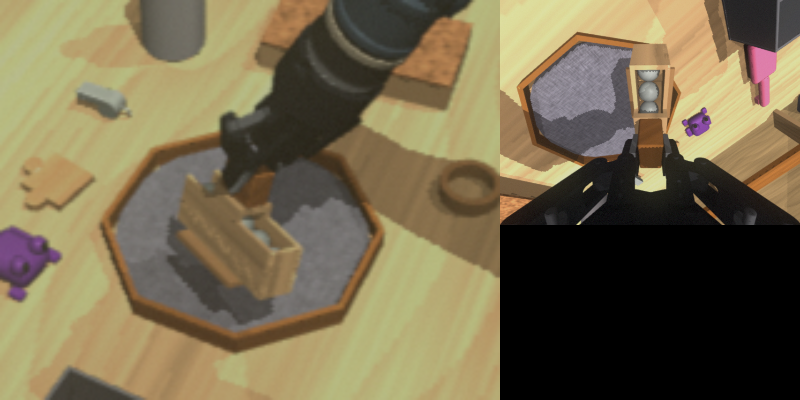

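The cup hangs over the tray, tilted sideways and 7° lip down. Three rear marbles are visible from the wrist at (648,85) and nothing is in the tray yet. Now tilting in small steps.

Emit:
{"name": "servo_tool", "arguments": {"increments": [{"tx": 0,"ty": 0,"tz": 0,"twist": 0.04},{"tx": 0,"ty": 0,"tz": 0,"twist": 0.05},{"tx": 0,"ty": 0,"tz": 0,"twist": 0.05},{"tx": 0,"ty": 0,"tz": 0,"twist": 0.05},{"tx": 0,"ty": 0,"tz": 0,"twist": 0.04}]}}

```text
t: 52.87
eef_pos: [0.5263, 0.024, 0.1534]
eef_rot: [[-0.568, 0.697, 0.438], [0.794, 0.605, 0.067], [-0.219, 0.386, -0.896]]
force: [0.5, -0.1, -3.6]
finger_gap: 0.239
```

Emit:
{"name": "servo_tool", "arguments": {"increments": [{"tx": 0,"ty": 0,"tz": 0,"twist": 0.02},{"tx": 0,"ty": 0,"tz": 0,"twist": 0},{"tx": 0,"ty": 0,"tz": 0,"twist": 0},{"tx": 0,"ty": 0,"tz": 0,"twist": 0},{"tx": 0,"ty": 0,"tz": 0,"twist": 0}]}}

```text
t: 53.28
eef_pos: [0.5263, 0.024, 0.1534]
eef_rot: [[-0.556, 0.706, 0.438], [0.804, 0.591, 0.067], [-0.212, 0.39, -0.896]]
force: [-0.4, 1.0, -4.0]
finger_gap: 0.238
```

Emit:
{"name": "servo_tool", "arguments": {"increments": [{"tx": 0,"ty": 0,"tz": 0,"twist": 0.02},{"tx": 0,"ty": 0,"tz": 0,"twist": 0.02},{"tx": 0,"ty": 0,"tz": 0,"twist": 0.02},{"tx": 0,"ty": 0,"tz": 0,"twist": 0},{"tx": 0,"ty": 0,"tz": 0,"twist": 0}]}}

```text
t: 53.7
eef_pos: [0.5263, 0.024, 0.1534]
eef_rot: [[-0.512, 0.739, 0.438], [0.838, 0.541, 0.067], [-0.188, 0.402, -0.896]]
force: [-0.1, -0.2, -4.1]
finger_gap: 0.239
```

Emit:
{"name": "servo_tool", "arguments": {"increments": [{"tx": 0,"ty": 0,"tz": 0,"twist": 0},{"tx": 0,"ty": 0,"tz": 0,"twist": 0},{"tx": 0,"ty": 0,"tz": 0,"twist": 0},{"tx": 0,"ty": 0,"tz": 0,"twist": 0},{"tx": 0,"ty": 0,"tz": 0,"twist": 0}]}}

```text
t: 54.12
eef_pos: [0.5263, 0.024, 0.1534]
eef_rot: [[-0.512, 0.739, 0.439], [0.838, 0.541, 0.067], [-0.188, 0.402, -0.896]]
force: [-0.0, 0.0, -4.1]
finger_gap: 0.239
```

Emit:
{"name": "servo_tool", "arguments": {"increments": [{"tx": 0,"ty": 0,"tz": 0,"twist": 0},{"tx": 0,"ty": 0,"tz": 0,"twist": 0},{"tx": 0,"ty": 0,"tz": 0,"twist": 0},{"tx": 0,"ty": 0,"tz": 0,"twist": 0},{"tx": 0,"ty": 0,"tz": 0,"twist": 0}]}}

```text
t: 54.53
eef_pos: [0.5263, 0.024, 0.1534]
eef_rot: [[-0.512, 0.739, 0.438], [0.838, 0.541, 0.067], [-0.188, 0.402, -0.896]]
force: [0.5, 0.1, -3.6]
finger_gap: 0.239
```

```bash
python3 -c "
from h import *
cup();im=marbles();marbles('top')" 2>/dev/null
```

```text
t 54.53 p [0.526 0.024 0.153] lipdown 13.0 roll 23.4 tilt 27.1 yaw -47 lip [0.577 0.007 0.084] minfoot 0.053 Fz -3.58 q [-0.16 -0.42 -0.58  0.97  0.14  0.85]
side []
top []
```

Emit:
{"name": "servo_tool", "arguments": {"increments": [{"tx": 0,"ty": 0,"tz": 0,"twist": 0.02},{"tx": 0,"ty": 0,"tz": 0,"twist": 0.02},{"tx": 0,"ty": 0,"tz": 0,"twist": 0.02},{"tx": 0,"ty": 0,"tz": 0,"twist": 0},{"tx": 0,"ty": 0,"tz": 0,"twist": 0}]}}

```text
t: 55.05
eef_pos: [0.5263, 0.024, 0.1535]
eef_rot: [[-0.467, 0.768, 0.439], [0.869, 0.49, 0.067], [-0.164, 0.412, -0.896]]
force: [-0.8, 0.3, -4.5]
finger_gap: 0.237
```

Emit:
{"name": "servo_tool", "arguments": {"increments": [{"tx": 0,"ty": 0,"tz": 0,"twist": 0},{"tx": 0,"ty": 0,"tz": 0,"twist": 0},{"tx": 0,"ty": 0,"tz": 0,"twist": 0},{"tx": 0,"ty": 0,"tz": 0,"twist": 0},{"tx": 0,"ty": 0,"tz": 0,"twist": 0}]}}

```text
t: 55.47
eef_pos: [0.5263, 0.024, 0.1534]
eef_rot: [[-0.467, 0.768, 0.439], [0.869, 0.49, 0.067], [-0.164, 0.412, -0.896]]
force: [0.6, 0.4, -4.1]
finger_gap: 0.235
```

Emit:
{"name": "servo_tool", "arguments": {"increments": [{"tx": 0,"ty": 0,"tz": 0,"twist": 0},{"tx": 0,"ty": 0,"tz": 0,"twist": 0},{"tx": 0,"ty": 0,"tz": 0,"twist": 0},{"tx": 0,"ty": 0,"tz": 0,"twist": 0},{"tx": 0,"ty": 0,"tz": 0,"twist": 0}]}}

```text
t: 55.88
eef_pos: [0.5263, 0.024, 0.1534]
eef_rot: [[-0.467, 0.768, 0.438], [0.869, 0.49, 0.067], [-0.164, 0.412, -0.896]]
force: [-0.2, -0.0, -4.3]
finger_gap: 0.236
```

```bash
python3 -c "
from h import *
cup();im=marbles();marbles('top')" 2>/dev/null
```

```text
t 55.88 p [0.526 0.024 0.153] lipdown 14.2 roll 24.1 tilt 28.4 yaw -50 lip [0.576 0.006 0.084] minfoot 0.053 Fz -4.32 q [-0.16 -0.42 -0.58  0.97  0.14  0.91]
side []
top []
```

Emit:
{"name": "servo_tool", "arguments": {"increments": [{"tx": 0,"ty": 0,"tz": 0,"twist": 0.025},{"tx": 0,"ty": 0,"tz": 0,"twist": 0.025},{"tx": 0,"ty": 0,"tz": 0,"twist": 0.02},{"tx": 0,"ty": 0,"tz": 0,"twist": 0},{"tx": 0,"ty": 0,"tz": 0,"twist": 0}]}}

```text
t: 56.4
eef_pos: [0.5263, 0.024, 0.1534]
eef_rot: [[-0.412, 0.799, 0.438], [0.901, 0.429, 0.067], [-0.135, 0.423, -0.896]]
force: [-0.0, 0.0, -4.4]
finger_gap: 0.238
```

Emit:
{"name": "servo_tool", "arguments": {"increments": [{"tx": 0,"ty": 0,"tz": 0,"twist": 0},{"tx": 0,"ty": 0,"tz": 0,"twist": 0},{"tx": 0,"ty": 0,"tz": 0,"twist": 0},{"tx": 0,"ty": 0,"tz": 0,"twist": 0},{"tx": 0,"ty": 0,"tz": 0,"twist": 0}]}}

```text
t: 56.82
eef_pos: [0.5263, 0.024, 0.1534]
eef_rot: [[-0.412, 0.799, 0.438], [0.901, 0.428, 0.067], [-0.135, 0.423, -0.896]]
force: [-0.3, 1.0, -4.4]
finger_gap: 0.239
```

Emit:
{"name": "servo_tool", "arguments": {"increments": [{"tx": 0,"ty": 0,"tz": 0,"twist": 0},{"tx": 0,"ty": 0,"tz": 0,"twist": 0},{"tx": 0,"ty": 0,"tz": 0,"twist": 0},{"tx": 0,"ty": 0,"tz": 0,"twist": 0},{"tx": 0,"ty": 0,"tz": 0,"twist": 0}]}}

```text
t: 57.23
eef_pos: [0.5263, 0.024, 0.1534]
eef_rot: [[-0.412, 0.799, 0.438], [0.901, 0.428, 0.067], [-0.134, 0.423, -0.896]]
force: [0.1, 0.2, -3.0]
finger_gap: 0.237
```

```bash
python3 -c "
from h import *
cup();im=marbles();marbles('top')" 2>/dev/null
```

```text
t 57.23 p [0.526 0.024 0.153] lipdown 15.8 roll 24.7 tilt 29.9 yaw -53 lip [0.574 0.005 0.083] minfoot 0.053 Fz -3.03 q [-0.16 -0.42 -0.58  0.97  0.14  0.98]
side []
top []
```

Emit:
{"name": "servo_tool", "arguments": {"increments": [{"tx": 0,"ty": 0,"tz": 0,"twist": 0.02},{"tx": 0,"ty": 0,"tz": 0,"twist": 0.02},{"tx": 0,"ty": 0,"tz": 0,"twist": 0.02},{"tx": 0,"ty": 0,"tz": 0,"twist": 0},{"tx": 0,"ty": 0,"tz": 0,"twist": 0}]}}

```text
t: 57.75
eef_pos: [0.5263, 0.024, 0.1534]
eef_rot: [[-0.363, 0.822, 0.438], [0.925, 0.373, 0.067], [-0.109, 0.43, -0.896]]
force: [0.3, -0.1, -3.5]
finger_gap: 0.241
```

Emit:
{"name": "servo_tool", "arguments": {"increments": [{"tx": 0,"ty": 0,"tz": 0,"twist": 0},{"tx": 0,"ty": 0,"tz": 0,"twist": 0},{"tx": 0,"ty": 0,"tz": 0,"twist": 0},{"tx": 0,"ty": 0,"tz": 0,"twist": 0},{"tx": 0,"ty": 0,"tz": 0,"twist": 0}]}}

```text
t: 58.17
eef_pos: [0.5263, 0.024, 0.1534]
eef_rot: [[-0.363, 0.822, 0.438], [0.925, 0.373, 0.067], [-0.109, 0.43, -0.896]]
force: [0.5, 0.3, -4.1]
finger_gap: 0.244
```

Emit:
{"name": "servo_tool", "arguments": {"increments": [{"tx": 0,"ty": 0,"tz": 0,"twist": 0},{"tx": 0,"ty": 0,"tz": 0,"twist": 0},{"tx": 0,"ty": 0,"tz": 0,"twist": 0},{"tx": 0,"ty": 0,"tz": 0,"twist": 0},{"tx": 0,"ty": 0,"tz": 0,"twist": 0}]}}

```text
t: 58.58
eef_pos: [0.5263, 0.024, 0.1534]
eef_rot: [[-0.363, 0.822, 0.438], [0.925, 0.373, 0.067], [-0.109, 0.43, -0.896]]
force: [0.2, -0.0, -3.3]
finger_gap: 0.239
```

```bash
python3 -c "
from h import *
cup();im=marbles();marbles('top')" 2>/dev/null
```

```text
t 58.58 p [0.526 0.024 0.153] lipdown 17.2 roll 25.2 tilt 31.2 yaw -56 lip [0.573 0.004 0.082] minfoot 0.053 Fz -3.32 q [-0.16 -0.42 -0.58  0.97  0.14  1.04]
side []
top []
```

Emit:
{"name": "servo_tool", "arguments": {"increments": [{"tx": 0,"ty": 0,"tz": 0,"twist": 0.02},{"tx": 0,"ty": 0,"tz": 0,"twist": 0.02},{"tx": 0,"ty": 0,"tz": 0,"twist": 0.02},{"tx": 0,"ty": 0,"tz": 0,"twist": 0},{"tx": 0,"ty": 0,"tz": 0,"twist": 0}]}}

```text
t: 59.1
eef_pos: [0.5263, 0.024, 0.1534]
eef_rot: [[-0.313, 0.842, 0.439], [0.946, 0.317, 0.067], [-0.083, 0.436, -0.896]]
force: [0.1, -0.3, -4.1]
finger_gap: 0.239
```

Emit:
{"name": "servo_tool", "arguments": {"increments": [{"tx": 0,"ty": 0,"tz": 0,"twist": 0},{"tx": 0,"ty": 0,"tz": 0,"twist": 0},{"tx": 0,"ty": 0,"tz": 0,"twist": 0},{"tx": 0,"ty": 0,"tz": 0,"twist": 0},{"tx": 0,"ty": 0,"tz": 0,"twist": 0}]}}

```text
t: 59.52
eef_pos: [0.5263, 0.024, 0.1535]
eef_rot: [[-0.313, 0.842, 0.439], [0.946, 0.317, 0.067], [-0.083, 0.436, -0.896]]
force: [-0.3, -0.5, -4.2]
finger_gap: 0.241
```

Emit:
{"name": "servo_tool", "arguments": {"increments": [{"tx": 0,"ty": 0,"tz": 0,"twist": 0},{"tx": 0,"ty": 0,"tz": 0,"twist": 0},{"tx": 0,"ty": 0,"tz": 0,"twist": 0},{"tx": 0,"ty": 0,"tz": 0,"twist": 0},{"tx": 0,"ty": 0,"tz": 0,"twist": 0}]}}

```text
t: 59.93
eef_pos: [0.5264, 0.024, 0.1535]
eef_rot: [[-0.313, 0.842, 0.439], [0.946, 0.317, 0.067], [-0.083, 0.436, -0.896]]
force: [-1.2, -0.5, -4.0]
finger_gap: 0.239
```

```bash
python3 -c "
from h import *
cup();im=marbles();im2=marbles('top');w,_=optics.get_image('wrist')
cv2.imwrite('pics/m1.png',np.hstack([cv2.resize(im[200:320,240:390,::-1],(375,300)),cv2.resize(im2[175:335,230:430,::-1],(375,300))]))" 2>/dev/null
```

```text
t 59.93 p [0.526 0.024 0.154] lipdown 18.5 roll 25.6 tilt 32.5 yaw -59 lip [0.572 0.004 0.082] minfoot 0.052 Fz -4.02 q [-0.16 -0.42 -0.58  0.97  0.14  1.1 ]
side []
top [(118, [0.576, -0.034, 0.025])]
```

View pics/m1.png

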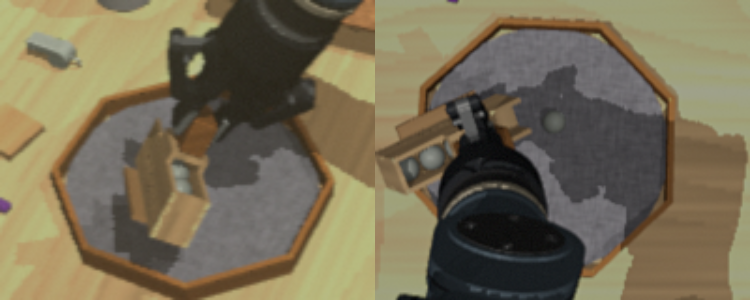

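The first marble is in the tray at (553,120), with the lip 18.5° down, and the top camera sees it clearly. Continuing in small steps.

Emit:
{"name": "servo_tool", "arguments": {"increments": [{"tx": 0,"ty": 0,"tz": 0,"twist": 0.02},{"tx": 0,"ty": 0,"tz": 0,"twist": 0.02},{"tx": 0,"ty": 0,"tz": 0,"twist": 0.02},{"tx": 0,"ty": 0,"tz": 0,"twist": 0.02},{"tx": 0,"ty": 0,"tz": 0,"twist": 0}]}}

```text
t: 60.5
eef_pos: [0.5263, 0.024, 0.1534]
eef_rot: [[-0.244, 0.865, 0.439], [0.969, 0.239, 0.067], [-0.047, 0.441, -0.896]]
force: [-0.6, 0.2, -3.4]
finger_gap: 0.236
```

Emit:
{"name": "servo_tool", "arguments": {"increments": [{"tx": 0,"ty": 0,"tz": 0,"twist": 0},{"tx": 0,"ty": 0,"tz": 0,"twist": 0},{"tx": 0,"ty": 0,"tz": 0,"twist": 0},{"tx": 0,"ty": 0,"tz": 0,"twist": 0},{"tx": 0,"ty": 0,"tz": 0,"twist": 0}]}}

```text
t: 60.92
eef_pos: [0.5263, 0.024, 0.1534]
eef_rot: [[-0.245, 0.865, 0.439], [0.968, 0.241, 0.067], [-0.048, 0.441, -0.896]]
force: [0.1, -0.6, -3.6]
finger_gap: 0.235
```

Emit:
{"name": "servo_tool", "arguments": {"increments": [{"tx": 0,"ty": 0,"tz": 0,"twist": 0},{"tx": 0,"ty": 0,"tz": 0,"twist": 0},{"tx": 0,"ty": 0,"tz": 0,"twist": 0},{"tx": 0,"ty": 0,"tz": 0,"twist": 0},{"tx": 0,"ty": 0,"tz": 0,"twist": 0}]}}

```text
t: 61.33
eef_pos: [0.5263, 0.024, 0.1534]
eef_rot: [[-0.245, 0.865, 0.438], [0.968, 0.241, 0.067], [-0.048, 0.441, -0.896]]
force: [-0.5, -0.2, -4.0]
finger_gap: 0.235
```

```bash
python3 -c "
from h import *
cup();im=marbles();marbles('top')" 2>/dev/null
```

```text
t 61.33 p [0.526 0.024 0.153] lipdown 20.5 roll 26.0 tilt 34.1 yaw -63 lip [0.57  0.003 0.081] minfoot 0.052 Fz -3.96 q [-0.16 -0.42 -0.58  0.97  0.14  1.18]
side []
top [(117, [0.576, -0.034, 0.025])]
```

Emit:
{"name": "servo_tool", "arguments": {"increments": [{"tx": 0,"ty": 0,"tz": 0,"twist": 0.02},{"tx": 0,"ty": 0,"tz": 0,"twist": 0.02},{"tx": 0,"ty": 0,"tz": 0,"twist": 0.02},{"tx": 0,"ty": 0,"tz": 0,"twist": 0},{"tx": 0,"ty": 0,"tz": 0,"twist": 0}]}}

```text
t: 61.85
eef_pos: [0.5263, 0.024, 0.1534]
eef_rot: [[-0.193, 0.878, 0.438], [0.981, 0.182, 0.067], [-0.021, 0.443, -0.896]]
force: [0.4, 1.2, -3.4]
finger_gap: 0.239
```

Emit:
{"name": "servo_tool", "arguments": {"increments": [{"tx": 0,"ty": 0,"tz": 0,"twist": 0},{"tx": 0,"ty": 0,"tz": 0,"twist": 0},{"tx": 0,"ty": 0,"tz": 0,"twist": 0},{"tx": 0,"ty": 0,"tz": 0,"twist": 0},{"tx": 0,"ty": 0,"tz": 0,"twist": 0}]}}

```text
t: 62.27
eef_pos: [0.5263, 0.024, 0.1534]
eef_rot: [[-0.193, 0.878, 0.438], [0.981, 0.182, 0.067], [-0.021, 0.443, -0.896]]
force: [0.0, -0.7, -3.3]
finger_gap: 0.244
```

Emit:
{"name": "servo_tool", "arguments": {"increments": [{"tx": 0,"ty": 0,"tz": 0,"twist": 0},{"tx": 0,"ty": 0,"tz": 0,"twist": 0},{"tx": 0,"ty": 0,"tz": 0,"twist": 0},{"tx": 0,"ty": 0,"tz": 0,"twist": 0},{"tx": 0,"ty": 0,"tz": 0,"twist": 0}]}}

```text
t: 62.68
eef_pos: [0.5263, 0.024, 0.1535]
eef_rot: [[-0.193, 0.878, 0.439], [0.981, 0.182, 0.067], [-0.021, 0.443, -0.896]]
force: [-0.6, -0.1, -3.5]
finger_gap: 0.239
```

```bash
python3 -c "
from h import *
cup();im=marbles();marbles('top')" 2>/dev/null
```

```text
t 62.68 p [0.526 0.024 0.153] lipdown 21.9 roll 26.2 tilt 35.3 yaw -66 lip [0.568 0.003 0.08 ] minfoot 0.052 Fz -3.47 q [-0.16 -0.42 -0.58  0.97  0.14  1.24]
side []
top [(117, [0.576, -0.034, 0.025])]
```

Emit:
{"name": "servo_tool", "arguments": {"increments": [{"tx": 0,"ty": 0,"tz": 0,"twist": 0.02},{"tx": 0,"ty": 0,"tz": 0,"twist": 0.02},{"tx": 0,"ty": 0,"tz": 0,"twist": 0.02},{"tx": 0,"ty": 0,"tz": 0,"twist": 0},{"tx": 0,"ty": 0,"tz": 0,"twist": 0}]}}

```text
t: 63.2
eef_pos: [0.5263, 0.024, 0.1534]
eef_rot: [[-0.14, 0.888, 0.438], [0.99, 0.123, 0.067], [0.005, 0.443, -0.896]]
force: [-0.1, 0.2, -3.5]
finger_gap: 0.24
```

Emit:
{"name": "servo_tool", "arguments": {"increments": [{"tx": 0,"ty": 0,"tz": 0,"twist": 0},{"tx": 0,"ty": 0,"tz": 0,"twist": 0},{"tx": 0,"ty": 0,"tz": 0,"twist": 0},{"tx": 0,"ty": 0,"tz": 0,"twist": 0},{"tx": 0,"ty": 0,"tz": 0,"twist": 0}]}}

```text
t: 63.62
eef_pos: [0.5263, 0.024, 0.1534]
eef_rot: [[-0.14, 0.888, 0.439], [0.99, 0.123, 0.067], [0.005, 0.444, -0.896]]
force: [-0.3, 1.2, -2.7]
finger_gap: 0.242
```

Emit:
{"name": "servo_tool", "arguments": {"increments": [{"tx": 0,"ty": 0,"tz": 0,"twist": 0},{"tx": 0,"ty": 0,"tz": 0,"twist": 0},{"tx": 0,"ty": 0,"tz": 0,"twist": 0},{"tx": 0,"ty": 0,"tz": 0,"twist": 0},{"tx": 0,"ty": 0,"tz": 0,"twist": 0}]}}

```text
t: 64.03
eef_pos: [0.5263, 0.024, 0.1534]
eef_rot: [[-0.14, 0.888, 0.438], [0.99, 0.123, 0.067], [0.005, 0.443, -0.896]]
force: [0.2, 0.3, -4.0]
finger_gap: 0.24
```

```bash
python3 -c "
from h import *
cup();im=marbles();marbles('top')" 2>/dev/null
```

```text
t 64.03 p [0.526 0.024 0.153] lipdown 23.4 roll 26.2 tilt 36.4 yaw -69 lip [0.567 0.002 0.079] minfoot 0.052 Fz -3.98 q [-0.16 -0.42 -0.58  0.97  0.14  1.3 ]
side []
top [(118, [0.576, -0.034, 0.025])]
```

Emit:
{"name": "servo_tool", "arguments": {"increments": [{"tx": 0,"ty": 0,"tz": 0,"twist": 0.02},{"tx": 0,"ty": 0,"tz": 0,"twist": 0.02},{"tx": 0,"ty": 0,"tz": 0,"twist": 0.02},{"tx": 0,"ty": 0,"tz": 0,"twist": 0},{"tx": 0,"ty": 0,"tz": 0,"twist": 0}]}}

```text
t: 64.55
eef_pos: [0.5263, 0.024, 0.1534]
eef_rot: [[-0.086, 0.895, 0.438], [0.996, 0.063, 0.067], [0.032, 0.442, -0.896]]
force: [0.3, 0.1, -3.0]
finger_gap: 0.244
```

Emit:
{"name": "servo_tool", "arguments": {"increments": [{"tx": 0,"ty": 0,"tz": 0,"twist": 0},{"tx": 0,"ty": 0,"tz": 0,"twist": 0},{"tx": 0,"ty": 0,"tz": 0,"twist": 0},{"tx": 0,"ty": 0,"tz": 0,"twist": 0},{"tx": 0,"ty": 0,"tz": 0,"twist": 0}]}}

```text
t: 64.97
eef_pos: [0.5264, 0.024, 0.1536]
eef_rot: [[-0.086, 0.894, 0.439], [0.996, 0.063, 0.067], [0.032, 0.443, -0.896]]
force: [-0.1, 0.6, -2.7]
finger_gap: 0.24
```

Emit:
{"name": "servo_tool", "arguments": {"increments": [{"tx": 0,"ty": 0,"tz": 0,"twist": 0},{"tx": 0,"ty": 0,"tz": 0,"twist": 0},{"tx": 0,"ty": 0,"tz": 0,"twist": 0},{"tx": 0,"ty": 0,"tz": 0,"twist": 0},{"tx": 0,"ty": 0,"tz": 0,"twist": 0}]}}

```text
t: 65.38
eef_pos: [0.5264, 0.024, 0.1535]
eef_rot: [[-0.086, 0.895, 0.439], [0.996, 0.063, 0.067], [0.032, 0.443, -0.896]]
force: [0.1, 0.4, -3.7]
finger_gap: 0.239
```

```bash
python3 -c "
from h import *
cup();im=marbles();marbles('top')" 2>/dev/null
```

```text
t 65.38 p [0.526 0.024 0.154] lipdown 24.9 roll 26.2 tilt 37.6 yaw -72 lip [0.565 0.002 0.078] minfoot 0.052 Fz -3.66 q [-0.16 -0.42 -0.58  0.97  0.14  1.36]
side [(69, [0.512, -0.003, 0.024])]
top [(118, [0.581, -0.04, 0.025])]
```

The second marble is out, at about 24.9°: the side view finds it at (0.512, -0.003), and it nudged the first one. I'll continue with the same small steps and count from both views.

Emit:
{"name": "servo_tool", "arguments": {"increments": [{"tx": 0,"ty": 0,"tz": 0,"twist": 0.02},{"tx": 0,"ty": 0,"tz": 0,"twist": 0.02},{"tx": 0,"ty": 0,"tz": 0,"twist": 0.02},{"tx": 0,"ty": 0,"tz": 0,"twist": 0},{"tx": 0,"ty": 0,"tz": 0,"twist": 0}]}}

```text
t: 65.9
eef_pos: [0.5263, 0.024, 0.1534]
eef_rot: [[-0.032, 0.898, 0.438], [0.998, 0.004, 0.067], [0.058, 0.44, -0.896]]
force: [0.2, -1.0, -2.8]
finger_gap: 0.239
```

Emit:
{"name": "servo_tool", "arguments": {"increments": [{"tx": 0,"ty": 0,"tz": 0,"twist": 0},{"tx": 0,"ty": 0,"tz": 0,"twist": 0},{"tx": 0,"ty": 0,"tz": 0,"twist": 0},{"tx": 0,"ty": 0,"tz": 0,"twist": 0},{"tx": 0,"ty": 0,"tz": 0,"twist": 0}]}}

```text
t: 66.32
eef_pos: [0.5263, 0.024, 0.1534]
eef_rot: [[-0.033, 0.898, 0.439], [0.998, 0.004, 0.067], [0.058, 0.44, -0.896]]
force: [-0.7, 0.7, -2.8]
finger_gap: 0.237
```

Emit:
{"name": "servo_tool", "arguments": {"increments": [{"tx": 0,"ty": 0,"tz": 0,"twist": 0},{"tx": 0,"ty": 0,"tz": 0,"twist": 0},{"tx": 0,"ty": 0,"tz": 0,"twist": 0},{"tx": 0,"ty": 0,"tz": 0,"twist": 0},{"tx": 0,"ty": 0,"tz": 0,"twist": 0}]}}

```text
t: 66.73
eef_pos: [0.5263, 0.024, 0.1534]
eef_rot: [[-0.032, 0.898, 0.438], [0.998, 0.004, 0.067], [0.058, 0.44, -0.896]]
force: [-1.4, 1.3, -2.7]
finger_gap: 0.242
```

```bash
python3 -c "
from h import *
cup();im=marbles();marbles('top');w,_=optics.get_image('wrist');cv2.imwrite('pics/w12.png',w[:,:,::-1])" 2>/dev/null
```

```text
t 66.73 p [0.526 0.024 0.153] lipdown 26.4 roll 26.0 tilt 38.6 yaw -75 lip [0.564 0.002 0.078] minfoot 0.052 Fz -2.72 q [-0.16 -0.42 -0.58  0.97  0.14  1.42]
side [(67, [0.509, -0.003, 0.024])]
top [(118, [0.581, -0.04, 0.025])]
```

Emit:
{"name": "servo_tool", "arguments": {"increments": [{"tx": 0,"ty": 0,"tz": 0,"twist": 0.02},{"tx": 0,"ty": 0,"tz": 0,"twist": 0.02},{"tx": 0,"ty": 0,"tz": 0,"twist": 0.02},{"tx": 0,"ty": 0,"tz": 0,"twist": 0},{"tx": 0,"ty": 0,"tz": 0,"twist": 0}]}}

```text
t: 67.3
eef_pos: [0.5263, 0.024, 0.1534]
eef_rot: [[0.021, 0.898, 0.438], [0.996, -0.056, 0.067], [0.085, 0.435, -0.896]]
force: [0.7, 0.4, -3.0]
finger_gap: 0.236
```

Emit:
{"name": "servo_tool", "arguments": {"increments": [{"tx": 0,"ty": 0,"tz": 0,"twist": 0},{"tx": 0,"ty": 0,"tz": 0,"twist": 0},{"tx": 0,"ty": 0,"tz": 0,"twist": 0},{"tx": 0,"ty": 0,"tz": 0,"twist": 0},{"tx": 0,"ty": 0,"tz": 0,"twist": 0}]}}

```text
t: 67.72
eef_pos: [0.5263, 0.024, 0.1534]
eef_rot: [[0.021, 0.898, 0.438], [0.996, -0.056, 0.067], [0.085, 0.435, -0.896]]
force: [-0.3, -0.0, -3.3]
finger_gap: 0.243
```

Emit:
{"name": "servo_tool", "arguments": {"increments": [{"tx": 0,"ty": 0,"tz": 0,"twist": 0},{"tx": 0,"ty": 0,"tz": 0,"twist": 0},{"tx": 0,"ty": 0,"tz": 0,"twist": 0},{"tx": 0,"ty": 0,"tz": 0,"twist": 0},{"tx": 0,"ty": 0,"tz": 0,"twist": 0}]}}

```text
t: 68.13
eef_pos: [0.5263, 0.024, 0.1534]
eef_rot: [[0.021, 0.898, 0.439], [0.996, -0.056, 0.067], [0.085, 0.435, -0.896]]
force: [-0.5, 0.8, -2.2]
finger_gap: 0.239
```

```bash
python3 -c "
from h import *
cup();im=marbles();marbles('top')" 2>/dev/null
```

```text
t 68.13 p [0.526 0.024 0.153] lipdown 27.9 roll 25.8 tilt 39.7 yaw -78 lip [0.562 0.002 0.077] minfoot 0.052 Fz -2.18 q [-0.16 -0.42 -0.58  0.97  0.14  1.48]
side [(65, [0.509, -0.003, 0.024])]
top [(118, [0.581, -0.04, 0.025])]
```

Emit:
{"name": "servo_tool", "arguments": {"increments": [{"tx": 0,"ty": 0,"tz": 0,"twist": 0.02},{"tx": 0,"ty": 0,"tz": 0,"twist": 0.02},{"tx": 0,"ty": 0,"tz": 0,"twist": 0.02},{"tx": 0,"ty": 0,"tz": 0,"twist": 0},{"tx": 0,"ty": 0,"tz": 0,"twist": 0}]}}

```text
t: 68.65
eef_pos: [0.5263, 0.024, 0.1534]
eef_rot: [[0.075, 0.896, 0.438], [0.991, -0.116, 0.067], [0.111, 0.43, -0.896]]
force: [0.5, -0.3, -3.3]
finger_gap: 0.237
```

Emit:
{"name": "servo_tool", "arguments": {"increments": [{"tx": 0,"ty": 0,"tz": 0,"twist": 0},{"tx": 0,"ty": 0,"tz": 0,"twist": 0},{"tx": 0,"ty": 0,"tz": 0,"twist": 0},{"tx": 0,"ty": 0,"tz": 0,"twist": 0},{"tx": 0,"ty": 0,"tz": 0,"twist": 0}]}}

```text
t: 69.07
eef_pos: [0.5263, 0.024, 0.1534]
eef_rot: [[0.075, 0.896, 0.439], [0.991, -0.116, 0.067], [0.111, 0.43, -0.896]]
force: [-0.5, 0.3, -3.4]
finger_gap: 0.241
```

Emit:
{"name": "servo_tool", "arguments": {"increments": [{"tx": 0,"ty": 0,"tz": 0,"twist": 0},{"tx": 0,"ty": 0,"tz": 0,"twist": 0},{"tx": 0,"ty": 0,"tz": 0,"twist": 0},{"tx": 0,"ty": 0,"tz": 0,"twist": 0},{"tx": 0,"ty": 0,"tz": 0,"twist": 0}]}}

```text
t: 69.48
eef_pos: [0.5263, 0.024, 0.1534]
eef_rot: [[0.075, 0.896, 0.438], [0.991, -0.116, 0.067], [0.111, 0.43, -0.896]]
force: [0.7, 0.7, -2.9]
finger_gap: 0.238
```

```bash
cat >> h.py <<'E'
def inside(n='wrist'):
    im,d=optics.get_image(n);ci=optics.camera_info(n);P=cloud(ci,d);s,p,R=tool();c=R@TC;o=p-c@G
    q=(P-o)@c;m=(abs(q[...,1])<.010)&(q[...,2]>.005)&(q[...,2]<.06)&(d>0)
    print(n,[(x,int(m[s_].sum() if 0 else (m&s_).sum()),round(float(np.percentile(q[...,2][m&s_],90)*1e3))) for x in range(-68,60,6) for s_ in [(abs(q[...,0]*1e3-x)<3)] if (m&s_).sum()>5])
    return im
E
python3 -c "
from h import *
cup();im=marbles();marbles('top');inside();inside('top');inside('side')" 2>/dev/null
```

```text
t 69.48 p [0.526 0.024 0.153] lipdown 29.4 roll 25.4 tilt 40.7 yaw -81 lip [0.561 0.002 0.076] minfoot 0.053 Fz -2.87 q [-0.16 -0.42 -0.58  0.97  0.14  1.54]
side [(70, [0.509, -0.003, 0.024])]
top [(115, [0.581, -0.04, 0.025])]
wrist [(-68, 2662, 51), (-62, 48, 42), (-56, 580, 43), (-50, 305, 42), (-44, 164, 38), (-38, 831, 43), (-32, 581, 45), (-26, 180, 45), (-20, 215, 60), (-14, 701, 45), (-8, 231, 45), (-2, 6, 25)]
top [(-68, 166, 50), (-62, 9, 51), (-56, 57, 44), (-50, 43, 47), (-44, 26, 47), (-38, 88, 43), (-32, 57, 46), (-26, 41, 47), (-20, 33, 59), (-14, 63, 42), (52, 21, 43), (58, 17, 30)]
side [(-68, 180, 47), (-62, 20, 49), (-38, 9, 44), (-32, 16, 44), (-26, 6, 44), (-20, 13, 60), (-14, 23, 46), (-8, 25, 47), (52, 11, 28)]
```

The wrist profile shows three marbles still in the cup, at x ≈ -53, -33 and -11 mm, so exactly two are out. Continuing.

Emit:
{"name": "servo_tool", "arguments": {"increments": [{"tx": 0,"ty": 0,"tz": 0,"twist": 0.02},{"tx": 0,"ty": 0,"tz": 0,"twist": 0.02},{"tx": 0,"ty": 0,"tz": 0,"twist": 0.02},{"tx": 0,"ty": 0,"tz": 0,"twist": 0},{"tx": 0,"ty": 0,"tz": 0,"twist": 0}]}}

```text
t: 70.15
eef_pos: [0.5263, 0.024, 0.1534]
eef_rot: [[0.129, 0.889, 0.438], [0.982, -0.175, 0.067], [0.136, 0.422, -0.896]]
force: [-0.2, -0.4, -3.7]
finger_gap: 0.235
```

Emit:
{"name": "servo_tool", "arguments": {"increments": [{"tx": 0,"ty": 0,"tz": 0,"twist": 0},{"tx": 0,"ty": 0,"tz": 0,"twist": 0},{"tx": 0,"ty": 0,"tz": 0,"twist": 0},{"tx": 0,"ty": 0,"tz": 0,"twist": 0},{"tx": 0,"ty": 0,"tz": 0,"twist": 0}]}}

```text
t: 70.57
eef_pos: [0.5263, 0.024, 0.1534]
eef_rot: [[0.129, 0.889, 0.438], [0.982, -0.175, 0.067], [0.136, 0.422, -0.896]]
force: [-0.6, 0.8, -2.8]
finger_gap: 0.24
```

Emit:
{"name": "servo_tool", "arguments": {"increments": [{"tx": 0,"ty": 0,"tz": 0,"twist": 0},{"tx": 0,"ty": 0,"tz": 0,"twist": 0},{"tx": 0,"ty": 0,"tz": 0,"twist": 0},{"tx": 0,"ty": 0,"tz": 0,"twist": 0},{"tx": 0,"ty": 0,"tz": 0,"twist": 0}]}}

```text
t: 70.98
eef_pos: [0.5264, 0.024, 0.1535]
eef_rot: [[0.129, 0.889, 0.439], [0.982, -0.175, 0.067], [0.136, 0.422, -0.896]]
force: [-0.5, 0.4, -2.6]
finger_gap: 0.237
```

```bash
python3 -c "
from h import *
cup();im=marbles();marbles('top');inside()" 2>/dev/null
```

```text
t 70.98 p [0.526 0.024 0.154] lipdown 31.0 roll 25.0 tilt 41.7 yaw -84 lip [0.559 0.002 0.076] minfoot 0.053 Fz -2.58 q [-0.16 -0.42 -0.58  0.97  0.14  1.6 ]
side [(66, [0.509, -0.003, 0.024])]
top [(117, [0.581, -0.04, 0.026]), (119, [0.554, -0.084, 0.025])]
wrist [(-68, 2661, 51), (-62, 54, 43), (-56, 575, 43), (-50, 307, 42), (-44, 169, 38), (-38, 842, 43), (-32, 562, 45), (-26, 184, 45), (-20, 189, 60), (-14, 14, 31), (-8, 218, 25), (-2, 396, 28), (4, 282, 30)]
```

The third marble is out at 31.0°. Three lie in the tray, at (0.509, -0.003), (0.581, -0.040) and (0.554, -0.084), and two remain at the rear of the cup. Turning back upright by -1.86 rad.

Emit:
{"name": "servo_tool", "arguments": {"increments": [{"tx": 0,"ty": 0,"tz": 0,"twist": -0.04},{"tx": 0,"ty": 0,"tz": 0,"twist": -0.08},{"tx": 0,"ty": 0,"tz": 0,"twist": -0.1},{"tx": 0,"ty": 0,"tz": 0,"twist": -0.1},{"tx": 0,"ty": 0,"tz": 0,"twist": -0.1}]}}

```text
t: 71.55
eef_pos: [0.5263, 0.024, 0.1535]
eef_rot: [[-0.249, 0.863, 0.439], [0.967, 0.245, 0.067], [-0.05, 0.441, -0.896]]
force: [-0.5, 0.0, -3.0]
finger_gap: 0.237
```

Emit:
{"name": "servo_tool", "arguments": {"increments": [{"tx": 0,"ty": 0,"tz": 0,"twist": -0.1},{"tx": 0,"ty": 0,"tz": 0,"twist": -0.1},{"tx": 0,"ty": 0,"tz": 0,"twist": -0.1},{"tx": 0,"ty": 0,"tz": 0,"twist": -0.1},{"tx": 0,"ty": 0,"tz": 0,"twist": -0.1}]}}

```text
t: 71.97
eef_pos: [0.5264, 0.024, 0.1535]
eef_rot: [[-0.633, 0.638, 0.439], [0.731, 0.679, 0.067], [-0.255, 0.363, -0.896]]
force: [-0.8, -0.3, -3.3]
finger_gap: 0.241
```

Emit:
{"name": "servo_tool", "arguments": {"increments": [{"tx": 0,"ty": 0,"tz": 0,"twist": -0.1},{"tx": 0,"ty": 0,"tz": 0,"twist": -0.1},{"tx": 0,"ty": 0,"tz": 0,"twist": -0.1},{"tx": 0,"ty": 0,"tz": 0,"twist": -0.1},{"tx": 0,"ty": 0,"tz": 0,"twist": -0.1}]}}

```text
t: 72.38
eef_pos: [0.5264, 0.0241, 0.1536]
eef_rot: [[-0.861, 0.257, 0.439], [0.316, 0.946, 0.067], [-0.398, 0.196, -0.896]]
force: [-0.1, 0.4, -2.8]
finger_gap: 0.24
```

Emit:
{"name": "servo_tool", "arguments": {"increments": [{"tx": 0,"ty": 0,"tz": 0,"twist": -0.1},{"tx": 0,"ty": 0,"tz": 0,"twist": -0.1},{"tx": 0,"ty": 0,"tz": 0,"twist": -0.09},{"tx": 0,"ty": 0,"tz": 0,"twist": -0.08},{"tx": 0,"ty": 0,"tz": 0,"twist": -0.05}]}}

```text
t: 72.8
eef_pos: [0.5264, 0.0241, 0.1536]
eef_rot: [[-0.891, -0.116, 0.439], [-0.096, 0.993, 0.067], [-0.444, 0.018, -0.896]]
force: [0.2, -0.4, -1.6]
finger_gap: 0.237
```

Emit:
{"name": "servo_tool", "arguments": {"increments": [{"tx": 0,"ty": 0,"tz": 0,"twist": -0.02},{"tx": 0,"ty": 0,"tz": 0,"twist": 0},{"tx": -0.3,"ty": 0,"tz": -0.6,"twist": 0},{"tx": -0.5,"ty": 0,"tz": -1,"twist": 0},{"tx": -0.5,"ty": 0,"tz": -1,"twist": 0}]}}

```text
t: 73.22
eef_pos: [0.5264, 0.0238, 0.1834]
eef_rot: [[-0.889, -0.13, 0.438], [-0.112, 0.991, 0.067], [-0.443, 0.01, -0.896]]
force: [-0.5, -0.5, -2.2]
finger_gap: 0.237
```

Emit:
{"name": "servo_tool", "arguments": {"increments": [{"tx": -0.3,"ty": 0,"tz": -0.6,"twist": 0},{"tx": 0,"ty": 0,"tz": 0,"twist": 0},{"tx": 0,"ty": 0,"tz": 0,"twist": 0},{"tx": 0,"ty": 0,"tz": 0,"twist": 0},{"tx": 0,"ty": 0,"tz": 0,"twist": 0}]}}

```text
t: 73.63
eef_pos: [0.526, 0.0237, 0.1883]
eef_rot: [[-0.89, -0.13, 0.437], [-0.112, 0.991, 0.067], [-0.442, 0.01, -0.897]]
force: [0.1, -0.3, -3.3]
finger_gap: 0.236
```

```bash
python3 -c "
from h import *
cup();im=marbles();marbles('top');inside()
s,p,R=tool();print((R.T@(np.array([.532,-.3044,.1877])-p)*100).round(2))" 2>/dev/null
```

```text
t 73.63 p [0.526 0.024 0.188] lipdown 0.1 roll 0.1 tilt nan yaw 8 lip [0.587 0.033 0.126] minfoot 0.099 Fz -3.27 q [-0.16 -0.43 -0.51  1.05  0.14 -0.26]
side [(69, [0.509, -0.003, 0.024])]
top [(118, [0.581, -0.04, 0.026]), (120, [0.554, -0.089, 0.025])]
wrist [(-68, 2585, 52), (-62, 89, 52), (-56, 520, 43), (-50, 352, 43), (-44, 104, 40), (-38, 842, 43), (-32, 589, 46), (-26, 246, 45), (-20, 158, 60), (-14, 36, 32), (-8, 163, 25), (-2, 398, 28), (4, 360, 31)]
[  3.18 -32.61  -1.88]
```

Emit:
{"name": "servo_tool", "arguments": {"increments": [{"tx": 0.05,"ty": -0.5,"tz": -0.03,"twist": 0},{"tx": 0.1,"ty": -1,"tz": -0.06,"twist": 0},{"tx": 0.15,"ty": -1.5,"tz": -0.09,"twist": 0},{"tx": 0.175,"ty": -1.8,"tz": -0.1,"twist": 0},{"tx": 0.175,"ty": -1.8,"tz": -0.1,"twist": 0}]}}

```text
t: 74.2
eef_pos: [0.5275, -0.0435, 0.1889]
eef_rot: [[-0.889, -0.131, 0.438], [-0.113, 0.991, 0.067], [-0.443, 0.01, -0.896]]
force: [1.0, -0.0, -2.8]
finger_gap: 0.236
```

Emit:
{"name": "servo_tool", "arguments": {"increments": [{"tx": 0.175,"ty": -1.8,"tz": -0.1,"twist": 0},{"tx": 0.175,"ty": -1.8,"tz": -0.1,"twist": 0},{"tx": 0.175,"ty": -1.8,"tz": -0.1,"twist": 0},{"tx": 0.175,"ty": -1.8,"tz": -0.1,"twist": 0},{"tx": 0.175,"ty": -1.8,"tz": -0.1,"twist": 0}]}}

```text
t: 74.62
eef_pos: [0.5292, -0.1347, 0.1886]
eef_rot: [[-0.889, -0.13, 0.438], [-0.112, 0.992, 0.066], [-0.443, 0.01, -0.896]]
force: [-0.1, 0.5, -1.5]
finger_gap: 0.241
```

Emit:
{"name": "servo_tool", "arguments": {"increments": [{"tx": 0.175,"ty": -1.8,"tz": -0.1,"twist": 0},{"tx": 0.175,"ty": -1.8,"tz": -0.1,"twist": 0},{"tx": 0.175,"ty": -1.8,"tz": -0.1,"twist": 0},{"tx": 0.175,"ty": -1.8,"tz": -0.1,"twist": 0},{"tx": 0.175,"ty": -1.8,"tz": -0.1,"twist": 0}]}}

```text
t: 75.03
eef_pos: [0.5309, -0.2254, 0.1882]
eef_rot: [[-0.889, -0.13, 0.438], [-0.112, 0.992, 0.066], [-0.443, 0.01, -0.896]]
force: [-1.1, 0.8, -2.2]
finger_gap: 0.237
```

Emit:
{"name": "servo_tool", "arguments": {"increments": [{"tx": 0.175,"ty": -1.8,"tz": -0.1,"twist": 0},{"tx": 0.175,"ty": -1.8,"tz": -0.1,"twist": 0},{"tx": 0.175,"ty": -1.8,"tz": -0.1,"twist": 0},{"tx": 0.14,"ty": -1.4,"tz": -0.08,"twist": 0},{"tx": 0.13,"ty": -1.3,"tz": -0.08,"twist": 0}]}}

```text
t: 75.45
eef_pos: [0.5324, -0.3069, 0.1879]
eef_rot: [[-0.89, -0.129, 0.438], [-0.112, 0.992, 0.066], [-0.443, 0.01, -0.896]]
force: [1.1, 0.2, -1.8]
finger_gap: 0.239
```

Emit:
{"name": "servo_tool", "arguments": {"increments": [{"tx": 0,"ty": 0,"tz": 0,"twist": 0},{"tx": 0,"ty": 0,"tz": 0,"twist": 0},{"tx": 0,"ty": 0,"tz": 0,"twist": 0},{"tx": 0,"ty": 0,"tz": 0,"twist": 0},{"tx": 0,"ty": 0,"tz": 0,"twist": 0}]}}

```text
t: 75.87
eef_pos: [0.5327, -0.3044, 0.1883]
eef_rot: [[-0.889, -0.131, 0.438], [-0.113, 0.991, 0.067], [-0.443, 0.01, -0.896]]
force: [0.2, -0.8, -2.4]
finger_gap: 0.235
```

```bash
python3 -c "
from h import *
cup()
s,p,R=tool();print((R.T@(np.array([.532,-.306,.127])-p)*100).round(2))" 2>/dev/null
```

```text
t 75.87 p [ 0.533 -0.304  0.188] lipdown 0.0 roll 0.1 tilt nan yaw 8 lip [ 0.593 -0.296  0.126] minfoot 0.099 Fz -2.44 q [-0.81 -0.05 -0.19  1.15  0.37 -0.88]
[ 2.79 -0.21  5.45]
```

Emit:
{"name": "servo_tool", "arguments": {"increments": [{"tx": 0.3,"ty": -0.1,"tz": 0.6,"twist": 0},{"tx": 0.5,"ty": -0.1,"tz": 1,"twist": 0},{"tx": 0.6,"ty": 0,"tz": 1.2,"twist": 0},{"tx": 0.6,"ty": 0,"tz": 1.15,"twist": 0},{"tx": 0.4,"ty": 0,"tz": 0.8,"twist": 0}]}}

```text
t: 76.28
eef_pos: [0.5313, -0.3057, 0.1319]
eef_rot: [[-0.891, -0.13, 0.436], [-0.111, 0.991, 0.069], [-0.441, 0.013, -0.897]]
force: [-0.5, -0.1, -2.8]
finger_gap: 0.235
```

Emit:
{"name": "servo_tool", "arguments": {"increments": [{"tx": 0.25,"ty": 0,"tz": 0.45,"twist": 0},{"tx": 0.1,"ty": 0,"tz": 0.2,"twist": 0},{"tx": 0.05,"ty": 0,"tz": 0.1,"twist": 0},{"tx": 0.05,"ty": 0,"tz": 0.1,"twist": 0},{"tx": 0.02,"ty": 0,"tz": 0.04,"twist": 0}]}}

```text
t: 76.7
eef_pos: [0.5325, -0.3072, 0.1259]
eef_rot: [[-0.889, -0.13, 0.44], [-0.113, 0.991, 0.066], [-0.444, 0.009, -0.896]]
force: [-0.3, -0.6, -2.6]
finger_gap: 0.239
```

Emit:
{"name": "servo_tool", "arguments": {"increments": [{"tx": 0,"ty": 0,"tz": 0,"twist": 0},{"tx": 0,"ty": 0,"tz": 0,"twist": 0},{"tx": 0,"ty": 0,"tz": 0,"twist": 0},{"tx": 0,"ty": 0,"tz": 0,"twist": 0},{"tx": 0,"ty": 0,"tz": 0,"twist": 0}]}}

```text
t: 77.12
eef_pos: [0.5322, -0.3069, 0.1252]
eef_rot: [[-0.889, -0.13, 0.439], [-0.112, 0.991, 0.066], [-0.444, 0.01, -0.896]]
force: [-0.5, 1.0, -2.9]
finger_gap: 0.234
```

```bash
python3 -c "
from h import *
cup()
s=tool()[0];print(s['force'],s['ft_torque'])" 2>/dev/null
```

```text
t 77.12 p [ 0.532 -0.307  0.125] lipdown 0.0 roll 0.1 tilt nan yaw 8 lip [ 0.593 -0.298  0.063] minfoot 0.036 Fz -2.92 q [-0.81 -0.02 -0.29  1.03  0.37 -0.89]
[-0.50223148  0.98268539 -2.91990775] [-0.03330811  0.67079759  0.0036074 ]
```

Emit:
{"name": "servo_tool", "arguments": {"increments": [{"tx": 0.04,"ty": 0,"tz": 0.07,"twist": 0},{"tx": 0.03,"ty": 0,"tz": 0.06,"twist": 0},{"tx": 0.03,"ty": 0,"tz": 0.06,"twist": 0},{"tx": 0,"ty": 0,"tz": 0,"twist": 0},{"tx": 0,"ty": 0,"tz": 0,"twist": 0}]}}

```text
t: 77.53
eef_pos: [0.5324, -0.3069, 0.124]
eef_rot: [[-0.889, -0.13, 0.44], [-0.113, 0.991, 0.066], [-0.445, 0.009, -0.896]]
force: [-3.2, 2.7, 4.3]
finger_gap: 0.241
```

Emit:
{"name": "servo_tool", "arguments": {"increments": [{"tx": 0,"ty": 0,"tz": 0,"twist": 0},{"tx": 0,"ty": 0,"tz": 0,"twist": 0},{"tx": 0,"ty": 0,"tz": 0,"twist": 0},{"tx": 0,"ty": 0,"tz": 0,"twist": 0},{"tx": 0,"ty": 0,"tz": 0,"twist": 0}]}}

```text
t: 77.95
eef_pos: [0.5324, -0.3069, 0.124]
eef_rot: [[-0.889, -0.13, 0.44], [-0.113, 0.991, 0.066], [-0.445, 0.009, -0.896]]
force: [-3.8, 1.2, 5.4]
finger_gap: 0.237
```

Contact with the cork reads +5 N. Releasing and backing out along the tool axis.

Emit:
{"name": "servo_tool", "arguments": {"increments": [{"tx": 0,"ty": 0,"tz": 0,"twist": 0},{"tx": 0,"ty": 0,"tz": 0,"twist": 0},{"tx": 0,"ty": 0,"tz": 0,"twist": 0},{"tx": 0,"ty": 0,"tz": 0,"twist": 0},{"tx": 0,"ty": 0,"tz": 0,"twist": 0}], "claw": 0.4}}

```text
t: 78.37
eef_pos: [0.532, -0.3068, 0.1225]
eef_rot: [[-0.889, -0.13, 0.438], [-0.112, 0.991, 0.067], [-0.443, 0.01, -0.896]]
force: [-0.1, -0.5, -0.5]
finger_gap: 0.601
```

Emit:
{"name": "servo_tool", "arguments": {"increments": [{"tx": 0,"ty": 0,"tz": -1,"twist": 0},{"tx": 0,"ty": 0,"tz": -1.5,"twist": 0},{"tx": 0,"ty": 0,"tz": -2,"twist": 0},{"tx": 0,"ty": 0,"tz": -2.5,"twist": 0},{"tx": 0,"ty": 0,"tz": -2.5,"twist": 0}]}}

```text
t: 78.78
eef_pos: [0.4896, -0.3128, 0.2089]
eef_rot: [[-0.889, -0.131, 0.438], [-0.112, 0.991, 0.067], [-0.443, 0.011, -0.896]]
force: [-0.6, -0.4, -0.2]
finger_gap: 0.604
```

Emit:
{"name": "servo_tool", "arguments": {"increments": [{"tx": -1,"ty": 0,"tz": -3,"twist": 0},{"tx": -1,"ty": 0,"tz": -3,"twist": 0},{"tx": -1,"ty": 0,"tz": -3,"twist": 0},{"tx": -1,"ty": 0,"tz": -3,"twist": 0},{"tx": 0,"ty": 0,"tz": 0,"twist": 0}]}}

```text
t: 79.2
eef_pos: [0.4744, -0.3186, 0.3432]
eef_rot: [[-0.885, -0.13, 0.448], [-0.117, 0.992, 0.056], [-0.451, -0.002, -0.892]]
force: [0.3, -0.5, 0.7]
finger_gap: 0.6
```

Emit:
{"name": "servo_tool", "arguments": {"increments": [{"tx": 0,"ty": 0,"tz": -3,"twist": 0},{"tx": 0,"ty": 0,"tz": -3,"twist": 0},{"tx": 0,"ty": 0,"tz": -3,"twist": 0},{"tx": 0,"ty": 0,"tz": 0,"twist": 0},{"tx": 0,"ty": 0,"tz": 0,"twist": 0}]}}

```text
t: 79.62
eef_pos: [0.4336, -0.3235, 0.4172]
eef_rot: [[-0.888, -0.129, 0.441], [-0.113, 0.992, 0.062], [-0.446, 0.005, -0.895]]
force: [0.0, -0.2, -0.8]
finger_gap: 0.599
```

```bash
python3 -c "
from h import *
cup();marbles();im=marbles('top');cv2.imwrite('pics/end_t.png',im[:,:,::-1])
s,_=optics.get_image('side');cv2.imwrite('pics/end_s.png',s[:,:,::-1])
" 2>/dev/null
```

```text
t 79.62 p [ 0.434 -0.323  0.417] lipdown -0.1 roll -0.2 tilt nan yaw 8 lip [ 0.495 -0.315  0.355] minfoot 0.328 Fz -0.83 q [-0.99 -0.11  0.22  1.69  0.42 -1.08]
side [(59, [0.553, -0.085, 0.024]), (61, [0.579, -0.036, 0.024]), (63, [0.509, -0.003, 0.024])]
top [(115, [0.581, -0.04, 0.026]), (119, [0.554, -0.089, 0.025]), (121, [0.511, -0.007, 0.025])]
```

View pics/end_s.png

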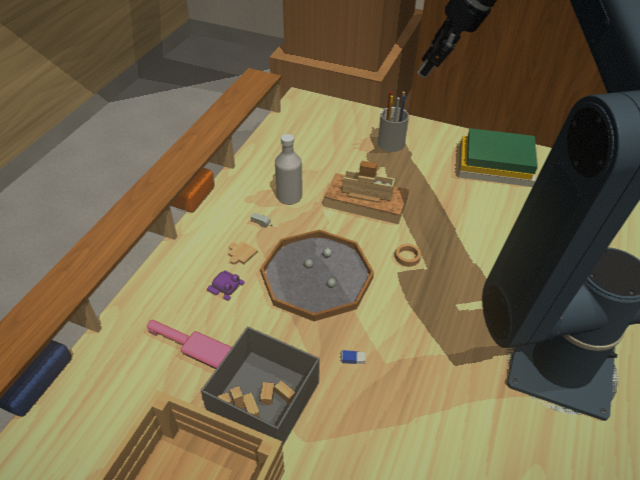

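The side view shows three marbles in the tray at (327,252), (309,263) and (331,283). The cup stands upright on its step, five offcuts are in the tub, and the bystanders are where they were. Handing in.

```bash
python3 -c "
from station import sign_off
print(sign_off())"
```

```text
the job is handed in; nothing more can be done
None
```

I cleared all five offcuts into the tub and then poured exactly three marbles into the tray. The cup, with two marbles still in it, is upright on its cork-topped step. I handed the job in at about 80 s of robot time.

**How the tilt was done:** the moves have no tilt axis. I leaned the empty tool 26° at the arm's upper reach limit, gripped the cup and tilted it by twisting about the leaned tool axis. The marbles left at about 18°, 25° and 31° of lip-down tilt, with about 25° of sideways roll at the same time.

**Cup turned around:** for this to work I first turned the cup half a turn on its step, so its lip now faces away from the robot, the opposite of how it started.

**Last checks:**
- **Tray:** the top and side cameras agree on three marbles, with no offcuts left.
- **Cup:** the side picture shows it standing on the step after release. The two marbles were seen inside by the wrist camera after the pour. I did not look into the cup again after setting it down.
- **Tub and surroundings:** the five offcuts lie in the tub and the other things are where they were.
- **Forces:** single force readings were noisy (about ±0.7 N), so I counted marbles from the depth images instead. The highest force I saw was about 10 N, far below the limits.

I viewed 16 pictures, two over the budget of 14. No check failed.

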